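# Tighten the clamp nut of a monitor-arm mount with an adjustable wrench

### The arm

A 6-joint arm with a two-finger parallel gripper is mounted at the origin on the work surface; the furniture and walls round the work are solid. World frame = base frame: x ahead of the robot, y to its left, z up, the work surface at z = 0. Lengths are in m, angles in rad, forces in N, time in s.
With the tool pointing down it reaches from about 0.375 to 0.9 m from the base axis. Payload 3.1 kg.
Tool frame: the origin (TCP) lies midway between the tips of the shut fingers; the grasp point (between the pads) lies 19 mm behind it; z points along the fingers, x is the direction in which the jaws open and shut, and the axes are right-handed (so a half turn about z gives the same grasp; the last joint's range is limited). The gripper opens to 87 mm and grips with 3 to 60 N. Pads are 19 mm wide; open, the fingers measure 117 mm over their backs; the gripper's body (75 mm by 190 mm) begins 51 mm behind the grasp point.
Start: joints at [-1.308, 0.527, 1.433, -0, 1.181, -0.178], TCP at [0.267, -0.565, 0.223] pointing down, gripper open.
Joint ranges: [-3.08, 3.08], [-0.75, 2.2], [0.22, 2.44], [-1.43, 4.57], [0, 2.65], [-2.85, 2.85]. Speed limits (rad/s): [2.79, 2.79, 3.14, 3.14, 3.14, 3.14].

### API

Orientations are given as a unit quaternion [x, y, z, w].
In Python, from rig import * gives the robot as it stands.
- The arm moves only by the tool drive_tool, never from a script. Its argument "plan" is a list of rows, each an object with "offset": the shift along the tool's x, y, z in cm, a list of three; "delta_rot": the turn, a rotation vector about the tool's x, y, z in degrees, a list of three; "jaw": the finger opening in cm, from 0 to 8.7. In form: [{"offset": [dx, dy, dz], "delta_rot": [wx, wy, wz], "jaw": jaw}, ...]. A call has exactly 8 rows; each row is the pose to reach, as a shift and turn from the pose commanded when the call began, along the tool's axes at that moment; what a row does not reach only later rows make up. A row lasts 1/12 s, in which the tool goes at most 41.7 mm and 7.16 degrees, less where a joint would pass 70% of its speed; a pose out of reach is approached as far as the arm can. A call with a gripper value outside its range is refused whole. The fingers move at their own pace and stop on an object; "squeeze" is the grip in N (left out, the last holds). Time passes only in rows, so rows that repeat a pose let the fingers close, or fill a call up. It gives the time, the measured TCP pose, the force and the opening at its end, in the units of the state.
- get_obs(): the state, without advancing time (a new reading comes with each control period).
- camera(name): name is "scene" or "top" or "wrist"; returns the picture (400x640x3 uint8, red, green, blue); there is no depth.
- calibration(name): a dict with "K" (3x3 intrinsics, pixels), "pose" (4x4, takes a point from camera to world coordinates); the wrist camera has in their place "tool_from_camera" (4x4, takes a point from camera to tool coordinates, whose origin is the TCP and whose axes are the tool frame's). Camera axes: x right, y down, z forward; pixel columns grow to the right and rows downward; lengths in m; the calibration is good to about 2 mm. A picture is of the moment at which its call begins: read the wrist's pose just before it. calibration takes no time and is no camera call.
- hand_in(): hands the job in, once; it reports no verdict.
The state is a dict: "time": time; "q": joint angles; "joint_velocities": joint speeds; "joint_torque": joint torques, N m; "position": TCP position; "tool_rot": TCP orientation; "ft_force": force on the tool from outside, world axes, zero at the start; "moment": the same for the moment, N m; "grip_width": finger opening in m.
Only numpy, scipy, OpenCV 4.12 (cv2) and the standard library are available. Lean on these libraries where they do the work, as an engineer would, in place of code of your own. Each camera call takes 0.05 s, during which the arm holds its last target.

### The job

The nut on the monitor arm's mounting plate has worked loose. Set the adjustable wrench flat on the plate with its jaws round the nut, roll the wrench's worm (do not push the jaw itself) until the jaws just fit the nut, and then turn the nut clockwise with the wrench until it comes up tight. Leave the wrench lying on the plate, snug on the nut, and do not disturb the other things on the desk.

Things in the scene. Friction and masses are not known exactly. Their poses are not given: they have to be found in the camera images.
- wrench: Loose adjustable wrench, plain steel, 200 mm long, 16 mm thick, 0.4 kg, lying flat on a board. Origin: on the underside, mid-mouth as it stands when set to 40 mm. x points out of the mouth (jaw tips at x = +22 mm, throat wall at -30), z up. Fixed jaw on the +y side: flat inner face at y = +20 mm, outer face at +34; moving jaw on the -y side. Head 62 mm wide; straight shank from x = -90 to -180 mm.
- jaw: The wrench's moving jaw. Origin: on its flat inner face, level with the wrench's underside; its y in the wrench's frame is 20 mm minus the gap between the jaws (a gap of 40 mm reads y = -20 mm). It slides along the wrench's y; 13 mm thick, 16 mm high. It is driven only by the worm (not to be pushed with the fingers).
- worm (a joint): Angle (rad) of the knurled worm wheel in the wrench's head: jaw gap = 48 mm - 1.3 mm x angle (starts between 0 and 2.0; 6.15 gives 40 mm). It grows, and the jaw closes, when the worm's top is rubbed toward the mouth (wrench +x); it rolls as far as it is rubbed (radius 10.5 mm), takes a drag of about 5 N (press with 8 to 15 N), and stays where it is left.
- worm_top (a point): Highest point of the worm, at x = -47, y = -8, z = +23 mm in the wrench's frame. The worm, 21 mm across and 25 mm long along the wrench's y, stands 7 mm above the head's flat top. Shut fingertips pressed on it from above and dragged roll it, as long as they are over this line.
- nut_mid (a point): Centre of the steel hex nut at half its height, 11 mm above the plate's top. Nut 40 mm across flats, 46 mm across corners, 22 mm high, standing on the plate; a 20 mm stud stands 14 mm above it. The point turns with the nut: its x axis passes square through a flat (further flats every 60 degrees), z up.
- wrench_handle (a point): Point on the wrench's shank, at x = -110, y = 0, z = +8 mm in the wrench's frame: grip it here, across y. The shank is 18 mm wide and 16 mm thick from x = -90 mm to its rounded end, 22 mm wide, at x = -180. Shoulders from x = -60 to -90 mm narrow from 42 to 18 mm. Centre of mass near x = -63.
- nut_flat (a point): Middle of one flat of the nut, 20 mm from the nut's axis.
- nut (a joint): Angle of the nut (rad), growing as it is tightened, clockwise seen from above; starts between 0 and 0.3 and comes up hard against its end at 1.05 (tight). Stiff: about 0.15 N m to turn, and stays where it is left.
- mount_plate: Round steel mounting plate of a monitor arm, 160 mm across, 10 mm thick, fixed to the desk top. Origin at the centre of its underside. Its flat top carries a wrench laid on it.
- clear_jar: Clear jar with a grey lid, 58 mm across, 98 mm high, standing; origin under its centre. Leave it.
- glue_stick: Glue stick standing on end, 22 mm across, 90 mm high; origin under its centre. Leave it.
- tape_roll: Roll of brown tape lying flat, 96 mm across, 48 mm high; origin under its centre. Leave it.
- tool_board: Low wooden board with a cork top, 110 x 225 x 8 mm, long along its y, fixed to the desk; the wrench starts on it, mouth toward the board's +y. Origin at the centre of its underside.

How it is judged:
On the way, in this order (a step that is already met when the one before it is completed fails the run):
1. the wrench's mouth is round the nut and the jaws are closed to fit it (gap under 41.3 mm) (x of nut_mid in the frame of wrench between -0.012 and 0.012 m and y of nut_mid in the frame of wrench between -0.004 and 0.004 m and z of nut_mid in the frame of wrench between 0.004 and 0.016 m and y of jaw in the frame of wrench above -0.0213 m), for 0.2 s.
2. the nut is turned tight (past 1.0 rad) with the wrench still on it (gap under 42 mm) (x of nut_mid in the frame of wrench between -0.012 and 0.012 m and y of nut_mid in the frame of wrench between -0.004 and 0.004 m and z of nut_mid in the frame of wrench between 0.004 and 0.016 m and y of jaw in the frame of wrench above -0.022 m and value of joint nut above 1 rad), for 0.2 s.
At the end, for the whole second after the job is handed in: The nut stands past 1.0 rad; the wrench lies flat (within 0.08 rad) and at rest on the plate with the nut in its mouth (nut centre within 12 mm along x and 4 mm along y of the wrench's origin, and 4 to 16 mm above the wrench's underside) and the gap between its jaws is under 42 mm (all of step 2 and angle between wrench's own z axis and vertical below 0.08 rad and linear speed of wrench below 0.02 m/s and angular speed of wrench below 0.1 rad/s); the robot touches nothing.
It fails at once if the nut is turned while the jaws stand more than about 3 mm too wide for it (or without the wrench) (y of jaw in the frame of wrench below -0.023 m and distance of nut_flat from where it was at the start of the episode above 0.005 m).
It fails at once if the moving jaw is pushed with the fingers (contact force between the fingers and jaw above 5 N).
It fails at once if a bystander (jar, glue stick or tape roll) is moved more than 25 mm (distance of any of clear_jar, glue_stick, tape_roll from where it was at the start of the episode above 0.025 m).
It also fails if it takes over 58 s, if anything falls off the work surface, if the arm or the gripper's body presses on something with over 40 N, if the wrist force passes 120 N, or if a joint passes its speed limit or range.

## Working session

There is one attempt and no reset: what is moved stays moved. The work goes in short steps, Python scripts to look and compute and a tool call to move; the robot and the scene stay as the last step left them, time stands still between calls to the robot, and variables do not carry over. Pictures are saved under pics/ and viewed, and the job is handed in when it is done.

Besides the shell and the picture viewer there is one more tool, called after "Call:" by a JSON object that holds its "method" and its "body", one argument or row to a line. drive_tool: Moves the arm, as the interface text tells. Its arguments: {"type":"object","properties":{"plan":{"type":"array","items":{"type":"object","properties":{"offset":{"type":"array","items":{"type":"number"}},"delta_rot":{"type":"array","items":{"type":"number"}},"jaw":{"type":"number"}}}},"squeeze":{"type":"number"}},"required":["plan"]}

```bash
mkdir -p pics; ls; python3 - <<'E'
from rig import *
import cv2
o=get_obs();print({k:np.round(v,4) if 0 else v for k,v in o.items()})
for n in ("scene","top","wrist"):
    im=camera(n);cv2.imwrite(f"pics/{n}0.png",im[:,:,::-1])
    print(n,calibration(n))
E
```

```text
pics
{'time': 0.0, 'q': array([-1.30748487e+00,  5.28480740e-01,  1.43390794e+00, -2.22328375e-05,
        1.18141016e+00, -1.78522729e-01]), 'joint_velocities': array([-4.94075255e-04,  7.92545107e-05, -2.43320903e-03,  5.37984939e-04,
       -1.02170688e-03,  4.32170954e-04]), 'joint_torque': array([-4.83154508e-04, -4.40045643e+01, -1.76588076e+01,  6.35617808e-02,
        5.83251624e-02, -1.68068264e-04]), 'position': array([ 0.26706041, -0.56424781,  0.2215609 ]), 'tool_rot': array([ 8.44868078e-01, -5.34973564e-01, -8.19315848e-04, -7.38675564e-04]), 'ft_force': array([ 0.19363151, -0.74447009, -0.27759703]), 'moment': array([ 0.0317369 ,  0.04301186, -0.05946084]), 'grip_width': 0.08739122505892678}
scene {'K': array([[364.9119435 ,   0.        , 318.98854511],
       [  0.        , 364.9119435 , 197.32171771],
       [  0.        ,   0.        ,   1.        ]]), 'pose': array([[ 0.84214348, -0.22679714,  0.48924168,  0.12528801],
       [-0.53910049, -0.33247241,  0.77384285, -0.96592023],
       [-0.01284598, -0.91543714, -0.40225592,  0.38337615],
       [ 0.        ,  0.  
[... 284 characters left out ...]
996878, -0.00742392, -0.00270486, -0.30500673],
       [ 0.00336209, -0.08999523, -0.99593652,  1.11459392],
       [ 0.        ,  0.        ,  0.        ,  1.        ]])}
wrist {'K': array([[284.79537391,   0.        , 321.47141145],
       [  0.        , 284.79537391, 197.88129056],
       [  0.        ,   0.        ,   1.        ]]), 'tool_from_camera': array([[ 9.99999316e-01,  1.14359389e-03, -2.45140515e-04,
         8.42056093e-04],
       [-1.02680523e-03,  9.58782873e-01,  2.84137903e-01,
        -7.73803134e-02],
       [ 5.59974898e-04, -2.84137457e-01,  9.58783392e-01,
        -1.61596431e-01],
       [ 0.00000000e+00,  0.00000000e+00,  0.00000000e+00,
         1.00000000e+00]])}
```

View pics/scene0.png

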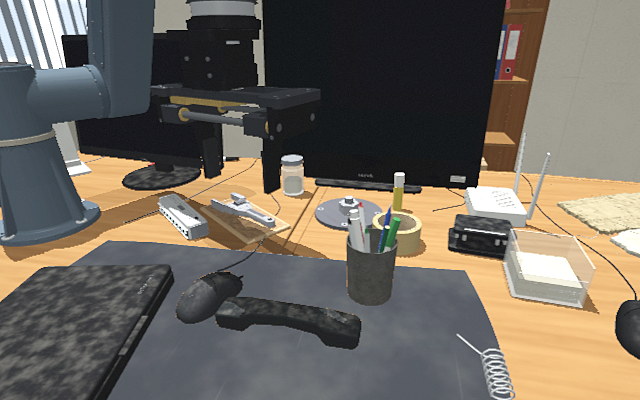

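View pics/top0.png

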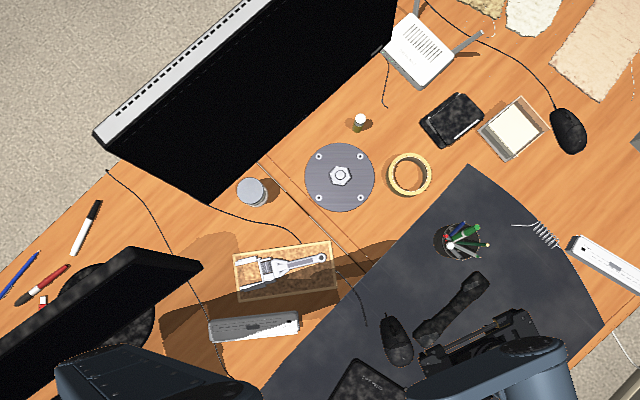

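View pics/wrist0.png

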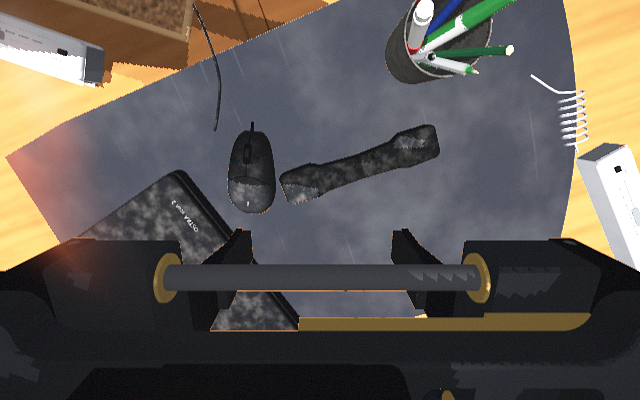

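```bash
cat > h.py <<'E'
from rig import *
import cv2, numpy as np
from scipy.spatial.transform import Rotation as R
def campose(n,o=None):
    c=calibration(n)
    if n!="wrist": return c["K"],c["pose"]
    T=np.eye(4);T[:3,:3]=R.from_quat(o["tool_rot"]).as_matrix();T[:3,3]=o["position"]
    return c["K"],T@c["tool_from_camera"]
def ray(K,P,uv,z):
    uv=np.atleast_2d(np.asarray(uv,float))
    d=np.c_[uv,np.ones(len(uv))]@np.linalg.inv(K).T@P[:3,:3].T
    return P[:3,3]+d*((z-P[2,3])/d[:,2])[:,None]
def proj(K,P,X):
    X=np.atleast_2d(X);c=(X-P[:3,3])@P[:3,:3];p=c@K.T
    return p[:,:2]/p[:,2:]
E
python3 - <<'E'
from h import *
im=cv2.imread("pics/top0.png")
cv2.imwrite("pics/topz.png",cv2.resize(im[100:320,200:450],None,fx=3.2,fy=2.7*3.2/2.7 if 0 else 2.7,interpolation=cv2.INTER_CUBIC))
K,P=campose("top")
for nm,uv,z in [("plate",(340,177),.01),("nut",(341,174),.032),("jar",(252,191),.098),("glue",(361,119),.09),("tape",(409,174),.048),("mouth",(258,270),.024),("end",(323,258),.024),("bL",(236,299),.008),("b2",(233,253),.008),("b3",(331,241),.008),("b4",(336,285),.008)]:
    print(nm,ray(K,P,uv,z).round(3))
E
```

```text
plate [[ 0.591 -0.356  0.01 ]]
nut [[ 0.595 -0.357  0.032]]
jar [[ 0.548 -0.168  0.098]]
glue [[ 0.705 -0.397  0.09 ]]
tape [[ 0.594 -0.506  0.048]]
mouth [[ 0.381 -0.175  0.024]]
end [[ 0.408 -0.318  0.024]]
bL [[ 0.316 -0.125  0.008]]
b2 [[ 0.417 -0.116  0.008]]
b3 [[ 0.446 -0.336  0.008]]
b4 [[ 0.348 -0.348  0.008]]
```

View pics/topz.png

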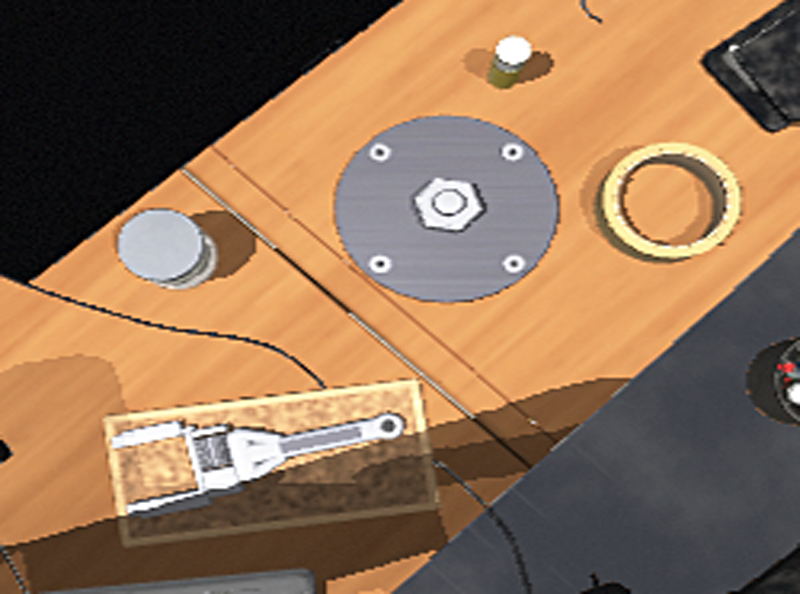

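```bash
cat >> h.py <<'E'
def down(yaw_deg):
    # tool x at world yaw, z down
    y=np.radians(yaw_deg);x=np.array([np.cos(y),np.sin(y),0]);z=np.array([0,0,-1.])
    return np.c_[x,np.cross(z,x),z]
def yaw(o): 
    m=R.from_quat(o["tool_rot"]).as_matrix();return np.degrees(np.arctan2(m[1,0],m[0,0]))
def delta(pos,yw,o=None,frm=None):
    """move from measured (or given) pose to pos,yaw -> offset cm, rot deg"""
    o=o or get_obs()
    M=R.from_quat(o["tool_rot"]).as_matrix();p=o["position"]
    off=M.T@(np.asarray(pos)-p)*100
    rv=R.from_matrix(M.T@down(yw)).as_rotvec(degrees=True)
    return off.round(2),rv.round(2)
def st():
    o=get_obs();print("t",round(o["time"],2),"p",o["position"].round(4),"yaw",round(yaw(o),2),"tilt",np.degrees(np.arccos(-R.from_quat(o["tool_rot"]).as_matrix()[2,2])).round(2),"F",o["ft_force"].round(1),"w",round(o["grip_width"],4),"q",o["q"].round(2));return o
def snap(n,f):
    o=get_obs();im=camera(n);cv2.imwrite(f"pics/{f}.png",im[:,:,::-1]);np.savez(f"pics/{f}.npz",K=campose(n,o)[0],P=campose(n,o)[1]);return im,o
E
python3 -c "
from h import *
st();print(delta((.40,-.28,.22),8))"
```

```text
t 0.15 p [ 0.2671 -0.5645  0.2218] yaw -64.69 tilt 0.09 F [-0.2  0.2  0.1] w 0.0871 q [-1.31  0.53  1.43  0.    1.18 -0.18]
(array([-20.03, -24.17,   0.22]), array([-7.000e-02,  7.000e-02, -7.269e+01]))
```

Call:
{"method": "drive_tool", "body": {
  "plan": [
    {"offset":[-2.5,-3,0],"delta_rot":[0,0,-7],"jaw":6},
    {"offset":[-5,-6,0],"delta_rot":[0,0,-14],"jaw":6},
    {"offset":[-7.5,-9,0],"delta_rot":[0,0,-21],"jaw":6},
    {"offset":[-10,-12,0],"delta_rot":[0,0,-28],"jaw":6},
    {"offset":[-12.5,-15,0],"delta_rot":[0,0,-35],"jaw":6},
    {"offset":[-15,-18,0],"delta_rot":[0,0,-42],"jaw":6},
    {"offset":[-17.5,-21,0],"delta_rot":[0,0,-49],"jaw":6},
    {"offset":[-20,-24,0],"delta_rot":[0,0,-56],"jaw":6}
  ]
}}

```text
time: 0.82
position: [0.399, -0.2797, 0.2225]
tool_rot: [0.997, -0.073, -0.0, -0.0]
ft_force: [1.1, -0.3, 0.8]
grip_width: 0.0598
```

Call:
{"method": "drive_tool", "body": {
  "plan": [
    {"offset":[0,0,0],"delta_rot":[0,0,-6],"jaw":6},
    {"offset":[0,0,0],"delta_rot":[0,0,-12],"jaw":6},
    {"offset":[0,0,0],"delta_rot":[0,0,-17],"jaw":6},
    {"offset":[0,0,0],"delta_rot":[0,0,-17],"jaw":6},
    {"offset":[0,0,0],"delta_rot":[0,0,-17],"jaw":6},
    {"offset":[0,0,0],"delta_rot":[0,0,-17],"jaw":6},
    {"offset":[0,0,0],"delta_rot":[0,0,-17],"jaw":6},
    {"offset":[0,0,0],"delta_rot":[0,0,-17],"jaw":6}
  ]
}}

```text
time: 1.48
position: [0.3985, -0.2817, 0.2225]
tool_rot: [0.997, 0.072, -0.0, -0.0]
ft_force: [0.1, -0.7, -0.7]
grip_width: 0.0601
```

```bash
python3 -c "
from h import *
st();snap('wrist','w1');snap('top','t1')"
```

```text
t 1.48 p [ 0.3985 -0.2817  0.2225] yaw 8.23 tilt 0.01 F [ 0.1 -0.7 -0.7] w 0.0601 q [-0.84  0.34  1.77  0.    1.03 -0.99]
```

View pics/w1.png

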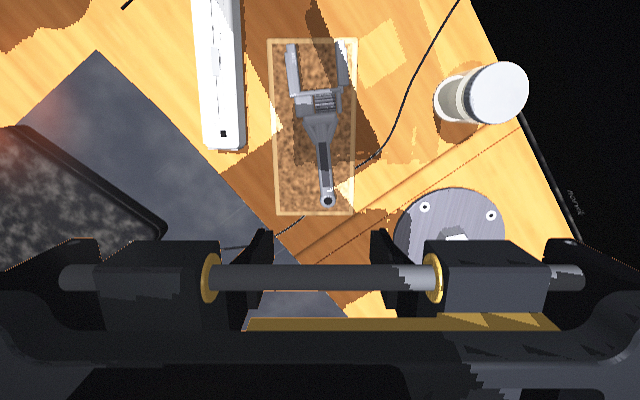

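```bash
python3 -c "
from h import *
im=cv2.imread('pics/w1.png');cv2.imwrite('pics/w1z.png',cv2.resize(im[30:220,255:385],None,fx=4,fy=3.1,interpolation=cv2.INTER_CUBIC))"
```

```text
(no output)
```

View pics/w1z.png

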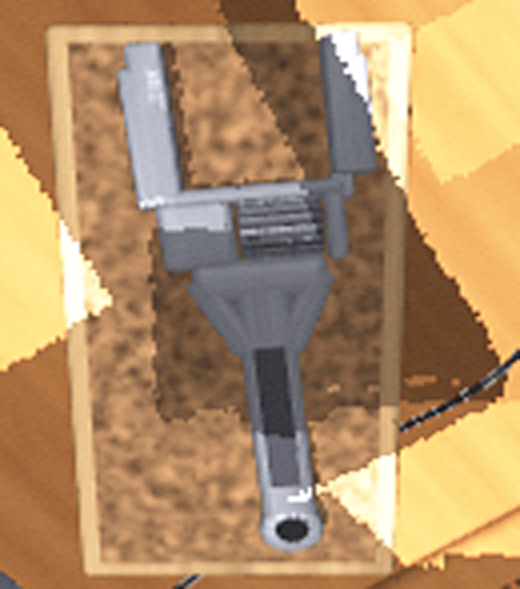

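```bash
python3 -c "
from h import *
d=np.load('pics/w1.npz');K,P=d['K'],d['P']
zz=lambda u,v:(255+u/4,30+v/3.1)
for n,u,v,z in [('hole',292,530,.024),('end',294,550,.024),('shankL',246,350,.024),('shankR',298,350,.024),('shL',192,282,.024),('shR',332,268,.024),('fixtip in',160,45,.024),('fix throat',180,190,.024),('fix tip out',124,48,.024),('movtip in',322,40,.024),('movroot in',332,172,.024),('b1',48,28,.008),('b2',412,28,.008),('b3',88,575,.008),('b4',390,570,.008)]:
  print(n,ray(K,P,zz(u,v),z)[0].round(4))
"
```

```text
hole [ 0.4115 -0.3138  0.024 ]
end [ 0.4135 -0.3226  0.024 ]
shankL [ 0.3859 -0.241   0.024 ]
shankR [ 0.402  -0.2387  0.024 ]
shL [ 0.3659 -0.2172  0.024 ]
shR [ 0.4074 -0.2058  0.024 ]
fixtip in [ 0.3463 -0.1352  0.024 ]
fix throat [ 0.3581 -0.184   0.024 ]
fix tip out [ 0.3363 -0.1377  0.024 ]
movtip in [ 0.3917 -0.127   0.024 ]
movroot in [ 0.4017 -0.1711  0.024 ]
b1 [ 0.3111 -0.1311  0.008 ]
b2 [ 0.4175 -0.1156  0.008 ]
b3 [ 0.345 -0.35   0.008]
b4 [ 0.4494 -0.3324  0.008 ]
```

```bash
python3 -c "
from h import *
st();print(delta((.3964,-.255,.05),13.4));print(delta((.3964,-.255,.011),13.4))"
```

```text
t 1.58 p [ 0.3986 -0.2817  0.2225] yaw 8.26 tilt 0.01 F [-0.4  1.2 -0.2] w 0.0599 q [-0.84  0.34  1.77  0.    1.03 -0.99]
(array([ 0.17, -2.67, 17.25]), array([-0.  ,  0.  , -5.14]))
(array([ 0.17, -2.67, 21.15]), array([-0.  ,  0.  , -5.14]))
```

Call:
{"method": "drive_tool", "body": {
  "plan": [
    {"offset":[0.1,-1.3,3.5],"delta_rot":[0,0,-5.1],"jaw":4.5},
    {"offset":[0.17,-2.67,7],"delta_rot":[0,0,-5.1],"jaw":4.5},
    {"offset":[0.17,-2.67,10.5],"delta_rot":[0,0,-5.1],"jaw":4.5},
    {"offset":[0.17,-2.67,13.5],"delta_rot":[0,0,-5.1],"jaw":4.5},
    {"offset":[0.17,-2.67,15.5],"delta_rot":[0,0,-5.1],"jaw":4.5},
    {"offset":[0.17,-2.67,16],"delta_rot":[0,0,-5.1],"jaw":4.5},
    {"offset":[0.17,-2.67,16],"delta_rot":[0,0,-5.1],"jaw":4.5},
    {"offset":[0.17,-2.67,16],"delta_rot":[0,0,-5.1],"jaw":4.5}
  ]
}}

```text
time: 2.25
position: [0.3969, -0.2554, 0.063]
tool_rot: [0.993, 0.117, 0.0, 0.0]
ft_force: [-0.3, -0.8, 0.7]
grip_width: 0.0451
```

```bash
python3 -c "
from h import *
st();snap('wrist','w2')"
```

```text
t 2.25 p [ 0.3969 -0.2554  0.063 ] yaw 13.4 tilt 0.05 F [-0.3 -0.8  0.7] w 0.0451 q [-0.81  0.61  1.94  0.    0.59 -1.04]
```

View pics/w2.png

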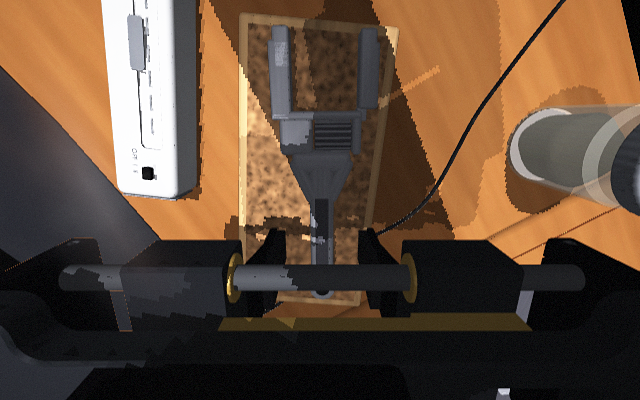

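```bash
python3 -c "
from h import *
im=cv2.imread('pics/w2.png');cv2.imwrite('pics/w2z.png',cv2.resize(im[10:250,240:400],None,fx=4,fy=2.5,interpolation=cv2.INTER_CUBIC))"
```

```text
(no output)
```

View pics/w2z.png

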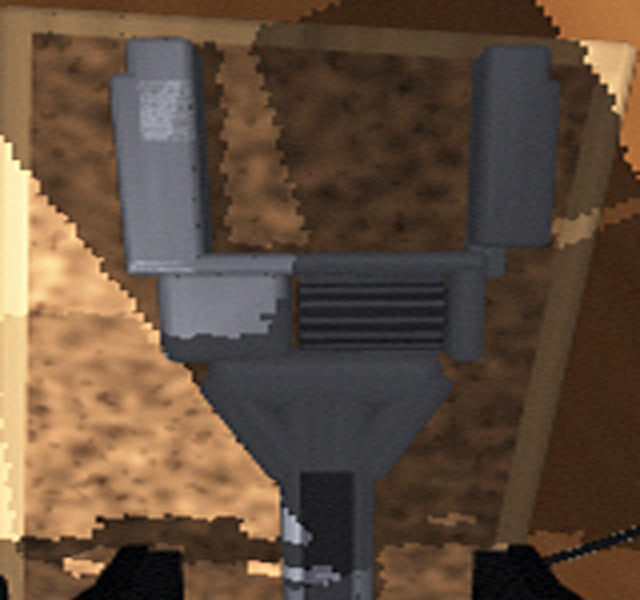

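```bash
python3 -c "
from h import *
d=np.load('pics/w2.npz');K,P=d['K'],d['P']
zz=lambda u,v:(240+u/4,10+v/2.5)
p0=None
a=np.radians(103.4);X=np.array([np.cos(a),np.sin(a)]);Y=np.array([-X[1],X[0]])
O=np.array([.3713,-.15])
for n,u,v,z in [('shoulderL -60,21',203,378,.024),('shoulderR -60,-21',450,380,.024),('shankL',284,490,.024),('shankR',373,490,.024),('fixtip in',192,40,.024),('fix throat',202,252,.024),('movtip in',482,48,.024),('movroot in',472,245,.024),('throat',350,252,.024),('worm L',297,315,.031),('worm R',447,312,.031)]:
  p=ray(K,P,zz(u,v),z)[0]; q=p[:2]-O; print(n,p.round(4),'wrench frame mm',(q@X*1000).round(1),(q@Y*1000).round(1))
"
```

```text
shoulderL -60,21 [ 0.3649 -0.2169  0.024 ] wrench frame mm -63.7 21.7
shoulderR -60,-21 [ 0.4076 -0.2073  0.024 ] wrench frame mm -64.2 -22.0
shankL [ 0.3863 -0.2461  0.024 ] wrench frame mm -97.0 7.7
shankR [ 0.4023 -0.2423  0.024 ] wrench frame mm -97.0 -8.8
fixtip in [ 0.3461 -0.1344  0.024 ] wrench frame mm 21.0 20.9
fix throat [ 0.3578 -0.1836  0.024 ] wrench frame mm -29.5 20.9
movtip in [ 0.3905 -0.1256  0.024 ] wrench frame mm 19.3 -24.3
movroot in [ 0.4016 -0.1713  0.024 ] wrench frame mm -27.7 -24.5
throat [ 0.3821 -0.1778  0.024 ] wrench frame mm -29.5 -4.0
worm L [ 0.3772 -0.1955  0.031 ] wrench frame mm -45.6 4.8
worm R [ 0.4013 -0.1889  0.031 ] wrench frame mm -44.8 -20.1
```

Call:
{"method": "drive_tool", "body": {
  "plan": [
    {"offset":[0,0,2],"delta_rot":[0,0,0],"jaw":4.5},
    {"offset":[0,0,4],"delta_rot":[0,0,0],"jaw":4.5},
    {"offset":[0,0,4.8],"delta_rot":[0,0,0],"jaw":4.5},
    {"offset":[0,0,5.2],"delta_rot":[0,0,0],"jaw":4.5},
    {"offset":[0,0,5.2],"delta_rot":[0,0,0],"jaw":4.5},
    {"offset":[0,0,5.2],"delta_rot":[0,0,0],"jaw":3},
    {"offset":[0,0,5.2],"delta_rot":[0,0,0],"jaw":1.5},
    {"offset":[0,0,5.2],"delta_rot":[0,0,0],"jaw":1.5}
  ],
  "squeeze": 50
}}

```text
time: 2.97
position: [0.397, -0.2553, 0.0114]
tool_rot: [0.993, 0.117, 0.001, 0.001]
ft_force: [0.2, 0.7, -0.3]
grip_width: 0.0322
```

Call:
{"method": "drive_tool", "body": {
  "plan": [
    {"offset":[0,0,0],"delta_rot":[0,0,0],"jaw":1},
    {"offset":[0,0,0],"delta_rot":[0,0,0],"jaw":1},
    {"offset":[0,0,0],"delta_rot":[0,0,0],"jaw":1},
    {"offset":[0,0,0],"delta_rot":[0,0,0],"jaw":1},
    {"offset":[0,0,0],"delta_rot":[0,0,0],"jaw":1},
    {"offset":[0,0,0],"delta_rot":[0,0,0],"jaw":1},
    {"offset":[0,0,-1],"delta_rot":[0,0,0],"jaw":1},
    {"offset":[0,0,-2],"delta_rot":[0,0,0],"jaw":1}
  ]
}}

```text
time: 3.63
position: [0.3959, -0.2543, 0.0305]
tool_rot: [0.993, 0.117, -0.001, -0.001]
ft_force: [-0.6, 0.1, -2.8]
grip_width: 0.0174
```

```bash
python3 -c "
from h import *
st();print(delta((.497,-.405,.15),-64));print(delta((.40,-.30,.15),13.4))"
```

```text
t 3.63 p [ 0.3959 -0.2543  0.0305] yaw 13.41 tilt 0.13 F [-0.6  0.1 -2.8] w 0.0174 q [-0.81  0.67  1.96 -0.    0.51 -1.04]
(array([  6.32,  16.98, -11.99]), array([-5.000e-02,  1.300e-01,  7.741e+01]))
(array([ -0.68,   4.51, -11.96]), array([-0.11,  0.07,  0.01]))
```

Call:
{"method": "drive_tool", "body": {
  "plan": [
    {"offset":[0,0,-1.2],"delta_rot":[0,0,0],"jaw":1},
    {"offset":[0,0,-3],"delta_rot":[0,0,0],"jaw":1},
    {"offset":[0,0.5,-5],"delta_rot":[0,0,3],"jaw":1},
    {"offset":[0,1.5,-7],"delta_rot":[0,0,8],"jaw":1},
    {"offset":[0.2,3,-9],"delta_rot":[0,0,14],"jaw":1},
    {"offset":[0.5,4.5,-10.8],"delta_rot":[0,0,20],"jaw":1},
    {"offset":[1,6,-11.7],"delta_rot":[0,0,26],"jaw":1},
    {"offset":[1.5,7.5,-12],"delta_rot":[0,0,32],"jaw":1}
  ]
}}

```text
time: 4.3
position: [0.429, -0.3253, 0.1532]
tool_rot: [0.986, -0.164, 0.001, 0.001]
ft_force: [-0.3, -0.0, -3.2]
grip_width: 0.0175
```

```bash
python3 -c "
from h import *
st();print(delta((.497,-.405,.15),-64))"
```

```text
t 4.3 p [ 0.429  -0.3253  0.1532] yaw -18.89 tilt 0.19 F [-0.3 -0.  -3.2] w 0.0175 q [-0.86  0.51  1.72 -0.    0.91 -0.53]
(array([9.01, 5.34, 0.35]), array([ 3.000e-02, -1.900e-01,  4.511e+01]))
```

Call:
{"method": "drive_tool", "body": {
  "plan": [
    {"offset":[1.3,0.8,0.1],"delta_rot":[0,0,6.5],"jaw":1},
    {"offset":[2.6,1.6,0.2],"delta_rot":[0,0,13],"jaw":1},
    {"offset":[3.9,2.4,0.3],"delta_rot":[0,0,19.5],"jaw":1},
    {"offset":[5.2,3.2,0.3],"delta_rot":[0,0,26],"jaw":1},
    {"offset":[6.5,4,0.3],"delta_rot":[0,0,32.5],"jaw":1},
    {"offset":[7.8,4.7,0.3],"delta_rot":[0,0,39],"jaw":1},
    {"offset":[9,5.3,0.3],"delta_rot":[0,0,45],"jaw":1},
    {"offset":[9,5.3,0.3],"delta_rot":[0,0,45],"jaw":1}
  ]
}}

```text
time: 4.97
position: [0.4983, -0.4053, 0.1478]
tool_rot: [0.849, -0.528, 0.001, 0.001]
ft_force: [-0.2, -0.2, -3.3]
grip_width: 0.0176
```

```bash
python3 -c "
from h import *
st();snap('wrist','w3')"
```

```text
t 4.97 p [ 0.4983 -0.4053  0.1478] yaw -63.74 tilt 0.18 F [-0.2 -0.2 -3.3] w 0.0176 q [-0.86  0.64  1.46 -0.    1.05  0.26]
```

View pics/w3.png

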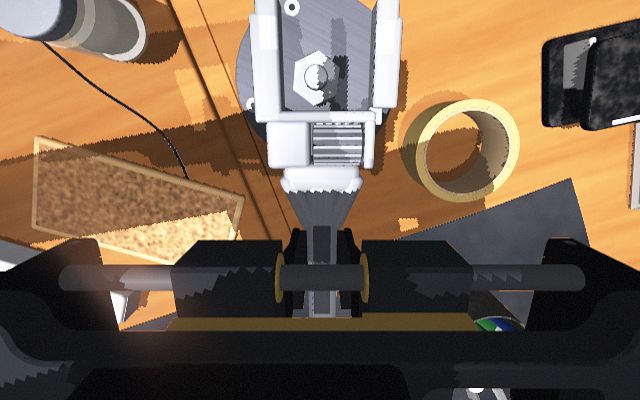

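```bash
python3 -c "
from h import *
im=cv2.imread('pics/w3.png');cv2.imwrite('pics/w3z.png',cv2.resize(im[0:200,235:415],None,fx=4,fy=3,interpolation=cv2.INTER_CUBIC))
cv2.imwrite('pics/w3y.png',cv2.convertScaleAbs(cv2.resize(im[35:120,270:370],None,fx=7,fy=7,interpolation=cv2.INTER_CUBIC),alpha=1.0))"
```

```text
(no output)
```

View pics/w3z.png

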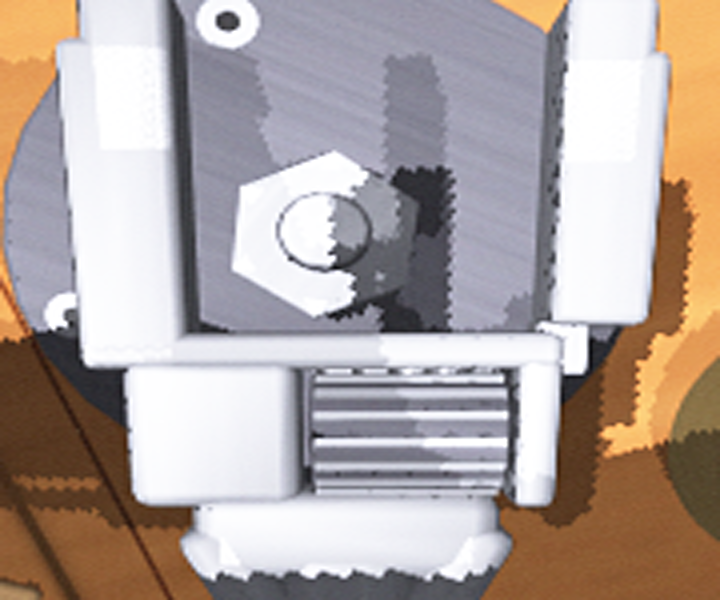

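View pics/w3y.png

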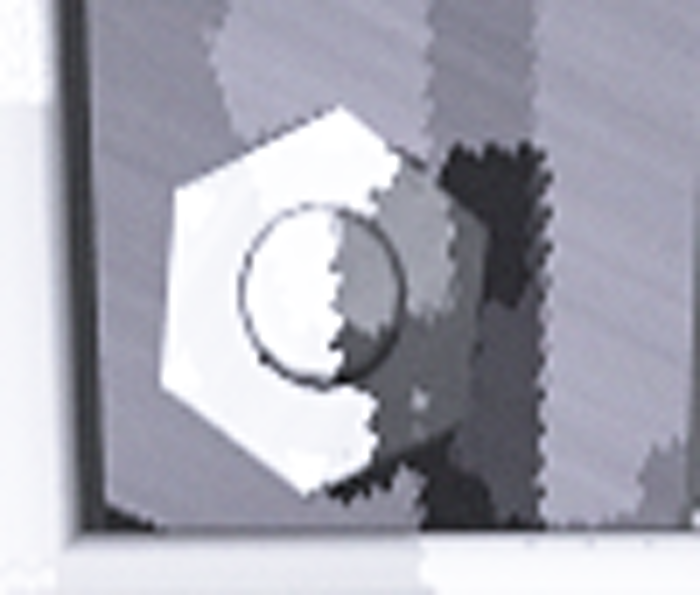

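```bash
python3 -c "
from h import *
d=np.load('pics/w3.npz');K,P=d['K'],d['P']
f=lambda u,v:(270+(u+.0)/7,35+v/7)
c=[ray(K,P,f(*p),.032)[0] for p in [(342,107),(180,188),(162,382),(310,494),(468,425),(488,228)]]
c=np.array(c);print(c.round(4));cen=(c[:3]+c[3:])/2;print('centers',cen.round(4));ce=c.mean(0);print(ce)
for p in c: v=p-ce;print(np.hypot(v[0],v[1]).round(4),np.degrees(np.arctan2(v[1],v[0])).round(1))
b=c[1]-c[2];print('BC edge',np.degrees(np.arctan2(b[1],b[0])), np.linalg.norm(b)); 
e=c[5]-c[4];print('EF edge',np.degrees(np.arctan2(e[1],e[0])))
for u,v in [(322,294)]: print('stud top',ray(K,P,f(u,v),.046))
g=lambda u,v:(235+u/4,v/3)
o=dict(position=np.array([.4983,-.4053,.1478]))
a=np.radians(-63.74+90);X=np.array([np.cos(a),np.sin(a)]);Y=np.array([-X[1],X[0]])
for n,u,v,z in [('fix throat',178,335,.161),('fix up',174,5,.161),('mov root',562,320,.161),('mov up',568,5,.161),('shoulderL',182,545,.161),('shoulderR',512,542,.161),('wormL',313,435,.168),('wormR',508,435,.168)]:
  p=ray(K,P,g(u,v),z)[0];q=p[:2]-o['position'][:2];print(n,(q@X*1000).round(1)-108.5,(q@Y*1000).round(1))
"
```

```text
[[ 0.615  -0.3462  0.032 ]
 [ 0.5975 -0.3319  0.032 ]
 [ 0.5755 -0.3395  0.032 ]
 [ 0.5715 -0.3628  0.032 ]
 [ 0.5885 -0.3777  0.032 ]
 [ 0.6107 -0.3691  0.032 ]]
centers [[ 0.5933 -0.3545  0.032 ]
 [ 0.593  -0.3548  0.032 ]
 [ 0.5931 -0.3543  0.032 ]]
[ 0.59312037 -0.35452566  0.032     ]
0.0234 20.8
0.0231 79.1
0.0232 139.5
0.0231 -158.9
0.0236 -101.3
0.0229 -39.6
BC edge 19.07571374925446 0.023310573087635632
EF edge 21.04430479637851
stud top [[ 0.59295004 -0.35441336  0.046     ]]
fix throat -30.299999999999997 20.3
fix up 17.200000000000003 18.8
mov root -27.900000000000006 -27.5
mov up 17.299999999999997 -25.7
shoulderL -66.1 21.2
shoulderR -65.5 -22.9
wormL -46.0 3.4
wormR -46.0 -20.6
```

```bash
python3 -c "
from h import *
im,o=snap('scene','s3')
cv2.imwrite('pics/s3z.png',cv2.resize(im[100:260,200:460,::-1],None,fx=3,fy=3,interpolation=cv2.INTER_CUBIC))"
```

```text
(no output)
```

View pics/s3z.png

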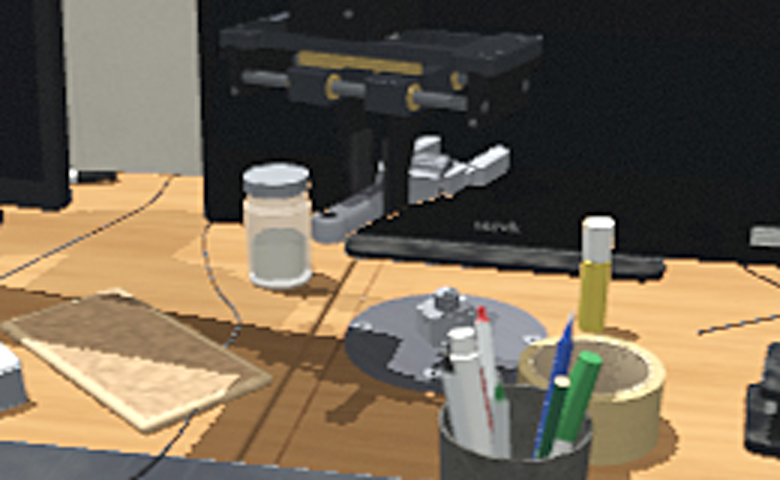

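```bash
python3 -c "
from h import *
K,P=campose('scene')
a=np.radians(26.26);X=np.array([np.cos(a),np.sin(a),0]);Y=np.array([-X[1],X[0],0]);Z=np.array([0,0,1.])
O=np.array([.4983,-.4053,0.1448])+.1085*X
for n,l in [('end top',(-.18,0,.016)),('end bot',(-.18,0,0)),('movtip top outer',(.022,-.039,.016)),('movtip bot',(.022,-.039,0)),('fixtip top',(.022,.02,.016)),('shoulder R top',(-.06,-.021,.016)),('wormtop',(-.047,-.008,.023))]:
  p=proj(K,P,O+X*l[0]+Y*l[1]+Z*l[2])[0];print(n,((p-[200,100])*3).round(0))
"
```

```text
end top [320. 221.]
end bot [320. 246.]
movtip top outer [517. 146.]
movtip bot [516. 167.]
fixtip top [444. 135.]
shoulder R top [443. 172.]
wormtop [435. 155.]
```

```bash
python3 -c "
from h import *
st();print(delta((.4918,-.388,.07),-70))"
```

```text
t 5.07 p [ 0.4959 -0.4023  0.1472] yaw -63.44 tilt 0.17 F [-0.8 -0.3 -3.4] w 0.0175 q [-0.86  0.63  1.46 -0.    1.05  0.25]
(array([-1.44, -0.28,  7.72]), array([0.06, 0.16, 6.56]))
```

Call:
{"method": "drive_tool", "body": {
  "plan": [
    {"offset":[-0.7,-0.1,1],"delta_rot":[0,0,3.3],"jaw":1},
    {"offset":[-1.4,-0.3,2.5],"delta_rot":[0,0,6.5],"jaw":1},
    {"offset":[-1.4,-0.3,4],"delta_rot":[0,0,6.5],"jaw":1},
    {"offset":[-1.4,-0.3,5.5],"delta_rot":[0,0,6.5],"jaw":1},
    {"offset":[-1.4,-0.3,6.6],"delta_rot":[0,0,6.5],"jaw":1},
    {"offset":[-1.4,-0.3,7.2],"delta_rot":[0,0,6.5],"jaw":1},
    {"offset":[-1.4,-0.3,7.2],"delta_rot":[0,0,6.5],"jaw":1},
    {"offset":[-1.4,-0.3,7.2],"delta_rot":[0,0,6.5],"jaw":1}
  ]
}}

```text
time: 5.73
position: [0.4932, -0.3892, 0.0756]
tool_rot: [0.819, -0.574, -0.0, -0.0]
ft_force: [0.3, 0.0, -3.2]
grip_width: 0.0174
```

```bash
python3 -c "
from h import *
st();im,o=snap('wrist','w4');st()
cv2.imwrite('pics/w4z.png',cv2.resize(im[0:200,225:425,::-1],None,fx=4,fy=3,interpolation=cv2.INTER_CUBIC))"
```

```text
t 5.73 p [ 0.4932 -0.3892  0.0756] yaw -70.06 tilt 0.04 F [ 0.3  0.  -3.2] w 0.0174 q [-0.85  0.72  1.54  0.    0.89  0.38]
t 5.78 p [ 0.4936 -0.3897  0.0762] yaw -70.07 tilt 0.05 F [ 0.1 -0.6 -3.5] w 0.0176 q [-0.85  0.72  1.54  0.    0.89  0.38]
```

View pics/w4z.png

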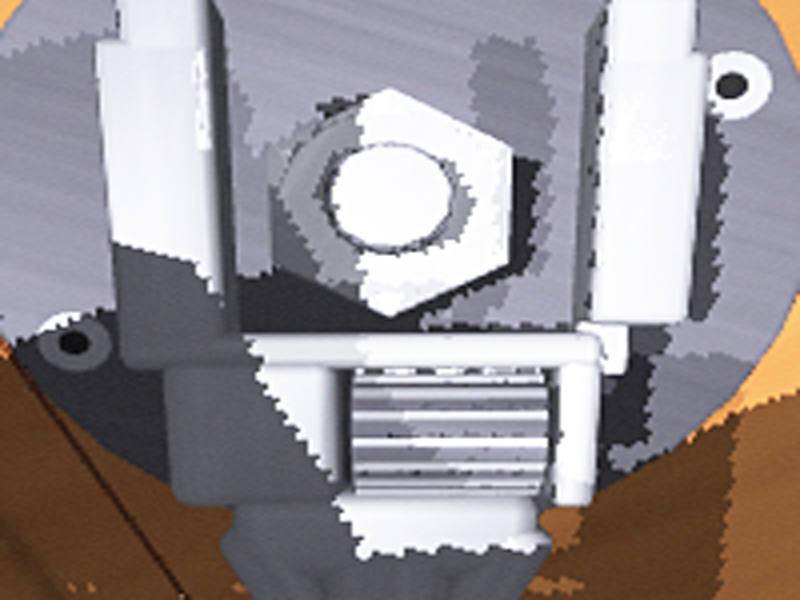

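```bash
cat > m.py <<'E'
from h import *
d=np.load('pics/w4.npz');K,P=d['K'],d['P']
g=lambda u,v:(225+u/4,v/3)
c=np.array([ray(K,P,g(*p),.032)[0] for p in [(388,88),(513,150),(513,265),(390,318),(270,263),(272,150)]])
ce=c.mean(0);print(ce.round(4));ang=[]
for p in c: v=p-ce;ang.append(np.degrees(np.arctan2(v[1],v[0]))%60);print(np.hypot(v[0],v[1]).round(4),ang[-1].round(1))
print('corner yaw',np.mean(ang))
print('stud',ray(K,P,g(390,196),.046)[0].round(4))
t=np.array([.4932,-.3892]);a=np.radians(-70.06+90);X=np.array([np.cos(a),np.sin(a)]);Y=np.array([-X[1],X[0]])
def fr(n,p): q=(p[:2]-t)*1000;print(n,(q@X-108.5).round(1),(q@Y).round(1))
fr('nut',ce)
for n,u,v,z in [('fix throat',222,330,.0882),('fix up',206,20,.0882),('mov root',594,320,.0882),('mov up',612,20,.0882),('fixlow',240,330,.0722),('shoulderL',222,545,.0882),('shoulderR',552,545,.0882),('wormL',350,435,.095),('wormR',549,435,.095)]:
  fr(n,ray(K,P,g(u,v),z)[0])
E
python3 m.py
```

```text
[ 0.5929 -0.3546  0.032 ]
0.0235 21.3
0.0229 20.1
0.0238 20.1
0.0232 19.6
0.0234 19.3
0.0226 19.3
corner yaw 19.9431068785729
stud [ 0.5931 -0.3544  0.046 ]
nut -3.0 -1.5
fix throat -29.4 19.7
fix up 15.5 19.7
mov root -27.8 -26.7
mov up 15.5 -26.4
fixlow -29.3 19.4
shoulderL -66.2 21.2
shoulderR -66.1 -23.1
wormL -46.0 3.6
wormR -46.0 -20.9
```

Call:
{"method": "drive_tool", "body": {
  "plan": [
    {"offset":[-0.1,0,0.5],"delta_rot":[0,0,0],"jaw":1},
    {"offset":[-0.25,0.1,1],"delta_rot":[0,0,0],"jaw":1},
    {"offset":[-0.25,0.1,1.5],"delta_rot":[0,0,0],"jaw":1},
    {"offset":[-0.25,0.1,1.9],"delta_rot":[0,0,0],"jaw":1},
    {"offset":[-0.25,0.1,1.9],"delta_rot":[0,0,0],"jaw":1},
    {"offset":[-0.25,0.1,1.9],"delta_rot":[0,0,0],"jaw":1},
    {"offset":[-0.25,0.1,1.9],"delta_rot":[0,0,0],"jaw":1},
    {"offset":[-0.25,0.1,1.9],"delta_rot":[0,0,0],"jaw":1}
  ]
}}

```text
time: 6.45
position: [0.4918, -0.3876, 0.0567]
tool_rot: [0.819, -0.574, 0.0, 0.0]
ft_force: [-0.4, 0.3, -3.8]
grip_width: 0.0172
```

```bash
python3 -c "
from h import *
st();im,o=snap('wrist','w5');st()
cv2.imwrite('pics/w5z.png',cv2.resize(im[0:200,225:425,::-1],None,fx=4,fy=3,interpolation=cv2.INTER_CUBIC))"
```

```text
t 6.45 p [ 0.4918 -0.3876  0.0567] yaw -70.09 tilt 0.04 F [-0.4  0.3 -3.8] w 0.0172 q [-0.85  0.74  1.55  0.    0.85  0.38]
t 6.5 p [ 0.4918 -0.3876  0.0568] yaw -70.09 tilt 0.03 F [ 0.9  0.7 -2.9] w 0.0172 q [-0.85  0.74  1.55  0.    0.85  0.38]
```

View pics/w5z.png

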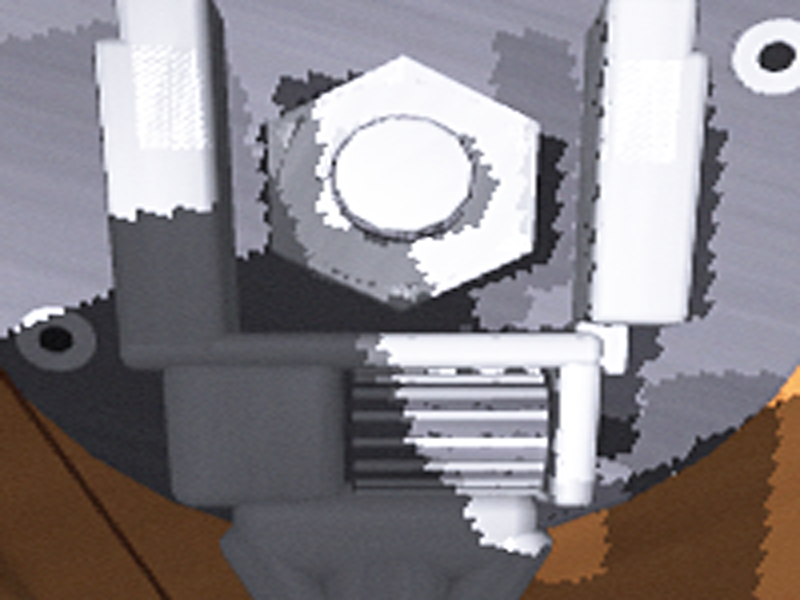

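Call:
{"method": "drive_tool", "body": {
  "plan": [
    {"offset":[0,0,0.5],"delta_rot":[0,0,0],"jaw":1},
    {"offset":[0,0,1],"delta_rot":[0,0,0],"jaw":1},
    {"offset":[0,0,1.5],"delta_rot":[0,0,0],"jaw":1},
    {"offset":[0,0,2],"delta_rot":[0,0,0],"jaw":1},
    {"offset":[0,0,2.5],"delta_rot":[0,0,0],"jaw":1},
    {"offset":[0,0,3],"delta_rot":[0,0,0],"jaw":1},
    {"offset":[0,0,3.5],"delta_rot":[0,0,0],"jaw":1},
    {"offset":[0,0,3.8],"delta_rot":[0,0,0],"jaw":1}
  ]
}}

```text
time: 7.17
position: [0.4913, -0.3871, 0.0176]
tool_rot: [0.819, -0.574, -0.001, -0.0]
ft_force: [-0.3, -0.3, -3.2]
grip_width: 0.0176
```

Call:
{"method": "drive_tool", "body": {
  "plan": [
    {"offset":[0,0,0.1],"delta_rot":[0,0,0],"jaw":1},
    {"offset":[0,0,0.2],"delta_rot":[0,0,0],"jaw":1},
    {"offset":[0,0,0.3],"delta_rot":[0,0,0],"jaw":1},
    {"offset":[0,0,0.4],"delta_rot":[0,0,0],"jaw":1},
    {"offset":[0,0,0.5],"delta_rot":[0,0,0],"jaw":1},
    {"offset":[0,0,0.5],"delta_rot":[0,0,0],"jaw":1},
    {"offset":[0,0,0.5],"delta_rot":[0,0,0],"jaw":1},
    {"offset":[0,0,0.5],"delta_rot":[0,0,0],"jaw":1}
  ]
}}

```text
time: 7.83
position: [0.4917, -0.3875, 0.0137]
tool_rot: [0.819, -0.574, 0.0, 0.0]
ft_force: [0.1, -0.4, -3.2]
grip_width: 0.0176
```

```bash
python3 -c "
from h import *
st();im,o=snap('wrist','w6')
cv2.imwrite('pics/w6z.png',cv2.resize(im[0:200,225:425,::-1],None,fx=4,fy=3,interpolation=cv2.INTER_CUBIC))"
```

```text
t 7.83 p [ 0.4917 -0.3875  0.0137] yaw -70.09 tilt 0.03 F [ 0.1 -0.4 -3.2] w 0.0176 q [-0.85  0.81  1.56  0.    0.77  0.38]
```

View pics/w6z.png

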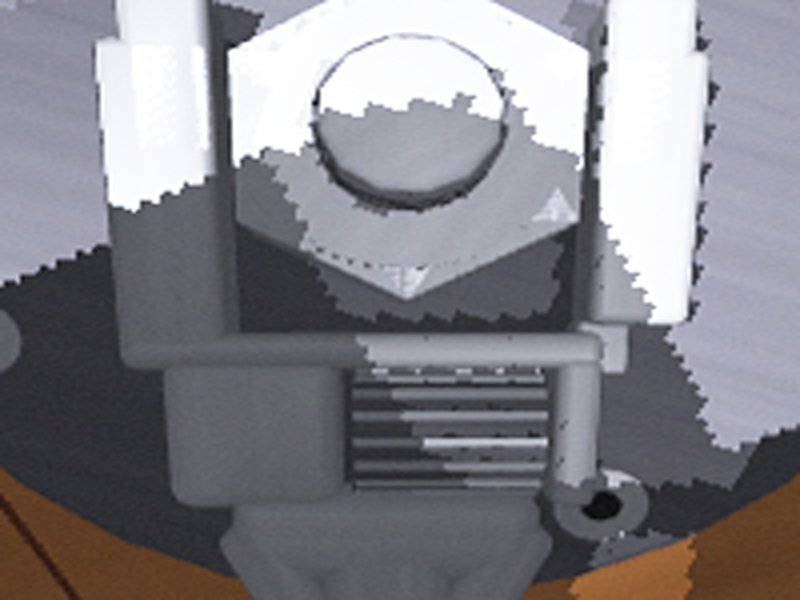

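Call:
{"method": "drive_tool", "body": {
  "plan": [
    {"offset":[0,0,0.05],"delta_rot":[0,0,0],"jaw":1},
    {"offset":[0,0,0.1],"delta_rot":[0,0,0],"jaw":1},
    {"offset":[0,0,0.15],"delta_rot":[0,0,0],"jaw":1},
    {"offset":[0,0,0.15],"delta_rot":[0,0,0],"jaw":1},
    {"offset":[0,0,0.15],"delta_rot":[0,0,0],"jaw":2.5},
    {"offset":[0,0,0.15],"delta_rot":[0,0,0],"jaw":3.5},
    {"offset":[0,0,0.15],"delta_rot":[0,0,0],"jaw":3.5},
    {"offset":[0,0,0.15],"delta_rot":[0,0,0],"jaw":3.5}
  ]
}}

```text
time: 8.55
position: [0.4918, -0.3875, 0.012]
tool_rot: [0.819, -0.574, 0.0, -0.0]
ft_force: [-1.4, -0.6, 0.3]
grip_width: 0.0323
```

Call:
{"method": "drive_tool", "body": {
  "plan": [
    {"offset":[0,0,-1.5],"delta_rot":[0,0,0],"jaw":3.5},
    {"offset":[0,0,-4],"delta_rot":[0,0,0],"jaw":3.5},
    {"offset":[0,0,-6],"delta_rot":[0,0,0],"jaw":1},
    {"offset":[0.4,-2.5,-7],"delta_rot":[0,0,0],"jaw":0},
    {"offset":[0.86,-5.3,-6],"delta_rot":[0,0,0],"jaw":0},
    {"offset":[0.86,-5.3,-5],"delta_rot":[0,0,0],"jaw":0},
    {"offset":[0.86,-5.3,-4],"delta_rot":[0,0,0],"jaw":0},
    {"offset":[0.86,-5.3,-3.5],"delta_rot":[0,0,0],"jaw":0}
  ],
  "squeeze": 20
}}

```text
time: 9.22
position: [0.5429, -0.3761, 0.0448]
tool_rot: [0.819, -0.574, -0.002, -0.0]
ft_force: [-0.7, 0.2, 0.1]
grip_width: 0.0043
```

```bash
python3 -c "
from h import *
st();im,o=snap('wrist','w7');st();snap('scene','s7');snap('top','t7')"
```

```text
t 9.22 p [ 0.5429 -0.3761  0.0448] yaw -70.05 tilt 0.25 F [-0.7  0.2  0.1] w 0.0043 q [-0.77  0.8   1.46 -0.    0.89  0.45]
t 9.27 p [ 0.5421 -0.3759  0.0439] yaw -70.09 tilt 0.35 F [-0.5  0.5 -0.4] w 0.0024 q [-0.78  0.8   1.46 -0.    0.89  0.45]
```

View pics/w7.png

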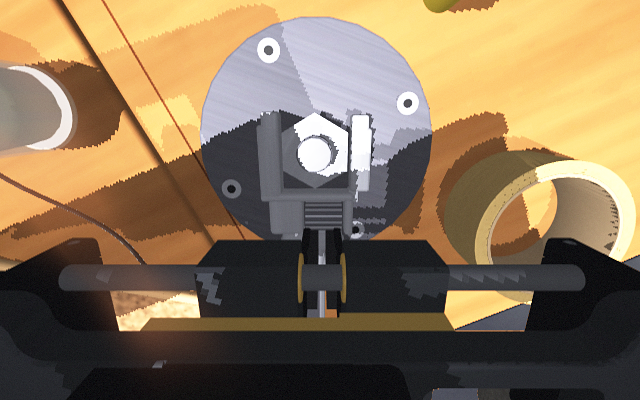

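View pics/t7.png

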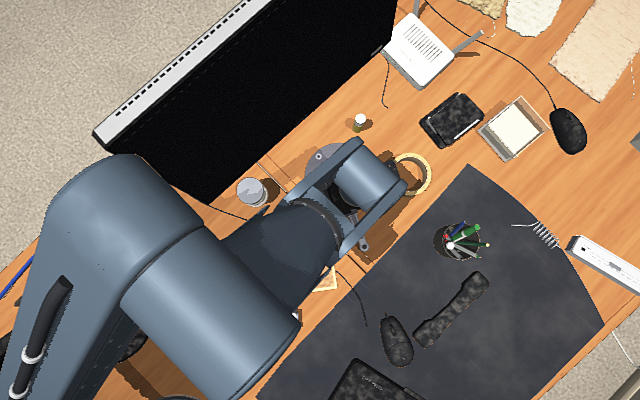

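```bash
cat > z.py <<'E'
import sys
from h import *
n=sys.argv[1];im=cv2.imread(f'pics/{n}.png');u0,v0,u1,v1=map(int,sys.argv[2:6]);s=float(sys.argv[6])
cv2.imwrite(f'pics/{n}z.png',cv2.resize(im[v0:v1,u0:u1],None,fx=s,fy=s,interpolation=cv2.INTER_CUBIC))
E
python3 z.py w7 245 95 395 245 4
```

```text
(no output)
```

View pics/w7z.png

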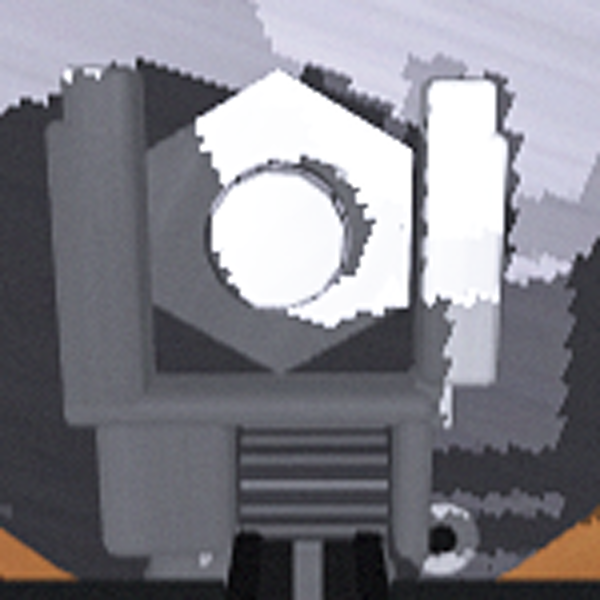

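```bash
cat > m2.py <<'E'
import sys
from h import *
def load(n):
    d=np.load(f'pics/{n}.npz');return d['K'],d['P']
def wf(n,pts,u0,v0,s,o):
    K,P=load(n);t=np.array(o[:2]);a=np.radians(o[2]+90);X=np.array([np.cos(a),np.sin(a)]);Y=np.array([-X[1],X[0]])
    for nm,u,v,z in pts:
        p=ray(K,P,(u0+u/s,v0+v/s),z)[0];q=(p[:2]-t)*1000;print(nm,'fwd',(q@X).round(1),'left',(q@Y).round(1))
E
python3 -c "
from m2 import *
wf('w7',[('wormL',240,475,.031),('wormR',388,475,.031),('throatface',280,378,.026),('throatL',150,378,.026),('wormfront',314,428,.026),('fixin tip',138,75,.026),('fixin root',145,370,.026),('movin tip',428,82,.026),('movin root',438,380,.026),('nuttop',280,70,.032),('nutbot',280,373,.032),('nutL',150,225,.032),('nutR',412,225,.032)],245,95,4,(.5429,-.3761,-70.05))"
```

```text
wormL fwd 14.6 left 10.0
wormR fwd 14.7 left -14.2
throatface fwd 29.7 left 3.5
throatL fwd 29.6 left 24.8
wormfront fwd 21.1 left -2.1
fixin tip fwd 77.2 left 24.8
fixin root fwd 31.0 left 25.5
movin tip fwd 76.2 left -19.3
movin root fwd 29.4 left -22.4
nuttop fwd 77.9 left 3.1
nutbot fwd 32.1 left 3.3
nutL fwd 55.3 left 23.0
nutR fwd 55.4 left -16.9
```

Call:
{"method": "drive_tool", "body": {
  "plan": [
    {"offset":[0.2,-0.2,0],"delta_rot":[0,0,0],"jaw":0},
    {"offset":[0.2,-0.2,0.3],"delta_rot":[0,0,0],"jaw":0},
    {"offset":[0.2,-0.2,0.5],"delta_rot":[0,0,0],"jaw":0},
    {"offset":[0.2,-0.2,0.7],"delta_rot":[0,0,0],"jaw":0},
    {"offset":[0.2,-0.2,0.9],"delta_rot":[0,0,0],"jaw":0},
    {"offset":[0.2,-0.2,1.0],"delta_rot":[0,0,0],"jaw":0},
    {"offset":[0.2,-0.2,1.0],"delta_rot":[0,0,0],"jaw":0},
    {"offset":[0.2,-0.2,1.0],"delta_rot":[0,0,0],"jaw":0}
  ]
}}

```text
time: 10.03
position: [0.5469, -0.3786, 0.037]
tool_rot: [0.819, -0.574, -0.0, -0.0]
ft_force: [-0.2, 0.2, -0.4]
grip_width: 0.0002
```

Call:
{"method": "drive_tool", "body": {
  "plan": [
    {"offset":[0,0,0.2],"delta_rot":[0,0,0],"jaw":0},
    {"offset":[0,0,0.3],"delta_rot":[0,0,0],"jaw":0},
    {"offset":[0,0,0.35],"delta_rot":[0,0,0],"jaw":0},
    {"offset":[0,0,0.4],"delta_rot":[0,0,0],"jaw":0},
    {"offset":[0,0,0.4],"delta_rot":[0,0,0],"jaw":0},
    {"offset":[0,0,0.4],"delta_rot":[0,0,0],"jaw":0},
    {"offset":[0,0,0.4],"delta_rot":[0,0,0],"jaw":0},
    {"offset":[0,0,0.4],"delta_rot":[0,0,0],"jaw":0}
  ]
}}

```text
time: 10.7
position: [0.5469, -0.3786, 0.0333]
tool_rot: [0.819, -0.574, 0.0, 0.0]
ft_force: [-0.3, -0.1, 3.8]
grip_width: 0.0007
```

Call:
{"method": "drive_tool", "body": {
  "plan": [
    {"offset":[0,0,0.03],"delta_rot":[0,0,0],"jaw":0},
    {"offset":[0,0,0.06],"delta_rot":[0,0,0],"jaw":0},
    {"offset":[0,0,0.06],"delta_rot":[0,0,0],"jaw":0},
    {"offset":[0,0,0.06],"delta_rot":[0,0,0],"jaw":0},
    {"offset":[0,0,0.06],"delta_rot":[0,0,0],"jaw":0},
    {"offset":[0,0,0.06],"delta_rot":[0,0,0],"jaw":0},
    {"offset":[0,0,0.06],"delta_rot":[0,0,0],"jaw":0},
    {"offset":[0,0,0.06],"delta_rot":[0,0,0],"jaw":0}
  ]
}}

```text
time: 11.37
position: [0.5469, -0.3786, 0.0332]
tool_rot: [0.819, -0.574, 0.0, 0.0]
ft_force: [-2.3, 1.1, 6.7]
grip_width: 0.0005
```

Call:
{"method": "drive_tool", "body": {
  "plan": [
    {"offset":[0,0,0.08],"delta_rot":[0,0,0],"jaw":0},
    {"offset":[0,0,0.08],"delta_rot":[0,0,0],"jaw":0},
    {"offset":[0,-0.25,0.08],"delta_rot":[0,0,0],"jaw":0},
    {"offset":[0,-0.5,0.08],"delta_rot":[0,0,0],"jaw":0},
    {"offset":[0,-0.75,0.08],"delta_rot":[0,0,0],"jaw":0},
    {"offset":[0,-1.0,0.08],"delta_rot":[0,0,0],"jaw":0},
    {"offset":[0,-1.2,0.08],"delta_rot":[0,0,0],"jaw":0},
    {"offset":[0,-1.3,0.08],"delta_rot":[0,0,0],"jaw":0}
  ]
}}

```text
time: 12.03
position: [0.558, -0.3748, 0.0331]
tool_rot: [0.819, -0.574, -0.001, 0.001]
ft_force: [-4.9, 0.1, 10.1]
grip_width: 0.0002
```

```bash
python3 -c "
from h import *
st();im,o=snap('wrist','w8');st()"; python3 z.py w8 245 75 395 245 4
```

```text
t 12.03 p [ 0.558  -0.3748  0.0331] yaw -70.03 tilt 0.15 F [-4.9  0.1 10.1] w 0.0002 q [-0.76  0.82  1.43 -0.    0.89  0.47]
t 12.08 p [ 0.5581 -0.3748  0.0331] yaw -70.03 tilt 0.14 F [-5.3 -0.1 10.6] w 0.0007 q [-0.76  0.82  1.43 -0.    0.89  0.47]
```

View pics/w8z.png

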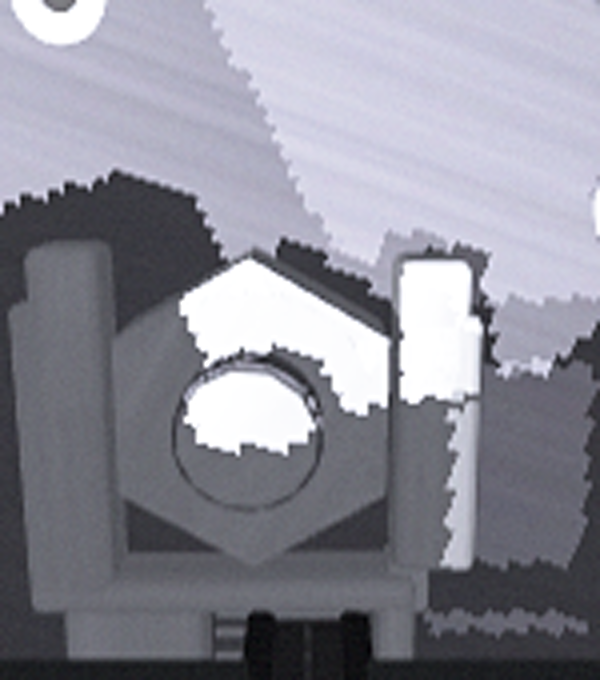

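```bash
python3 -c "
from m2 import *
wf('w8',[('throatface',240,552,.026),('fixin tip',108,250,.026),('fixin root',125,545,.026),('movin tip',398,260,.026),('movin root',393,560,.026),('nuttop',252,252,.032),('nutbot',255,560,.032),('nutL',117,420,.032),('nutR',388,420,.032)],245,75,4,(.558,-.3748,-70.05))"
```

```text
throatface fwd 17.5 left 9.4
fixin tip fwd 64.0 left 27.9
fixin root fwd 18.7 left 27.4
movin tip fwd 62.6 left -14.2
movin root fwd 16.2 left -14.6
nuttop fwd 64.2 left 6.7
nutbot fwd 18.4 left 6.8
nutL fwd 40.1 left 26.7
nutR fwd 40.2 left -12.9
```

Call:
{"method": "drive_tool", "body": {
  "plan": [
    {"offset":[0,0,-0.6],"delta_rot":[0,0,0],"jaw":0},
    {"offset":[0,0,-0.9],"delta_rot":[0,0,0],"jaw":0},
    {"offset":[0,0.7,-0.9],"delta_rot":[0,0,0],"jaw":0},
    {"offset":[0,1.4,-0.9],"delta_rot":[0,0,0],"jaw":0},
    {"offset":[0,1.4,-0.6],"delta_rot":[0,0,0],"jaw":0},
    {"offset":[0,1.4,-0.3],"delta_rot":[0,0,0],"jaw":0},
    {"offset":[0,1.4,-0.1],"delta_rot":[0,0,0],"jaw":0},
    {"offset":[0,1.4,0],"delta_rot":[0,0,0],"jaw":0}
  ]
}}

```text
time: 12.75
position: [0.5454, -0.3792, 0.0328]
tool_rot: [0.819, -0.574, -0.001, 0.0]
ft_force: [-4.6, 2.1, 15.2]
grip_width: 0.0006
```

Call:
{"method": "drive_tool", "body": {
  "plan": [
    {"offset":[0,0,0],"delta_rot":[0,0,0],"jaw":0},
    {"offset":[0,-0.2,0],"delta_rot":[0,0,0],"jaw":0},
    {"offset":[0,-0.4,0],"delta_rot":[0,0,0],"jaw":0},
    {"offset":[0,-0.6,0],"delta_rot":[0,0,0],"jaw":0},
    {"offset":[0,-0.8,0],"delta_rot":[0,0,0],"jaw":0},
    {"offset":[0,-1.0,0],"delta_rot":[0,0,0],"jaw":0},
    {"offset":[0,-1.1,0],"delta_rot":[0,0,0],"jaw":0},
    {"offset":[0,-1.1,0],"delta_rot":[0,0,0],"jaw":0}
  ]
}}

```text
time: 13.42
position: [0.5553, -0.3756, 0.0331]
tool_rot: [0.819, -0.574, -0.001, 0.001]
ft_force: [-4.0, 0.3, 10.4]
grip_width: 0.0006
```

```bash
python3 -c "
from h import *
st();im,o=snap('wrist','w9');st()"; python3 z.py w9 245 75 395 245 4
```

```text
t 13.42 p [ 0.5553 -0.3756  0.0331] yaw -70.03 tilt 0.14 F [-4.   0.3 10.4] w 0.0006 q [-0.76  0.82  1.43 -0.    0.89  0.46]
t 13.47 p [ 0.5554 -0.3756  0.0331] yaw -70.03 tilt 0.13 F [-5.6 -0.2 11. ] w 0.0004 q [-0.76  0.82  1.43 -0.    0.89  0.46]
```

View pics/w9z.png

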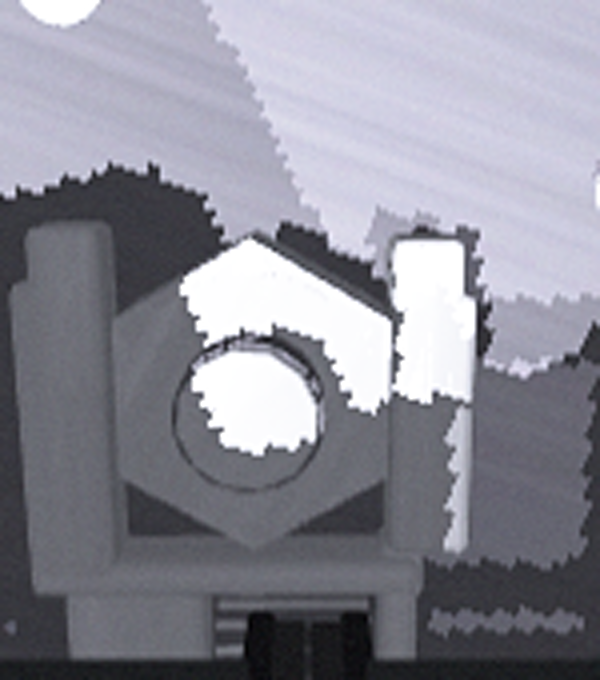

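Call:
{"method": "drive_tool", "body": {
  "plan": [
    {"offset":[0,-0.15,0],"delta_rot":[0,0,0],"jaw":0},
    {"offset":[0,-0.3,0],"delta_rot":[0,0,0],"jaw":0},
    {"offset":[0,-0.45,0],"delta_rot":[0,0,0],"jaw":0},
    {"offset":[0,-0.5,0],"delta_rot":[0,0,0],"jaw":0},
    {"offset":[0,-0.5,0],"delta_rot":[0,0,0],"jaw":0},
    {"offset":[0,-0.5,0],"delta_rot":[0,0,0],"jaw":0},
    {"offset":[0,-0.5,-0.3],"delta_rot":[0,0,0],"jaw":0},
    {"offset":[0,-0.5,-0.8],"delta_rot":[0,0,0],"jaw":0}
  ]
}}

```text
time: 14.13
position: [0.5607, -0.3732, 0.0391]
tool_rot: [0.819, -0.574, -0.001, -0.0]
ft_force: [1.1, -0.7, 0.3]
grip_width: 0.0006
```

Call:
{"method": "drive_tool", "body": {
  "plan": [
    {"offset":[0,1,-0.6],"delta_rot":[0,0,0],"jaw":0},
    {"offset":[0,2,-0.6],"delta_rot":[0,0,0],"jaw":0},
    {"offset":[0,2,-0.6],"delta_rot":[0,0,0],"jaw":0},
    {"offset":[0,2,-0.6],"delta_rot":[0,0,0],"jaw":0},
    {"offset":[0,2,-0.6],"delta_rot":[0,0,0],"jaw":0},
    {"offset":[0,2,-0.6],"delta_rot":[0,0,0],"jaw":0},
    {"offset":[0,2,-0.6],"delta_rot":[0,0,0],"jaw":0},
    {"offset":[0,2,-0.6],"delta_rot":[0,0,0],"jaw":0}
  ]
}}

```text
time: 14.8
position: [0.5424, -0.3802, 0.0455]
tool_rot: [0.819, -0.574, -0.0, -0.0]
ft_force: [-0.2, 0.3, -0.1]
grip_width: 0.0007
```

```bash
python3 -c "
from h import *
st();im,o=snap('wrist','w10');st()"; python3 z.py w10 255 95 375 245 5
```

```text
t 14.8 p [ 0.5424 -0.3802  0.0455] yaw -70.07 tilt 0.01 F [-0.2  0.3 -0.1] w 0.0007 q [-0.78  0.8   1.45  0.    0.89  0.44]
t 14.85 p [ 0.5424 -0.3802  0.0455] yaw -70.07 tilt 0.01 F [-0.1 -0.6 -0.7] w 0.0005 q [-0.78  0.8   1.45  0.    0.89  0.44]
```

View pics/w10z.png

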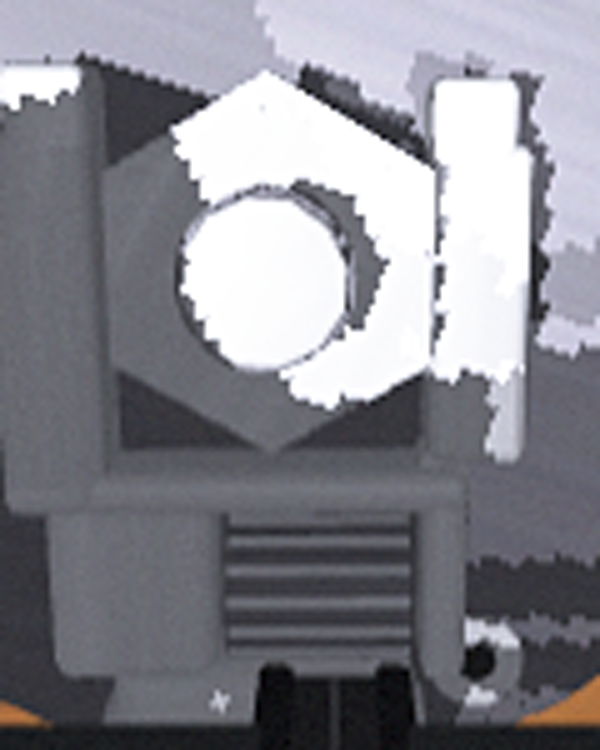

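```bash
python3 -c "
from m2 import *
wf('w10',[('wormL',228,590,.031),('wormR',412,590,.031),('throatface',270,448,.026),('fixin tip',100,70,.026),('fixin root',107,460,.026),('movin tip',434,85,.026),('movin root',428,450,.026),('movbase',420,450,.010),('nuttop',266,70,.032),('nutbot',270,450,.032),('nutL',104,300,.032),('nutR',436,250,.032)],255,95,5,(.5424,-.3802,-70.07))"
```

```text
wormL fwd 14.9 left 12.8
wormR fwd 15.0 left -11.3
throatface fwd 32.8 left 7.3
fixin tip fwd 80.0 left 27.4
fixin root fwd 31.2 left 28.7
movin tip fwd 78.3 left -13.2
movin root fwd 32.6 left -13.3
movbase fwd 28.6 left -13.3
nuttop fwd 80.0 left 7.0
nutbot fwd 34.1 left 7.1
nutL fwd 53.0 left 27.2
nutR fwd 59.1 left -13.4
```

Call:
{"method": "drive_tool", "body": {
  "plan": [
    {"offset":[0,-0.6,0],"delta_rot":[0,0,0],"jaw":0},
    {"offset":[0,-0.6,0.6],"delta_rot":[0,0,0],"jaw":0},
    {"offset":[0,-0.6,1.0],"delta_rot":[0,0,0],"jaw":0},
    {"offset":[0,-0.6,1.2],"delta_rot":[0,0,0],"jaw":0},
    {"offset":[0,-0.6,1.3],"delta_rot":[0,0,0],"jaw":0},
    {"offset":[0,-0.6,1.4],"delta_rot":[0,0,0],"jaw":0},
    {"offset":[0,-0.6,1.4],"delta_rot":[0,0,0],"jaw":0},
    {"offset":[0,-0.6,1.4],"delta_rot":[0,0,0],"jaw":0}
  ]
}}

```text
time: 15.52
position: [0.5478, -0.3779, 0.0331]
tool_rot: [0.819, -0.574, -0.0, -0.0]
ft_force: [-1.7, 2.0, 9.6]
grip_width: 0.0007
```

Call:
{"method": "drive_tool", "body": {
  "plan": [
    {"offset":[0,-0.15,0],"delta_rot":[0,0,0],"jaw":0},
    {"offset":[0,-0.3,0],"delta_rot":[0,0,0],"jaw":0},
    {"offset":[0,-0.45,0],"delta_rot":[0,0,0],"jaw":0},
    {"offset":[0,-0.6,0],"delta_rot":[0,0,0],"jaw":0},
    {"offset":[0,-0.75,0],"delta_rot":[0,0,0],"jaw":0},
    {"offset":[0,-0.85,0],"delta_rot":[0,0,0],"jaw":0},
    {"offset":[0,-0.85,0],"delta_rot":[0,0,0],"jaw":0},
    {"offset":[0,-0.85,0],"delta_rot":[0,0,0],"jaw":0}
  ]
}}

```text
time: 16.18
position: [0.5546, -0.3759, 0.0332]
tool_rot: [0.819, -0.574, -0.001, 0.001]
ft_force: [-5.2, -0.0, 10.6]
grip_width: 0.0004
```

```bash
python3 -c "
from h import *
st();im,o=snap('wrist','w11');st()"; python3 z.py w11 255 85 375 235 5
```

```text
t 16.18 p [ 0.5546 -0.3759  0.0332] yaw -70.04 tilt 0.14 F [-5.2 -0.  10.6] w 0.0004 q [-0.76  0.82  1.44 -0.    0.89  0.46]
t 16.23 p [ 0.5546 -0.3759  0.0331] yaw -70.04 tilt 0.14 F [-5.9  0.7  9.7] w -0.0001 q [-0.76  0.82  1.44 -0.    0.89  0.46]
```

View pics/w11z.png

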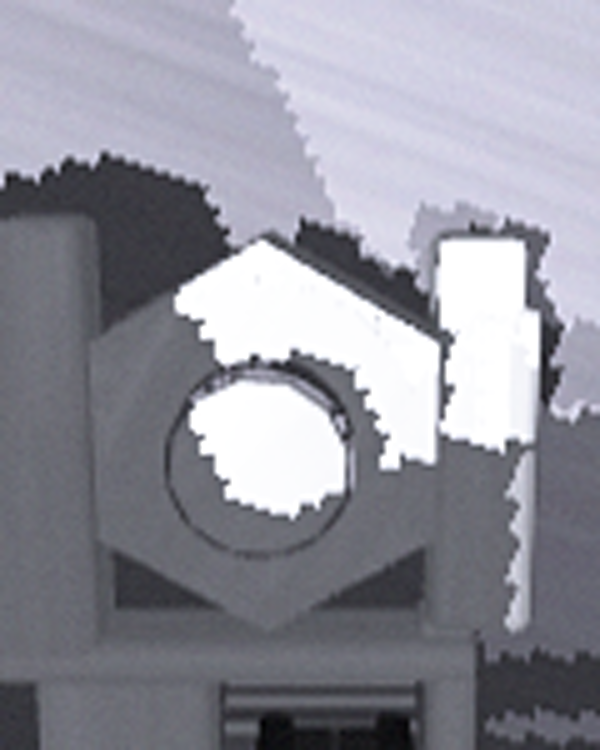

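Call:
{"method": "drive_tool", "body": {
  "plan": [
    {"offset":[0,-0.15,0],"delta_rot":[0,0,0],"jaw":0},
    {"offset":[0,-0.3,0],"delta_rot":[0,0,0],"jaw":0},
    {"offset":[0,-0.45,0],"delta_rot":[0,0,0],"jaw":0},
    {"offset":[0,-0.6,0],"delta_rot":[0,0,0],"jaw":0},
    {"offset":[0,-0.6,0],"delta_rot":[0,0,0],"jaw":0},
    {"offset":[0,-0.6,0],"delta_rot":[0,0,0],"jaw":0},
    {"offset":[0,-0.6,0],"delta_rot":[0,0,0],"jaw":0},
    {"offset":[0,-0.6,0],"delta_rot":[0,0,0],"jaw":0}
  ]
}}

```text
time: 16.9
position: [0.5604, -0.3743, 0.0331]
tool_rot: [0.819, -0.574, -0.0, 0.001]
ft_force: [-4.0, -0.8, 9.2]
grip_width: 0.0002
```

Call:
{"method": "drive_tool", "body": {
  "plan": [
    {"offset":[0,0,-0.5],"delta_rot":[0,0,0],"jaw":0},
    {"offset":[0,0,-1.2],"delta_rot":[0,0,0],"jaw":0},
    {"offset":[0,1,-1.4],"delta_rot":[0,0,0],"jaw":0},
    {"offset":[0,2,-1.4],"delta_rot":[0,0,0],"jaw":0},
    {"offset":[0,2,-1.4],"delta_rot":[0,0,0],"jaw":0},
    {"offset":[0,2,-1.4],"delta_rot":[0,0,0],"jaw":0},
    {"offset":[0,2,-1.4],"delta_rot":[0,0,0],"jaw":0},
    {"offset":[0,2,-1.4],"delta_rot":[0,0,0],"jaw":0}
  ]
}}

```text
time: 17.57
position: [0.5426, -0.3801, 0.0453]
tool_rot: [0.819, -0.574, -0.0, -0.0]
ft_force: [-0.2, -0.2, -0.2]
grip_width: 0.0003
```

```bash
python3 -c "
from h import *
st();im,o=snap('wrist','w12');st()"; python3 z.py w12 255 95 375 245 5
```

```text
t 17.57 p [ 0.5426 -0.3801  0.0453] yaw -70.1 tilt 0.02 F [-0.2 -0.2 -0.2] w 0.0003 q [-0.78  0.8   1.45  0.    0.89  0.44]
t 17.62 p [ 0.5428 -0.3801  0.0454] yaw -70.09 tilt 0.01 F [ 0.3 -0.3  0.7] w 0.0005 q [-0.78  0.8   1.45  0.    0.89  0.44]
```

View pics/w12z.png

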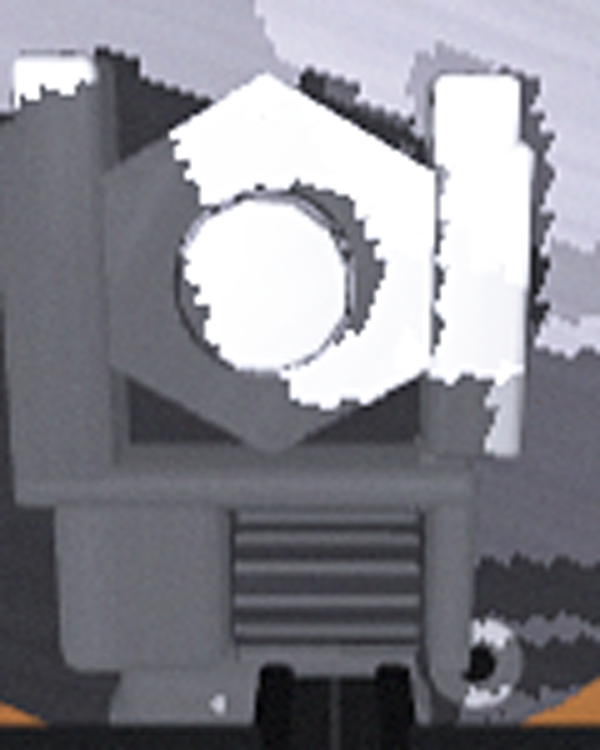

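Call:
{"method": "drive_tool", "body": {
  "plan": [
    {"offset":[0,-0.8,0],"delta_rot":[0,0,0],"jaw":0},
    {"offset":[0,-0.8,0.6],"delta_rot":[0,0,0],"jaw":0},
    {"offset":[0,-0.8,1.0],"delta_rot":[0,0,0],"jaw":0},
    {"offset":[0,-0.8,1.2],"delta_rot":[0,0,0],"jaw":0},
    {"offset":[0,-0.8,1.3],"delta_rot":[0,0,0],"jaw":0},
    {"offset":[0,-0.8,1.4],"delta_rot":[0,0,0],"jaw":0},
    {"offset":[0,-0.8,1.4],"delta_rot":[0,0,0],"jaw":0},
    {"offset":[0,-0.8,1.4],"delta_rot":[0,0,0],"jaw":0}
  ]
}}

```text
time: 18.28
position: [0.5503, -0.3769, 0.0332]
tool_rot: [0.819, -0.574, -0.0, -0.0]
ft_force: [-0.5, 2.0, 9.2]
grip_width: -0.0001
```

Call:
{"method": "drive_tool", "body": {
  "plan": [
    {"offset":[0,-0.1,0],"delta_rot":[0,0,0],"jaw":0},
    {"offset":[0,-0.2,0],"delta_rot":[0,0,0],"jaw":0},
    {"offset":[0,-0.3,0],"delta_rot":[0,0,0],"jaw":0},
    {"offset":[0,-0.4,0],"delta_rot":[0,0,0],"jaw":0},
    {"offset":[0,-0.5,0],"delta_rot":[0,0,0],"jaw":0},
    {"offset":[0,-0.55,0],"delta_rot":[0,0,0],"jaw":0},
    {"offset":[0,-0.55,0],"delta_rot":[0,0,0],"jaw":0},
    {"offset":[0,-0.55,0],"delta_rot":[0,0,0],"jaw":0}
  ]
}}

```text
time: 18.95
position: [0.554, -0.3759, 0.0331]
tool_rot: [0.819, -0.574, -0.001, 0.001]
ft_force: [-5.2, 0.5, 10.7]
grip_width: 0.0006
```

Call:
{"method": "drive_tool", "body": {
  "plan": [
    {"offset":[0,0,-0.5],"delta_rot":[0,0,0],"jaw":0},
    {"offset":[0,0,-1.2],"delta_rot":[0,0,0],"jaw":0},
    {"offset":[0,1,-1.4],"delta_rot":[0,0,0],"jaw":0},
    {"offset":[0,1.4,-1.4],"delta_rot":[0,0,0],"jaw":0},
    {"offset":[0,1.4,-1.4],"delta_rot":[0,0,0],"jaw":0},
    {"offset":[0,1.4,-1.4],"delta_rot":[0,0,0],"jaw":0},
    {"offset":[0,1.4,-1.4],"delta_rot":[0,0,0],"jaw":0},
    {"offset":[0,1.4,-1.4],"delta_rot":[0,0,0],"jaw":0}
  ]
}}

```text
time: 19.62
position: [0.5422, -0.3802, 0.0453]
tool_rot: [0.819, -0.574, -0.0, -0.0]
ft_force: [-0.2, -0.2, 0.1]
grip_width: 0.0006
```

```bash
python3 -c "
from h import *
st();im,o=snap('wrist','w13');st()"; python3 z.py w13 255 95 375 245 5
```

```text
t 19.62 p [ 0.5422 -0.3802  0.0453] yaw -70.09 tilt 0.02 F [-0.2 -0.2  0.1] w 0.0006 q [-0.78  0.8   1.45  0.    0.89  0.44]
t 19.67 p [ 0.5423 -0.3802  0.0454] yaw -70.08 tilt 0.02 F [0.3 0.3 0. ] w 0.0001 q [-0.78  0.8   1.45  0.    0.89  0.44]
```

View pics/w13z.png

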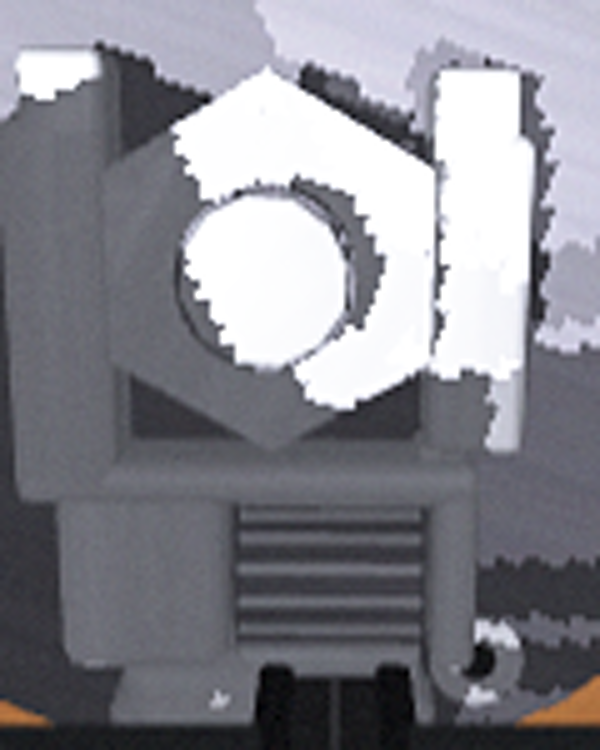

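Call:
{"method": "drive_tool", "body": {
  "plan": [
    {"offset":[-0.2,1.2,-0.8],"delta_rot":[0,0,0],"jaw":1},
    {"offset":[-0.5,3,-0.8],"delta_rot":[0,0,0],"jaw":3},
    {"offset":[-0.77,4.5,-0.8],"delta_rot":[0,0,0],"jaw":3.8},
    {"offset":[-0.77,4.5,-0.8],"delta_rot":[0,0,0],"jaw":3.8},
    {"offset":[-0.77,4.5,-0.8],"delta_rot":[0,0,0],"jaw":3.8},
    {"offset":[-0.77,4.5,-0.8],"delta_rot":[0,0,0],"jaw":3.8},
    {"offset":[-0.77,4.5,-0.8],"delta_rot":[0,0,0],"jaw":3.8},
    {"offset":[-0.77,4.5,0],"delta_rot":[0,0,0],"jaw":3.8}
  ],
  "squeeze": 30
}}

```text
time: 20.33
position: [0.4989, -0.3894, 0.047]
tool_rot: [0.819, -0.574, 0.002, 0.0]
ft_force: [0.3, 0.0, 0.2]
grip_width: 0.0368
```

```bash
python3 -c "
from h import *
st();im,o=snap('wrist','w14');st()"
```

```text
t 20.33 p [ 0.4989 -0.3894  0.047 ] yaw -70.05 tilt 0.24 F [0.3 0.  0.2] w 0.0368 q [-0.84  0.76  1.54  0.    0.84  0.38]
t 20.38 p [ 0.4977 -0.3881  0.0445] yaw -70.05 tilt 0.01 F [ 0.1 -0.2 -0.2] w 0.0374 q [-0.84  0.77  1.54  0.    0.83  0.38]
```

View pics/w14.png

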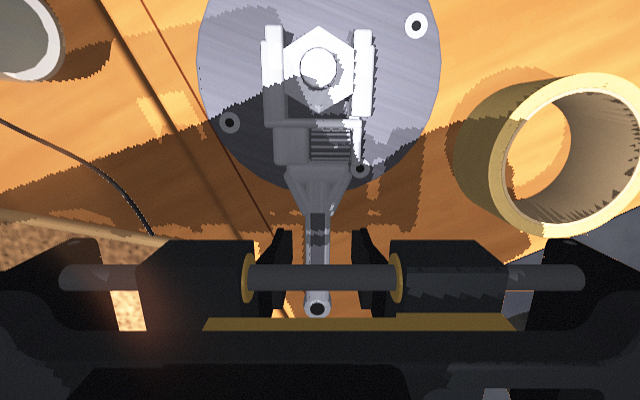

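Call:
{"method": "drive_tool", "body": {
  "plan": [
    {"offset":[0,0,1.5],"delta_rot":[0,0,0],"jaw":3.8},
    {"offset":[0,0,2.8],"delta_rot":[0,0,0],"jaw":3.8},
    {"offset":[0,0,3.6],"delta_rot":[0,0,0],"jaw":3.8},
    {"offset":[0,0,3.6],"delta_rot":[0,0,0],"jaw":3.8},
    {"offset":[0,0,3.6],"delta_rot":[0,0,0],"jaw":2.4},
    {"offset":[0,0,3.6],"delta_rot":[0,0,0],"jaw":1},
    {"offset":[0,0,3.6],"delta_rot":[0,0,0],"jaw":1},
    {"offset":[0,0,3.6],"delta_rot":[0,0,0],"jaw":1}
  ]
}}

```text
time: 21.05
position: [0.4974, -0.3886, 0.0103]
tool_rot: [0.819, -0.574, 0.0, 0.0]
ft_force: [-0.2, 2.7, 0.7]
grip_width: 0.0189
```

Call:
{"method": "drive_tool", "body": {
  "plan": [
    {"offset":[0,0,0],"delta_rot":[0,0,0],"jaw":1},
    {"offset":[0,0,0],"delta_rot":[0,0,0],"jaw":1},
    {"offset":[0,0,0],"delta_rot":[0,0,0],"jaw":1},
    {"offset":[0,0,0],"delta_rot":[0,0,0],"jaw":1},
    {"offset":[0,0,0],"delta_rot":[0,0,0],"jaw":1},
    {"offset":[0,0,0],"delta_rot":[0,0,0],"jaw":1},
    {"offset":[0,0,0],"delta_rot":[0,0,0],"jaw":1},
    {"offset":[0,0,0],"delta_rot":[0,0,0],"jaw":1}
  ]
}}

```text
time: 21.72
position: [0.4973, -0.3884, 0.0101]
tool_rot: [0.819, -0.574, 0.0, -0.0]
ft_force: [-1.4, 1.1, 5.8]
grip_width: 0.0177
```

```bash
python3 -c "
from h import *
o=st();n=np.array([.5930,-.3545]);v=o['position'][:2]-n;print(np.hypot(*v),np.degrees(np.arctan2(v[1],v[0])))"
```

```text
t 21.72 p [ 0.4973 -0.3884  0.0101] yaw -70.08 tilt 0.0 F [-1.4  1.1  5.8] w 0.0177 q [-0.84  0.82  1.55  0.    0.77  0.38]
0.10152980156150779 -160.50919912632793
```

Call:
{"method": "drive_tool", "body": {
  "plan": [
    {"offset":[-0.44,-0.01,-0.1],"delta_rot":[0,0,2.5],"jaw":1},
    {"offset":[-0.88,-0.05,-0.1],"delta_rot":[0,0,5],"jaw":1},
    {"offset":[-1.32,-0.1,-0.1],"delta_rot":[0,0,7.5],"jaw":1},
    {"offset":[-1.76,-0.17,-0.1],"delta_rot":[0,0,10],"jaw":1},
    {"offset":[-2.2,-0.26,-0.1],"delta_rot":[0,0,12.5],"jaw":1},
    {"offset":[-2.62,-0.37,-0.1],"delta_rot":[0,0,15],"jaw":1},
    {"offset":[-3.05,-0.49,-0.1],"delta_rot":[0,0,17.5],"jaw":1},
    {"offset":[-3.47,-0.64,-0.1],"delta_rot":[0,0,20],"jaw":1}
  ]
}}

```text
time: 22.38
position: [0.4907, -0.3537, 0.0103]
tool_rot: [-0.706, 0.708, 0.0, -0.001]
ft_force: [-2.9, -1.3, 1.0]
grip_width: 0.0177
```

```bash
python3 -c "
from h import *
o=st();print(o['moment']);n=np.array([.5930,-.3545]);v=o['position'][:2]-n;print(np.hypot(*v),np.degrees(np.arctan2(v[1],v[0])))
im,o=snap('wrist','w15');o=st()"; python3 z.py w15 245 0 415 150 4
```

```text
t 22.38 p [ 0.4907 -0.3537  0.0103] yaw -90.11 tilt 0.09 F [-2.9 -1.3  1. ] w 0.0177 q [-0.81  0.8   1.62 -0.    0.72  0.77]
[-0.04185959  0.34788169  0.25097096]
0.1023377599905238 179.56732963621607
t 22.43 p [ 0.4907 -0.3528  0.0103] yaw -90.21 tilt 0.1 F [-2.2 -0.7 -0.3] w 0.0173 q [-0.81  0.8   1.62 -0.    0.72  0.77]
```

View pics/w15z.png

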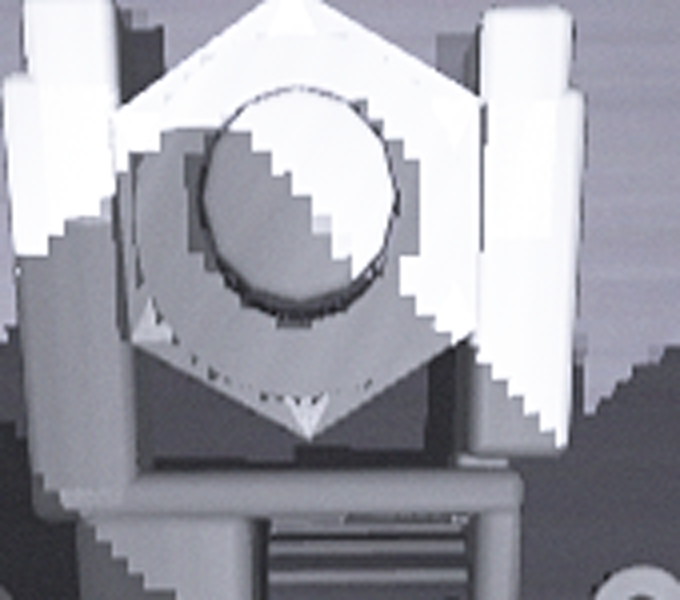

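Call:
{"method": "drive_tool", "body": {
  "plan": [
    {"offset":[-0.44,-0.02,0],"delta_rot":[0,0,2.5],"jaw":1},
    {"offset":[-0.88,-0.05,0],"delta_rot":[0,0,5],"jaw":1},
    {"offset":[-1.33,-0.11,0],"delta_rot":[0,0,7.5],"jaw":1},
    {"offset":[-1.77,-0.18,0],"delta_rot":[0,0,10],"jaw":1},
    {"offset":[-2.21,-0.27,0],"delta_rot":[0,0,12.5],"jaw":1},
    {"offset":[-2.64,-0.38,0],"delta_rot":[0,0,15],"jaw":1},
    {"offset":[-3.07,-0.51,0],"delta_rot":[0,0,17.5],"jaw":1},
    {"offset":[-3.49,-0.66,0],"delta_rot":[0,0,20],"jaw":1}
  ]
}}

```text
time: 23.1
position: [0.4968, -0.3183, 0.0102]
tool_rot: [-0.573, 0.82, 0.001, -0.001]
ft_force: [-3.5, -0.3, 2.6]
grip_width: 0.0177
```

```bash
python3 -c "
from h import *
o=st();print(o['moment']);n=np.array([.5930,-.3545]);v=o['position'][:2]-n;print(np.hypot(*v),np.degrees(np.arctan2(v[1],v[0])))
im,o=snap('wrist','w16');snap('scene','s16');o=st()"
```

```text
t 23.1 p [ 0.4968 -0.3183  0.0102] yaw -110.08 tilt 0.18 F [-3.5 -0.3  2.6] w 0.0177 q [-0.76  0.79  1.66 -0.    0.7   1.16]
[0.01831117 0.59488877 0.1406942 ]
0.10281939729312294 159.39242332982363
t 23.2 p [ 0.497  -0.3176  0.0103] yaw -110.02 tilt 0.18 F [-3.1  2.1  2.1] w 0.0178 q [-0.76  0.79  1.66 -0.    0.7   1.16]
```

View pics/w16.png

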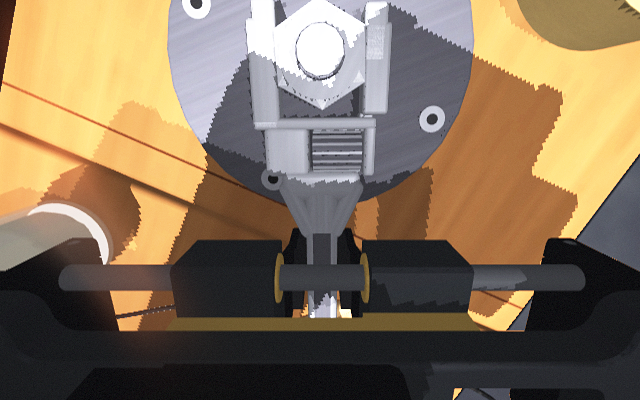

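View pics/s16.png

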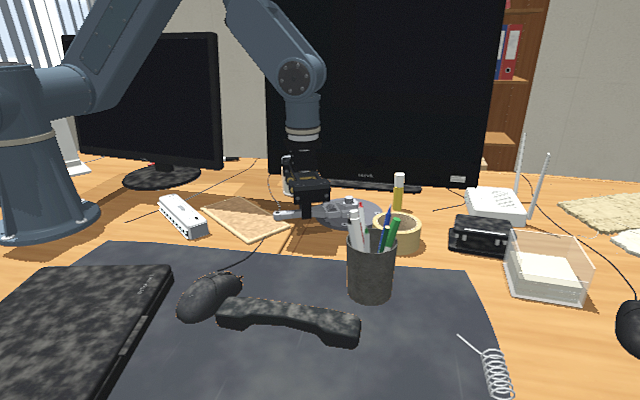

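Call:
{"method": "drive_tool", "body": {
  "plan": [
    {"offset":[-0.18,0,0],"delta_rot":[0,0,1],"jaw":1},
    {"offset":[-0.36,-0.01,0],"delta_rot":[0,0,2],"jaw":1},
    {"offset":[-0.54,-0.02,0],"delta_rot":[0,0,3],"jaw":1},
    {"offset":[-0.72,-0.04,0],"delta_rot":[0,0,4],"jaw":1},
    {"offset":[-0.9,-0.06,0],"delta_rot":[0,0,5],"jaw":1},
    {"offset":[-1.07,-0.08,0],"delta_rot":[0,0,6],"jaw":1},
    {"offset":[-1.25,-0.1,0],"delta_rot":[0,0,7],"jaw":1},
    {"offset":[-1.25,-0.1,0],"delta_rot":[0,0,7],"jaw":1}
  ]
}}

```text
time: 23.87
position: [0.502, -0.3063, 0.0103]
tool_rot: [-0.522, 0.853, 0.002, -0.001]
ft_force: [-4.3, 1.6, 3.0]
grip_width: 0.0179
```

```bash
python3 -c "
from h import *
o=st();print(o['moment']);n=np.array([.5930,-.3545]);v=o['position'][:2]-n;print(np.hypot(*v),np.degrees(np.arctan2(v[1],v[0])))
im,o=snap('wrist','w17');o=st();print(o['moment'])"
```

```text
t 23.87 p [ 0.502  -0.3063  0.0103] yaw -117.08 tilt 0.21 F [-4.3  1.6  3. ] w 0.0179 q [-0.74  0.79  1.66 -0.    0.7   1.31]
[0.27294912 0.72848575 0.0288662 ]
0.10297262582357115 152.12098748528982
t 23.92 p [ 0.502  -0.3063  0.0103] yaw -117.07 tilt 0.21 F [-4.8  1.5  2.2] w 0.0176 q [-0.74  0.79  1.66 -0.    0.7   1.31]
[0.29131537 0.74570676 0.02932728]
```

View pics/w17.png

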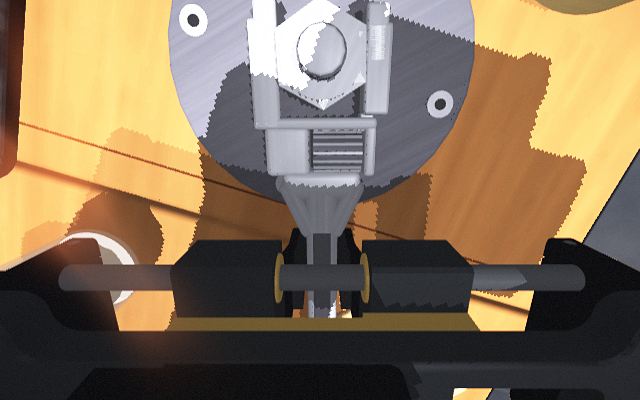

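Call:
{"method": "drive_tool", "body": {
  "plan": [
    {"offset":[-0.09,0.08,0],"delta_rot":[0,0,0.5],"jaw":1},
    {"offset":[-0.18,0.12,0],"delta_rot":[0,0,1],"jaw":1},
    {"offset":[-0.36,0.11,0],"delta_rot":[0,0,2],"jaw":1},
    {"offset":[-0.54,0.1,0],"delta_rot":[0,0,3],"jaw":1},
    {"offset":[-0.63,0.1,0],"delta_rot":[0,0,3.5],"jaw":1},
    {"offset":[-0.72,0.09,0],"delta_rot":[0,0,4],"jaw":1},
    {"offset":[-0.72,0.09,0],"delta_rot":[0,0,4],"jaw":1},
    {"offset":[-0.72,0.09,0],"delta_rot":[0,0,4],"jaw":1}
  ]
}}

```text
time: 24.58
position: [0.5055, -0.3, 0.0104]
tool_rot: [-0.492, 0.871, 0.001, -0.0]
ft_force: [-4.0, 1.3, -1.6]
grip_width: 0.0178
```

```bash
python3 -c "
from h import *
o=st();print(o['moment']);n=np.array([.5930,-.3545]);v=o['position'][:2]-n;print(np.hypot(*v),np.degrees(np.arctan2(v[1],v[0])))
im,o=snap('scene','s18')";python3 z.py s18 200 130 420 250 3.5
```

```text
t 24.58 p [ 0.5055 -0.3     0.0104] yaw -121.1 tilt 0.07 F [-4.   1.3 -1.6] w 0.0178 q [-0.73  0.78  1.66  0.    0.69  1.39]
[0.34063248 0.64322749 0.01268096]
0.1030601541818823 148.0611908869584
```

View pics/s18z.png

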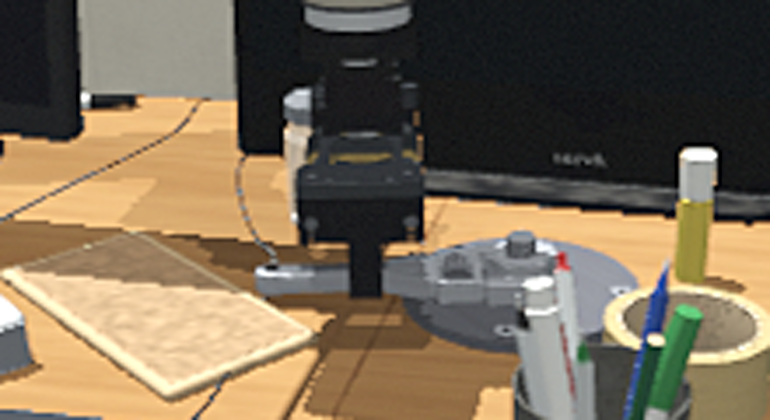

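Call:
{"method": "drive_tool", "body": {
  "plan": [
    {"offset":[0,0,0],"delta_rot":[0,0,0],"jaw":2.5},
    {"offset":[0,0,0],"delta_rot":[0,0,0],"jaw":3.5},
    {"offset":[0,0,0],"delta_rot":[0,0,0],"jaw":3.5},
    {"offset":[0,0,0],"delta_rot":[0,0,0],"jaw":3.5},
    {"offset":[0,0,-1.5],"delta_rot":[0,0,0],"jaw":3.5},
    {"offset":[0,0,-4],"delta_rot":[0,0,0],"jaw":3.5},
    {"offset":[0,0,-7],"delta_rot":[0,0,0],"jaw":3.5},
    {"offset":[0,0,-9],"delta_rot":[0,0,0],"jaw":1}
  ]
}}

```text
time: 25.3
position: [0.5075, -0.3018, 0.1032]
tool_rot: [-0.492, 0.871, -0.002, 0.001]
ft_force: [0.4, 0.0, 0.0]
grip_width: 0.0324
```

```bash
python3 -c "
from h import *
o=st();im,o=snap('wrist','w19')
n=np.array([.5930,-.3545]);f=np.radians(149);u=np.array([np.cos(f),np.sin(f)]);t=np.array([-u[1],u[0]])
p=n+.146*u+.0285*t;print(p,delta((p[0],p[1],.07),-31),delta((p[0],p[1],.012),-31))"
```

```text
t 25.3 p [ 0.5075 -0.3018  0.1032] yaw -121.1 tilt 0.3 F [0.4 0.  0. ] w 0.0324 q [-0.73  0.64  1.63  0.    0.87  1.39]
[ 0.45317499 -0.30373371] (array([2.93, 4.85, 3.63]), array([ -0.46,  -0.63, -90.08])) (array([2.92, 4.92, 9.43]), array([ -0.46,  -0.63, -90.08]))
```

View pics/w19.png

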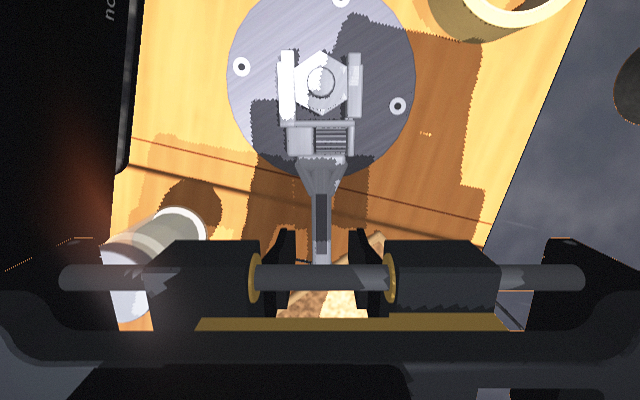

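Call:
{"method": "drive_tool", "body": {
  "plan": [
    {"offset":[0.5,0.8,0],"delta_rot":[0,0,-7],"jaw":0},
    {"offset":[1,1.6,0],"delta_rot":[0,0,-14],"jaw":0},
    {"offset":[1.5,2.4,0],"delta_rot":[0,0,-21],"jaw":0},
    {"offset":[2,3.2,0],"delta_rot":[0,0,-28],"jaw":0},
    {"offset":[2.4,4,0],"delta_rot":[0,0,-35],"jaw":0},
    {"offset":[2.8,4.6,0],"delta_rot":[0,0,-42],"jaw":0},
    {"offset":[2.9,4.9,0],"delta_rot":[0,0,-49],"jaw":0},
    {"offset":[2.9,4.9,0],"delta_rot":[0,0,-56],"jaw":0}
  ]
}}

```text
time: 26.02
position: [0.4489, -0.3006, 0.101]
tool_rot: [0.844, -0.536, 0.001, 0.0]
ft_force: [0.3, 0.5, 0.5]
grip_width: 0.0003
```

Call:
{"method": "drive_tool", "body": {
  "plan": [
    {"offset":[0,0,1],"delta_rot":[0,0,-7],"jaw":0},
    {"offset":[0,0,2],"delta_rot":[0,0,-14],"jaw":0},
    {"offset":[0,0,3],"delta_rot":[0,0,-21],"jaw":0},
    {"offset":[0,0,4],"delta_rot":[0,0,-28],"jaw":0},
    {"offset":[0,0,4.5],"delta_rot":[0,0,-34],"jaw":0},
    {"offset":[0,0,4.5],"delta_rot":[0,0,-34],"jaw":0},
    {"offset":[0,0,4.5],"delta_rot":[0,0,-34],"jaw":0},
    {"offset":[0,0,4.5],"delta_rot":[0,0,-34],"jaw":0}
  ]
}}

```text
time: 26.68
position: [0.4496, -0.3006, 0.0561]
tool_rot: [0.963, -0.269, 0.001, 0.0]
ft_force: [-1.0, -0.3, -0.4]
grip_width: 0.0005
```

```bash
python3 -c "
from h import *
o=st();im,o=snap('wrist','w20')
p=(.4532,-.3037);print(delta((p[0],p[1],.012),-31))"
```

```text
t 26.68 p [ 0.4496 -0.3006  0.0561] yaw -31.22 tilt 0.11 F [-1.  -0.3 -0.4] w 0.0005 q [-0.8   0.67  1.78  0.    0.69 -0.25]
(array([0.46, 0.07, 4.42]), array([ 0.02, -0.11, -0.19]))
```

View pics/w20.png

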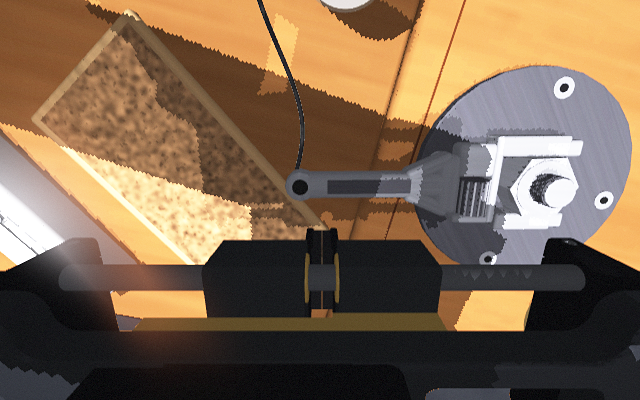

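Call:
{"method": "drive_tool", "body": {
  "plan": [
    {"offset":[1.5,0,0],"delta_rot":[0,0,0],"jaw":0},
    {"offset":[1.5,0,1],"delta_rot":[0,0,0],"jaw":0},
    {"offset":[1.5,0,2],"delta_rot":[0,0,0],"jaw":0},
    {"offset":[1.5,0,3],"delta_rot":[0,0,0],"jaw":0},
    {"offset":[1.5,0,3.8],"delta_rot":[0,0,0],"jaw":0},
    {"offset":[1.5,0,4.3],"delta_rot":[0,0,0],"jaw":0},
    {"offset":[1.5,0,4.3],"delta_rot":[0,0,0],"jaw":0},
    {"offset":[1.5,0,4.3],"delta_rot":[0,0,0],"jaw":0}
  ]
}}

```text
time: 27.4
position: [0.4612, -0.3073, 0.012]
tool_rot: [0.963, -0.268, -0.001, -0.0]
ft_force: [0.1, 0.1, -0.3]
grip_width: 0.0003
```

```bash
python3 -c "
from h import *
o=st();n=np.array([.5930,-.3545]);f=np.radians(149);u=np.array([np.cos(f),np.sin(f)]);t=np.array([-u[1],u[0]])
v=o['position'][:2]-n;print(v@u,v@t)
im,o=snap('wrist','w21')"
```

```text
t 27.4 p [ 0.4612 -0.3073  0.012 ] yaw -31.09 tilt 0.09 F [ 0.1  0.1 -0.3] w 0.0003 q [-0.79  0.76  1.75 -0.    0.63 -0.25]
0.137232058526386 0.027446572357453257
```

View pics/w21.png

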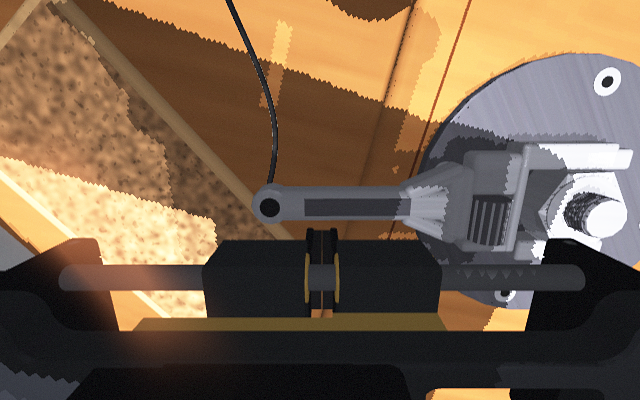

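Call:
{"method": "drive_tool", "body": {
  "plan": [
    {"offset":[0,-0.4,0],"delta_rot":[0,0,0],"jaw":0},
    {"offset":[0,-0.8,0],"delta_rot":[0,0,0],"jaw":0},
    {"offset":[0,-1.0,0],"delta_rot":[0,0,0.5],"jaw":0},
    {"offset":[0,-1.25,0],"delta_rot":[0,0,1.5],"jaw":0},
    {"offset":[-0.05,-1.5,0],"delta_rot":[0,0,2.5],"jaw":0},
    {"offset":[-0.1,-1.75,0],"delta_rot":[0,0,3.5],"jaw":0},
    {"offset":[-0.1,-1.95,0],"delta_rot":[0,0,4.3],"jaw":0},
    {"offset":[-0.1,-2.1,0],"delta_rot":[0,0,5],"jaw":0}
  ]
}}

```text
time: 28.12
position: [0.4714, -0.2914, 0.0131]
tool_rot: [0.951, -0.309, 0.0, 0.002]
ft_force: [-5.3, -7.6, 1.4]
grip_width: 0.0007
```

```bash
python3 -c "
from h import *
o=st();n=np.array([.5930,-.3545]);f=np.radians(149);u=np.array([np.cos(f),np.sin(f)]);t=np.array([-u[1],u[0]])
v=o['position'][:2]-n;print(v@u,v@t)
im,o=snap('wrist','w22')"
```

```text
t 28.12 p [ 0.4714 -0.2914  0.0131] yaw -36.05 tilt 0.22 F [-5.3 -7.6  1.4] w 0.0007 q [-0.75  0.76  1.75 -0.01  0.63 -0.12]
0.13669168483862196 0.008519871481624199
```

View pics/w22.png

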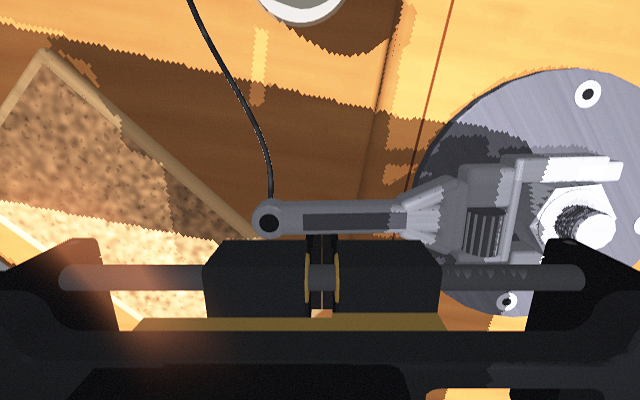

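Call:
{"method": "drive_tool", "body": {
  "plan": [
    {"offset":[0,-0.12,0],"delta_rot":[0,0,0.5],"jaw":0},
    {"offset":[0,-0.24,0],"delta_rot":[0,0,1],"jaw":0},
    {"offset":[0,-0.36,0],"delta_rot":[0,0,1.5],"jaw":0},
    {"offset":[0,-0.48,0],"delta_rot":[0,0,2],"jaw":0},
    {"offset":[0,-0.48,0],"delta_rot":[0,0,2],"jaw":0},
    {"offset":[0,-0.48,0],"delta_rot":[0,0,2],"jaw":0},
    {"offset":[0,-0.48,0],"delta_rot":[0,0,2],"jaw":0},
    {"offset":[0,-0.48,0],"delta_rot":[0,0,2],"jaw":0}
  ]
}}

```text
time: 28.83
position: [0.4743, -0.2875, 0.0131]
tool_rot: [0.945, -0.326, 0.001, 0.002]
ft_force: [-4.8, -6.4, 0.5]
grip_width: 0.0003
```

```bash
python3 -c "
from h import *
o=st();n=np.array([.5930,-.3545]);f=np.radians(149);u=np.array([np.cos(f),np.sin(f)]);t=np.array([-u[1],u[0]])
v=o['position'][:2]-n;print(v@u,v@t)"
```

```text
t 28.83 p [ 0.4743 -0.2875  0.0131] yaw -38.04 tilt 0.2 F [-4.8 -6.4  0.5] w 0.0003 q [-0.74  0.76  1.75 -0.    0.63 -0.08]
0.13625188360685186 0.003679050682125583
```

Call:
{"method": "drive_tool", "body": {
  "plan": [
    {"offset":[0,-0.12,0],"delta_rot":[0,0,0.5],"jaw":0},
    {"offset":[0,-0.24,0],"delta_rot":[0,0,1],"jaw":0},
    {"offset":[0,-0.36,0],"delta_rot":[0,0,1.5],"jaw":0},
    {"offset":[0,-0.48,0],"delta_rot":[0,0,2],"jaw":0},
    {"offset":[0,-0.48,0],"delta_rot":[0,0,2],"jaw":0},
    {"offset":[0,-0.48,0],"delta_rot":[0,0,2],"jaw":0},
    {"offset":[0,-0.48,0],"delta_rot":[0,0,2],"jaw":0},
    {"offset":[0,-0.48,0],"delta_rot":[0,0,2],"jaw":0}
  ]
}}

```text
time: 29.5
position: [0.4772, -0.2837, 0.0131]
tool_rot: [0.94, -0.342, 0.001, 0.002]
ft_force: [-6.2, -6.9, 1.3]
grip_width: 0.0006
```

```bash
python3 -c "
from h import *
o=st();n=np.array([.5930,-.3545]);f=np.radians(149);u=np.array([np.cos(f),np.sin(f)]);t=np.array([-u[1],u[0]])
v=o['position'][:2]-n;print(v@u,v@t)
im,o=snap('wrist','w23')"; python3 z.py w23 380 120 640 270 3
```

```text
t 29.5 p [ 0.4772 -0.2837  0.0131] yaw -40.04 tilt 0.2 F [-6.2 -6.9  1.3] w 0.0006 q [-0.74  0.76  1.75 -0.    0.63 -0.03]
0.1356947049798068 -0.0010478371188264285
```

View pics/w23.png

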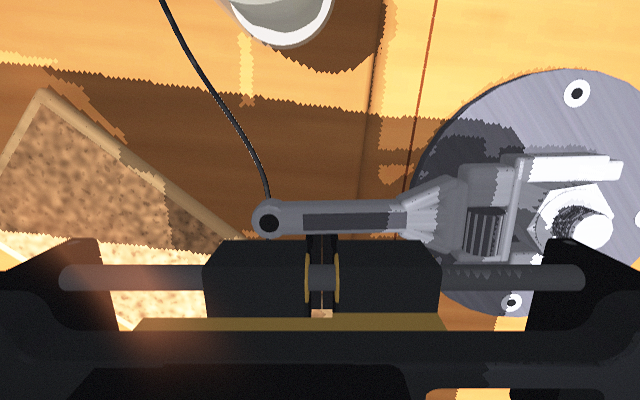

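Call:
{"method": "drive_tool", "body": {
  "plan": [
    {"offset":[0,-0.08,0],"delta_rot":[0,0,0.3],"jaw":0},
    {"offset":[0,-0.16,0],"delta_rot":[0,0,0.6],"jaw":0},
    {"offset":[0,-0.24,0],"delta_rot":[0,0,1],"jaw":0},
    {"offset":[0,-0.32,0],"delta_rot":[0,0,1.3],"jaw":0},
    {"offset":[0,-0.4,0],"delta_rot":[0,0,1.6],"jaw":0},
    {"offset":[0,-0.48,0],"delta_rot":[0,0,2],"jaw":0},
    {"offset":[0,-0.48,0],"delta_rot":[0,0,2],"jaw":0},
    {"offset":[0,-0.48,0],"delta_rot":[0,0,2],"jaw":0}
  ]
}}

```text
time: 30.22
position: [0.4803, -0.2801, 0.0131]
tool_rot: [0.933, -0.359, 0.001, 0.002]
ft_force: [-6.1, -6.9, 0.2]
grip_width: 0.0007
```

```bash
python3 -c "
from h import *
o=st();n=np.array([.5930,-.3545]);f=np.radians(149);u=np.array([np.cos(f),np.sin(f)]);t=np.array([-u[1],u[0]])
v=o['position'][:2]-n;print(v@u,v@t)"
```

```text
t 30.22 p [ 0.4803 -0.2801  0.0131] yaw -42.04 tilt 0.2 F [-6.1 -6.9  0.2] w 0.0007 q [-0.73  0.76  1.75 -0.    0.63  0.01]
0.1349549414196967 -0.005725650274786285
```

Call:
{"method": "drive_tool", "body": {
  "plan": [
    {"offset":[0,-0.06,0],"delta_rot":[0,0,0.3],"jaw":0},
    {"offset":[0,-0.12,0],"delta_rot":[0,0,0.5],"jaw":0},
    {"offset":[0,-0.18,0],"delta_rot":[0,0,0.8],"jaw":0},
    {"offset":[0,-0.24,0],"delta_rot":[0,0,1],"jaw":0},
    {"offset":[0,-0.3,0],"delta_rot":[0,0,1.2],"jaw":0},
    {"offset":[0,-0.3,0],"delta_rot":[0,0,1.2],"jaw":0},
    {"offset":[0,-0.3,0],"delta_rot":[0,0,1.2],"jaw":0},
    {"offset":[0,-0.3,0],"delta_rot":[0,0,1.2],"jaw":0}
  ]
}}

```text
time: 30.88
position: [0.4823, -0.2779, 0.0131]
tool_rot: [0.93, -0.368, 0.001, 0.002]
ft_force: [-5.8, -7.0, 0.2]
grip_width: 0.0007
```

```bash
python3 -c "
from h import *
o=st();n=np.array([.5930,-.3545]);f=np.radians(149);u=np.array([np.cos(f),np.sin(f)]);t=np.array([-u[1],u[0]])
v=o['position'][:2]-n;print(v@u,v@t)
im,o=snap('wrist','w24')"; python3 z.py w24 380 120 640 270 3
```

```text
t 30.88 p [ 0.4823 -0.2779  0.0131] yaw -43.25 tilt 0.2 F [-5.8 -7.   0.2] w 0.0007 q [-0.72  0.76  1.75 -0.    0.63  0.04]
0.13431982194372227 -0.008702991634177384
```

View pics/w24z.png

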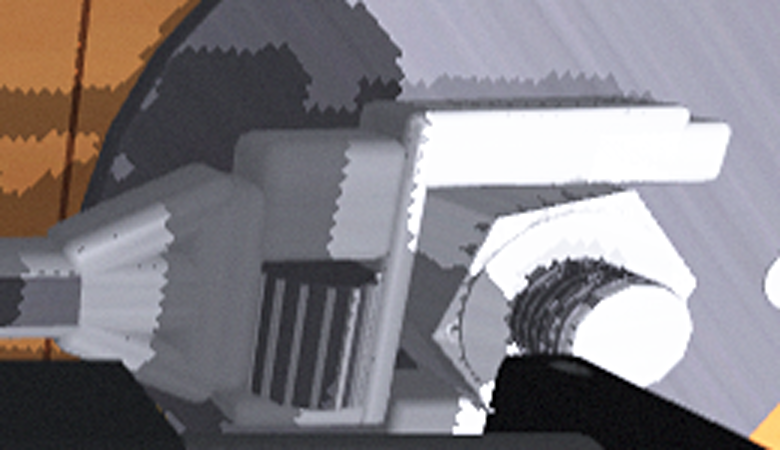

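```bash
python3 -c "
from h import *
d=np.load('pics/w24.npz');K,P=d['K'],d['P']
g=lambda u,v:(380+u/3,120+v/3)
n=np.array([.5930,-.3545])
def a(p,q): v=q-p;return np.degrees(np.arctan2(v[1],v[0])).round(1),np.linalg.norm(v).round(4)
A=[ray(K,P,g(*p),.032)[0][:2] for p in [(497,215),(632,192),(694,285),(447,330)]]
for p in A: v=p-n;print(p.round(4),np.hypot(*v).round(4),np.degrees(np.arctan2(v[1],v[0])).round(1))
print('edge',a(A[0],A[1]),a(A[0],A[3]),a(A[1],A[2]))
F=[ray(K,P,g(*p),.026)[0][:2] for p in [(415,188),(690,183),(428,110),(685,105)]]
print('fix inner',a(F[0],F[1]),'outer',a(F[2],F[3]))
T=[ray(K,P,g(*p),.026)[0][:2] for p in [(430,112),(375,425)]];print('throat line',a(*T))
W=[ray(K,P,g(*p),.031)[0][:2] for p in [(262,265),(250,410),(375,260),(350,410)]];print('worm',a(W[0],W[1]),a(W[2],W[3]))
"
```

```text
[ 0.5938 -0.33  ] 0.0245 88.1
[ 0.6129 -0.3423] 0.0233 31.5
[ 0.6127 -0.3654] 0.0225 -29.1
[ 0.5761 -0.3429] 0.0206 145.5
edge (np.float64(-32.8), np.float64(0.0227)) (np.float64(-144.2), np.float64(0.0219)) (np.float64(-90.6), np.float64(0.0231))
fix inner (np.float64(-42.1), np.float64(0.049)) outer (np.float64(-42.1), np.float64(0.0446))
throat line (np.float64(-131.6), np.float64(0.061))
worm (np.float64(-129.3), np.float64(0.0287)) (np.float64(-131.7), np.float64(0.0296))
```

View pics/w24.png

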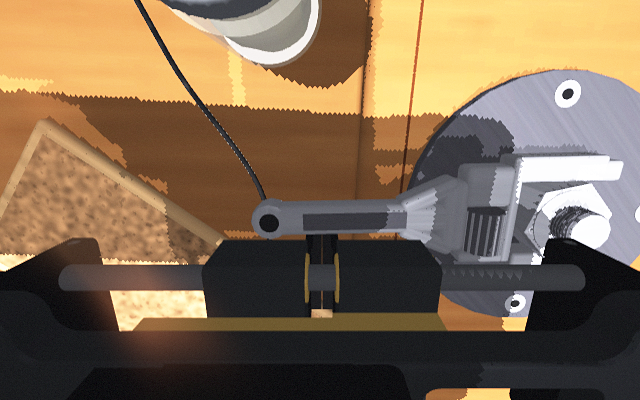

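Call:
{"method": "drive_tool", "body": {
  "plan": [
    {"offset":[0,0.6,0],"delta_rot":[0,0,0],"jaw":0},
    {"offset":[0,1.2,-1],"delta_rot":[0,0,0],"jaw":0},
    {"offset":[0,1.8,-4],"delta_rot":[0,0,0],"jaw":0},
    {"offset":[1.5,3,-7],"delta_rot":[0,0,0],"jaw":0},
    {"offset":[4,4,-9],"delta_rot":[0,0,0],"jaw":0},
    {"offset":[6,4.5,-9],"delta_rot":[0,0,0],"jaw":0},
    {"offset":[7,4.5,-9],"delta_rot":[0,0,0],"jaw":0},
    {"offset":[7,4.5,-9],"delta_rot":[0,0,0],"jaw":0}
  ]
}}

```text
time: 31.6
position: [0.5046, -0.3589, 0.1044]
tool_rot: [0.929, -0.37, 0.003, 0.001]
ft_force: [0.3, -0.2, 0.6]
grip_width: 0.0001
```

```bash
python3 -c "
from h import *
o=st();im,o=snap('wrist','w25');st()"; python3 z.py w25 380 60 600 240 3.5
```

```text
t 31.6 p [ 0.5046 -0.3589  0.1044] yaw -43.38 tilt 0.31 F [ 0.3 -0.2  0.6] w 0.0001 q [-0.8   0.67  1.55  0.    0.92 -0.04]
t 31.65 p [ 0.5031 -0.3569  0.1035] yaw -43.34 tilt 0.07 F [-0.8  0.6  0. ] w 0.0003 q [-0.8   0.67  1.55  0.    0.92 -0.04]
```

View pics/w25.png

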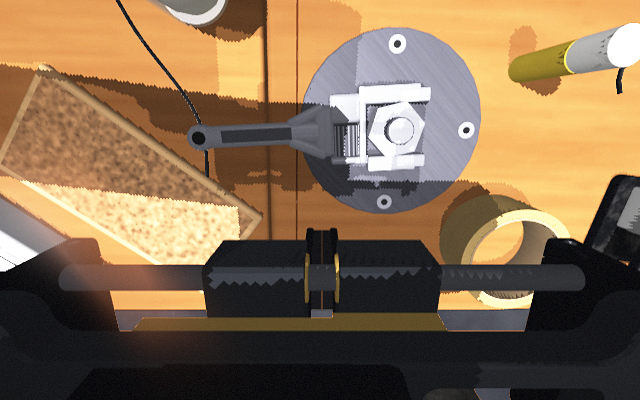

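```bash
python3 z.py w25 315 70 445 185 6
```

```text
(no output)
```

View pics/w25z.png

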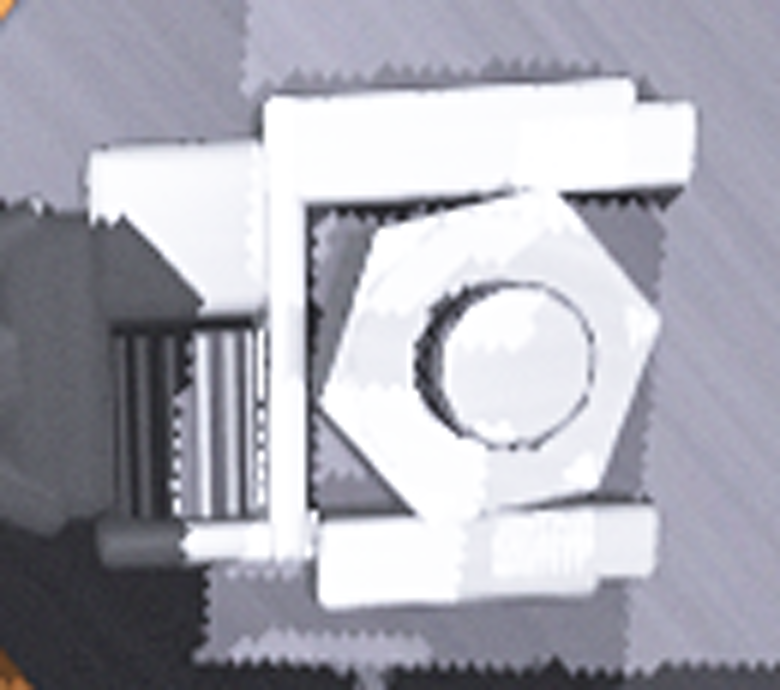

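```bash
python3 -c "
from h import *
d=np.load('pics/w25.npz');K,P=d['K'],d['P']
g=lambda u,v:(315+u/6,70+v/6)
C=np.array([ray(K,P,g(*p),.032)[0][:2] for p in [(380,232),(545,187),(660,322),(600,494),(425,522),(320,395)]])
ce=C.mean(0);print('c',ce)
for p in C: v=p-ce;print(np.hypot(*v).round(4),(np.degrees(np.arctan2(v[1],v[0]))%60).round(1))
ang=lambda p,q:np.degrees(np.arctan2(*(q-p)[::-1]))
F=[ray(K,P,g(*p),.026)[0][:2] for p in [(305,203),(690,187)]]
M=[ray(K,P,g(*p),.026)[0][:2] for p in [(318,520),(655,502)]]
O=[ray(K,P,g(*p),.026)[0][:2] for p in [(265,97),(635,80)]]
print(ang(*F),ang(*M),ang(*O))
a=np.radians(ang(*O));Y=np.array([-np.sin(a),np.cos(a)])
for nm,S in (('F',F),('M',M),('O',O)): print(nm,[((s-ce)@Y*1000).round(1) for s in S])
"
```

```text
c [ 0.59313442 -0.35393628]
0.0226 29.8
0.0228 32.1
0.023 29.4
0.0243 29.9
0.0226 28.4
0.0227 27.9
-41.05272687577697 -40.30344444403739 -40.83955597539782
F [np.float64(21.3), np.float64(21.1)]
M [np.float64(-21.2), np.float64(-20.7)]
O [np.float64(34.8), np.float64(34.8)]
```

```bash
python3 -c "
from h import *
st();print(delta((.5076,-.2438,.10),-41),delta((.5076,-.2438,.012),-41))"
```

```text
t 31.65 p [ 0.5031 -0.3569  0.1035] yaw -43.34 tilt 0.07 F [-0.8  0.6  0. ] w 0.0003 q [-0.8   0.67  1.55  0.    0.92 -0.04]
(array([-7.43, -8.53,  0.34]), array([-0.03, -0.06, -2.34])) (array([-7.44, -8.53,  9.14]), array([-0.03, -0.06, -2.34]))
```

Call:
{"method": "drive_tool", "body": {
  "plan": [
    {"offset":[-1.8,-2,0],"delta_rot":[0,0,-0.5],"jaw":0},
    {"offset":[-3.6,-4,0],"delta_rot":[0,0,-1],"jaw":0},
    {"offset":[-5.4,-6,0],"delta_rot":[0,0,-1.5],"jaw":0},
    {"offset":[-7,-8,0],"delta_rot":[0,0,-2],"jaw":0},
    {"offset":[-7.4,-8.5,1],"delta_rot":[0,0,-2.3],"jaw":0},
    {"offset":[-7.4,-8.5,3],"delta_rot":[0,0,-2.3],"jaw":0},
    {"offset":[-7.4,-8.5,4.5],"delta_rot":[0,0,-2.3],"jaw":0},
    {"offset":[-7.4,-8.5,4.5],"delta_rot":[0,0,-2.3],"jaw":0}
  ]
}}

```text
time: 32.32
position: [0.504, -0.2405, 0.0551]
tool_rot: [0.937, -0.35, -0.004, -0.001]
ft_force: [0.2, 0.1, 0.1]
grip_width: 0.0004
```

```bash
python3 -c "
from h import *
st();snap('wrist','w26');snap('scene','s26');print(delta((.5076,-.2438,.012),-41))"; python3 z.py s26 200 130 420 250 3.5
```

```text
t 32.32 p [ 0.504  -0.2405  0.0551] yaw -40.93 tilt 0.49 F [0.2 0.1 0.1] w 0.0004 q [-0.65  0.69  1.72  0.    0.74  0.07]
(array([ 0.24, -0.01,  4.52]), array([0.  , 0.2 , 0.03]))
```

View pics/w26.png

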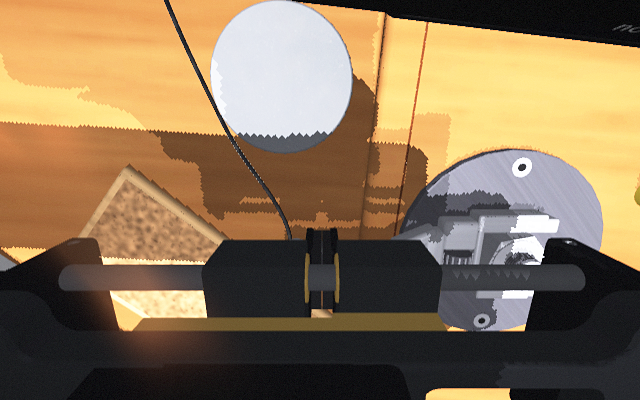

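View pics/s26z.png

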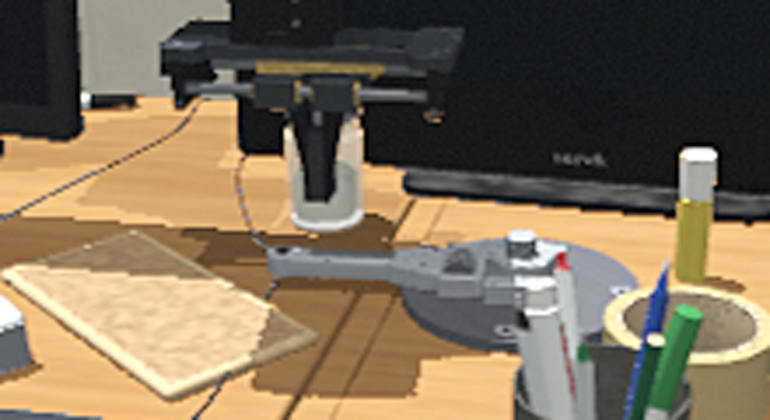

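```bash
python3 -c "
from h import *
d=np.load('pics/w26.npz');K,P=d['K'],d['P']
p=ray(K,P,[(283,150),(282,75),(212,75),(352,75)],.098);print(p)
M=down(-40.93);print((p-np.array([.504,-.2405,.0551]))@M)"
```

```text
[[ 0.53356949 -0.18326894  0.098     ]
 [ 0.5529299  -0.16199819  0.098     ]
 [ 0.53245839 -0.14424166  0.098     ]
 [ 0.57331739 -0.17968184  0.098     ]]
[[-0.01515409 -0.06261072 -0.0429    ]
 [-0.01446234 -0.09136471 -0.0429    ]
 [-0.04156174 -0.09136832 -0.0429    ]
 [ 0.01252582 -0.09136111 -0.0429    ]]
```

Call:
{"method": "drive_tool", "body": {
  "plan": [
    {"offset":[0.2,0,1],"delta_rot":[0,0,0],"jaw":0},
    {"offset":[0.2,0,2],"delta_rot":[0,0,0],"jaw":0},
    {"offset":[0.2,0,3],"delta_rot":[0,0,0],"jaw":0},
    {"offset":[0.2,0,4],"delta_rot":[0,0,0],"jaw":0},
    {"offset":[0.2,0,4.3],"delta_rot":[0,0,0],"jaw":0},
    {"offset":[0.2,0.4,4.3],"delta_rot":[0,0,0],"jaw":0},
    {"offset":[0.2,0.8,4.3],"delta_rot":[0,0,0],"jaw":0},
    {"offset":[0.2,1.0,4.3],"delta_rot":[0,0,0],"jaw":0}
  ]
}}

```text
time: 33.08
position: [0.5016, -0.2527, 0.0146]
tool_rot: [0.937, -0.35, -0.0, -0.0]
ft_force: [0.8, 1.9, -1.1]
grip_width: 0.0005
```

```bash
python3 -c "
from h import *
o=st();n=np.array([.5930,-.3545]);f=np.radians(139.2);u=np.array([np.cos(f),np.sin(f)]);t=np.array([-u[1],u[0]])
v=o['position'][:2]-n;print(v@u,v@t)"
```

```text
t 33.08 p [ 0.5016 -0.2527  0.0146] yaw -41.02 tilt 0.06 F [ 0.8  1.9 -1.1] w 0.0005 q [-0.67  0.76  1.73  0.    0.65  0.05]
0.13570300274841035 -0.017327786857134667
```

Call:
{"method": "drive_tool", "body": {
  "plan": [
    {"offset":[0,0.3,0],"delta_rot":[0,0,-1.2],"jaw":0},
    {"offset":[-0.05,0.6,0],"delta_rot":[0,0,-2.5],"jaw":0},
    {"offset":[-0.05,0.9,0],"delta_rot":[0,0,-3.8],"jaw":0},
    {"offset":[-0.1,1.2,0],"delta_rot":[0,0,-5],"jaw":0},
    {"offset":[-0.1,1.5,0],"delta_rot":[0,0,-6.3],"jaw":0},
    {"offset":[-0.1,1.8,0],"delta_rot":[0,0,-7.6],"jaw":0},
    {"offset":[-0.1,2.0,0],"delta_rot":[0,0,-8.5],"jaw":0},
    {"offset":[-0.1,2.1,0],"delta_rot":[0,0,-9],"jaw":0}
  ]
}}

```text
time: 33.75
position: [0.4875, -0.2682, 0.015]
tool_rot: [0.961, -0.275, 0.0, -0.0]
ft_force: [1.5, 2.2, 0.2]
grip_width: 0.0003
```

```bash
python3 -c "
from h import *
o=st();n=np.array([.5930,-.3545]);f=np.radians(149);u=np.array([np.cos(f),np.sin(f)]);t=np.array([-u[1],u[0]])
v=o['position'][:2]-n;print(v@u,v@t);snap('wrist','w27')"
```

```text
t 33.75 p [ 0.4875 -0.2682  0.015 ] yaw -31.98 tilt 0.03 F [1.5 2.2 0.2] w 0.0003 q [-0.7   0.75  1.75  0.    0.64 -0.15]
0.13484285730317483 -0.019663709990528983
```

View pics/w27.png

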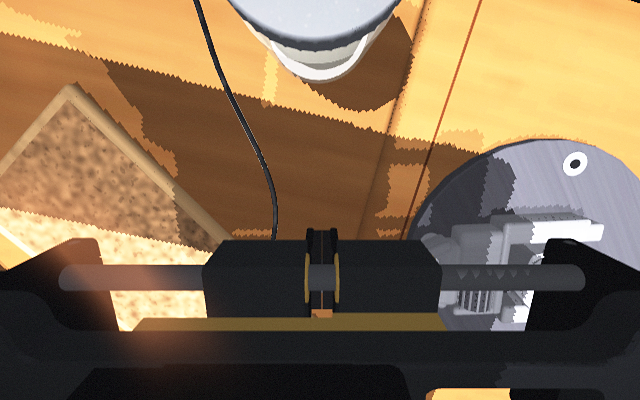

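Call:
{"method": "drive_tool", "body": {
  "plan": [
    {"offset":[0,0.15,0],"delta_rot":[0,0,-0.6],"jaw":0},
    {"offset":[0,0.28,0],"delta_rot":[0,0,-1],"jaw":0},
    {"offset":[0,0.28,0],"delta_rot":[0,0,-1],"jaw":0},
    {"offset":[0,-0.4,0],"delta_rot":[0,0,-1],"jaw":0},
    {"offset":[0,-0.7,-1.5],"delta_rot":[0,0,-1],"jaw":0},
    {"offset":[1,0,-4.5],"delta_rot":[0,0,0],"jaw":0},
    {"offset":[3,3,-7],"delta_rot":[0,0,0],"jaw":0},
    {"offset":[5,6,-7],"delta_rot":[0,0,0],"jaw":0}
  ]
}}

```text
time: 34.47
position: [0.5008, -0.3462, 0.0891]
tool_rot: [0.962, -0.274, 0.003, 0.002]
ft_force: [1.1, -0.4, -0.6]
grip_width: 0.0006
```

Call:
{"method": "drive_tool", "body": {
  "plan": [
    {"offset":[1,1,0],"delta_rot":[0,0,0],"jaw":0},
    {"offset":[1.5,1,0],"delta_rot":[0,0,0],"jaw":0},
    {"offset":[1.5,1,0],"delta_rot":[0,0,0],"jaw":0},
    {"offset":[1.5,1,0],"delta_rot":[0,0,0],"jaw":0},
    {"offset":[1.5,1,0],"delta_rot":[0,0,0],"jaw":0},
    {"offset":[1.5,1,0],"delta_rot":[0,0,0],"jaw":0},
    {"offset":[1.5,1,0],"delta_rot":[0,0,0],"jaw":0},
    {"offset":[1.5,1,0],"delta_rot":[0,0,0],"jaw":0}
  ]
}}

```text
time: 35.13
position: [0.5055, -0.3607, 0.0845]
tool_rot: [0.961, -0.275, -0.0, -0.0]
ft_force: [0.2, -0.5, -0.2]
grip_width: 0.0004
```

```bash
python3 -c "
from h import *
o=st();im,o=snap('wrist','w28');st()"; python3 z.py w28 290 100 440 225 5
```

```text
t 35.13 p [ 0.5055 -0.3607  0.0845] yaw -31.93 tilt 0.05 F [ 0.2 -0.5 -0.2] w 0.0004 q [-0.8   0.7   1.55 -0.    0.89 -0.24]
t 35.18 p [ 0.5056 -0.3611  0.0846] yaw -31.95 tilt 0.03 F [-0.4 -0.2  0.2] w 0.0011 q [-0.8   0.7   1.55 -0.    0.89 -0.24]
```

View pics/w28.png

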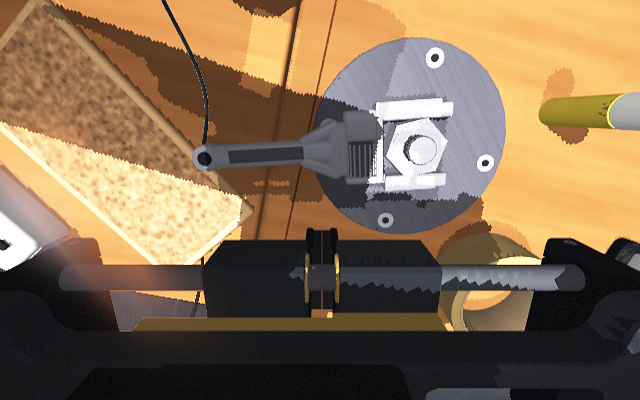

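View pics/w28z.png

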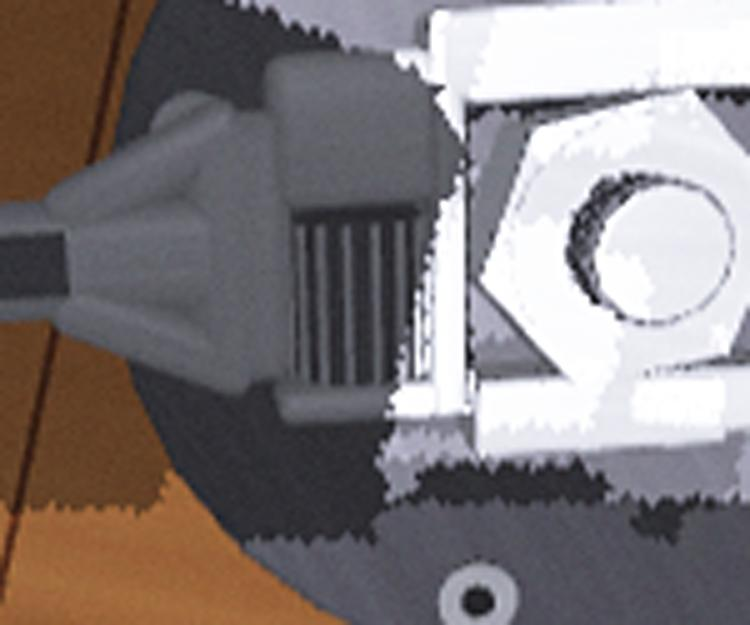

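```bash
python3 z.py w28 370 90 465 200 7; python3 -c "
from h import *
d=np.load('pics/w28.npz');K,P=d['K'],d['P']
g=lambda u,v:(290+u/5,100+v/5)
n=np.array([.5930,-.3545])
A=[ray(K,P,g(*p),.032)[0][:2] for p in [(538,127),(692,92),(482,280),(572,380),(730,352)]]
for p in A: v=p-n;print(np.hypot(*v).round(4),(np.degrees(np.arctan2(v[1],v[0]))%60).round(1))
ang=lambda p,q:np.degrees(np.arctan2(*(q-p)[::-1]))
F=[ray(K,P,g(*p),.026)[0][:2] for p in [(470,105),(745,90)]]
T=[ray(K,P,g(*p),.026)[0][:2] for p in [(465,100),(470,410)]]
print(ang(*F),ang(*T)+90)
"
```

```text
0.0231 39.5
0.0232 41.5
0.0225 40.9
0.0215 38.6
0.0229 44.2
-28.8427920801698 -27.41146252881404
```

View pics/w28z.png

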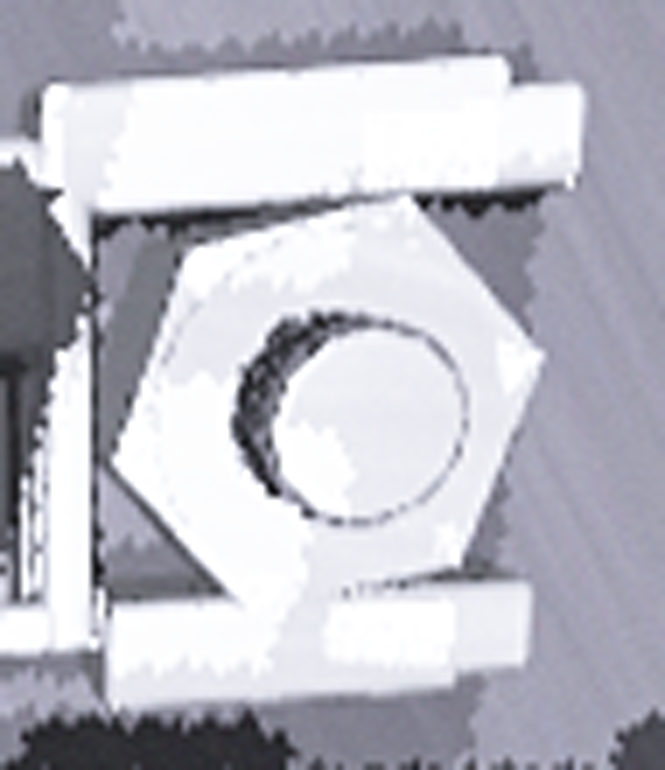

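```bash
python3 -c "
from h import *
o=st()
print(delta((.5027,-.3049,.06),-118.8))
d=np.load('pics/w28.npz');K,P=d['K'],d['P']
# handle hole & shank
print(ray(K,P,[(205,159),(300,155),(232,158)],.026))
v=ray(K,P,[(205,159)],.026)[0][:2]-np.array([.593,-.3545]);print(np.degrees(np.arctan2(v[1],v[0])))
"
```

```text
t 35.18 p [ 0.5056 -0.3611  0.0846] yaw -31.95 tilt 0.03 F [-0.4 -0.2  0.2] w 0.0011 q [-0.8   0.7   1.55 -0.    0.89 -0.24]
(array([-3.21, -4.61,  2.46]), array([2.000e-02, 3.000e-02, 8.685e+01]))
[[ 0.45196326 -0.27643811  0.026     ]
 [ 0.51618625 -0.31270821  0.026     ]
 [ 0.47020979 -0.28686412  0.026     ]]
151.03607899533415
```

Call:
{"method": "drive_tool", "body": {
  "plan": [
    {"offset":[-0.4,-0.6,0],"delta_rot":[0,0,7],"jaw":2},
    {"offset":[-0.8,-1.2,0],"delta_rot":[0,0,14],"jaw":3.8},
    {"offset":[-1.2,-1.8,0],"delta_rot":[0,0,21],"jaw":3.8},
    {"offset":[-1.6,-2.4,0],"delta_rot":[0,0,28],"jaw":3.8},
    {"offset":[-2,-3,0],"delta_rot":[0,0,35],"jaw":3.8},
    {"offset":[-2.4,-3.6,0],"delta_rot":[0,0,42],"jaw":3.8},
    {"offset":[-2.8,-4.2,0],"delta_rot":[0,0,49],"jaw":3.8},
    {"offset":[-3.2,-4.6,0],"delta_rot":[0,0,56],"jaw":3.8}
  ],
  "squeeze": 50
}}

```text
time: 35.85
position: [0.5029, -0.305, 0.0847]
tool_rot: [0.717, -0.697, -0.0, -0.0]
ft_force: [0.6, 0.4, 0.2]
grip_width: 0.0367
```

Call:
{"method": "drive_tool", "body": {
  "plan": [
    {"offset":[0,0,0],"delta_rot":[0,0,7],"jaw":3.8},
    {"offset":[0,0,0.5],"delta_rot":[0,0,14],"jaw":3.8},
    {"offset":[0,0,1],"delta_rot":[0,0,21],"jaw":3.8},
    {"offset":[0,0,1.5],"delta_rot":[0,0,28],"jaw":3.8},
    {"offset":[0,0,2],"delta_rot":[0,0,31],"jaw":3.8},
    {"offset":[0,0,2.5],"delta_rot":[0,0,31],"jaw":3.8},
    {"offset":[0,0,2.5],"delta_rot":[0,0,31],"jaw":3.8},
    {"offset":[0,0,2.5],"delta_rot":[0,0,31],"jaw":3.8}
  ]
}}

```text
time: 36.52
position: [0.5026, -0.3055, 0.0594]
tool_rot: [-0.508, 0.861, 0.0, -0.0]
ft_force: [0.4, 0.2, -0.4]
grip_width: 0.0381
```

```bash
python3 -c "
from h import *
st();snap('wrist','w29');print(delta((.5027,-.3049,.0105),-119))"; python3 z.py w29 230 0 410 240 3
```

```text
t 36.52 p [ 0.5026 -0.3055  0.0594] yaw -118.91 tilt 0.04 F [ 0.4  0.2 -0.4] w 0.0381 q [-0.74  0.7   1.65  0.    0.79  1.34]
(array([-0.06,  0.05,  4.92]), array([0.  , 0.  , 0.07]))
```

View pics/w29.png

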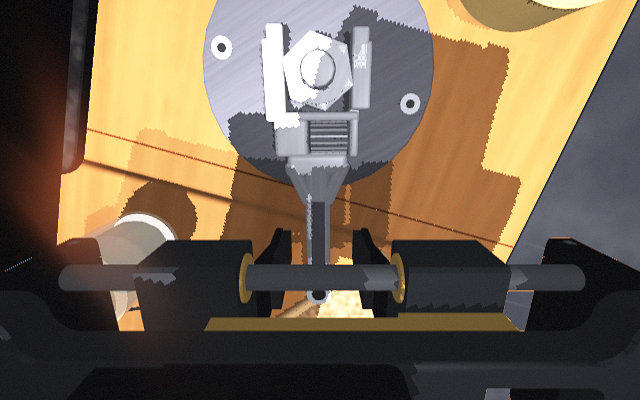

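Call:
{"method": "drive_tool", "body": {
  "plan": [
    {"offset":[0,0,2],"delta_rot":[0,0,0],"jaw":3.8},
    {"offset":[0,0,3.6],"delta_rot":[0,0,0],"jaw":3.8},
    {"offset":[0,0,4.6],"delta_rot":[0,0,0],"jaw":3.8},
    {"offset":[0,0,4.75],"delta_rot":[0,0,0],"jaw":2.5},
    {"offset":[0,0,4.75],"delta_rot":[0,0,0],"jaw":1},
    {"offset":[0,0,4.75],"delta_rot":[0,0,0],"jaw":1},
    {"offset":[0,0,4.75],"delta_rot":[0,0,0],"jaw":1},
    {"offset":[0,0,4.75],"delta_rot":[0,0,0],"jaw":1}
  ]
}}

```text
time: 37.23
position: [0.5034, -0.3055, 0.0128]
tool_rot: [-0.508, 0.861, -0.0, 0.0]
ft_force: [2.1, 2.6, -1.5]
grip_width: 0.0174
```

```bash
python3 -c "
from h import *
o=st();n=np.array([.5930,-.3545]);v=o['position'][:2]-n;M=down(yaw(o))[:2,:2];r=v@M*100;print('r in tool',r)
for th in (3,6,9.4):
  a=np.radians(th);c,s=np.cos(a),np.sin(a);Q=np.array([[c,s],[-s,c]])
  print(th,Q@r-r)"
```

```text
t 37.23 p [ 0.5034 -0.3055  0.0128] yaw -118.91 tilt 0.06 F [ 2.1  2.6 -1.5] w 0.0174 q [-0.74  0.78  1.66  0.    0.7   1.34]
r in tool [ 0.04018688 10.21455497]
3 [ 0.53453343 -0.01610191]
6 [ 1.06749159 -0.06015707]
9.4 [ 1.6677624  -0.14372295]
```

Call:
{"method": "drive_tool", "body": {
  "plan": [
    {"offset":[0,0,-0.3],"delta_rot":[0,0,0],"jaw":1},
    {"offset":[0.15,0,-0.6],"delta_rot":[0,0,-1],"jaw":1},
    {"offset":[0.36,0,-0.8],"delta_rot":[0,0,-2],"jaw":1},
    {"offset":[0.72,-0.03,-1],"delta_rot":[0,0,-4],"jaw":1},
    {"offset":[1.07,-0.06,-1.2],"delta_rot":[0,0,-6],"jaw":1},
    {"offset":[1.42,-0.1,-1.2],"delta_rot":[0,0,-8],"jaw":1},
    {"offset":[1.67,-0.14,-1],"delta_rot":[0,0,-9.4],"jaw":1},
    {"offset":[1.67,-0.14,-0.8],"delta_rot":[0,0,-9.4],"jaw":1}
  ]
}}

```text
time: 37.9
position: [0.4954, -0.3207, 0.0204]
tool_rot: [-0.577, 0.817, 0.001, -0.0]
ft_force: [2.0, 3.3, -2.1]
grip_width: 0.0173
```

```bash
python3 -c "
from h import *
st();snap('wrist','w30')"; python3 z.py w30 245 0 405 160 4.5
```

```text
t 37.9 p [ 0.4954 -0.3207  0.0204] yaw -109.53 tilt 0.08 F [ 2.   3.3 -2.1] w 0.0173 q [-0.76  0.77  1.66  0.    0.72  1.15]
```

View pics/w30z.png

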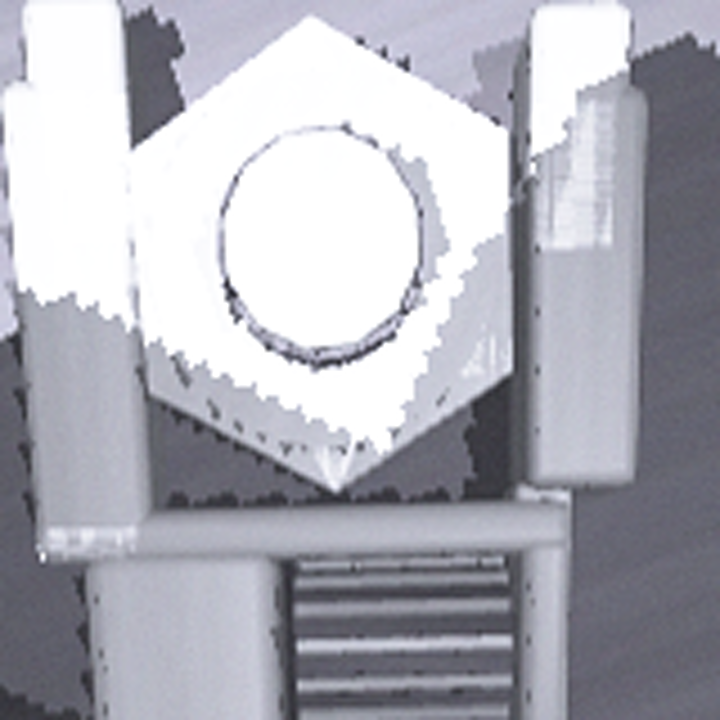

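Call:
{"method": "drive_tool", "body": {
  "plan": [
    {"offset":[0,0,0.3],"delta_rot":[0,0,0],"jaw":1},
    {"offset":[0,0,0.6],"delta_rot":[0,0,0],"jaw":1},
    {"offset":[0,0,0.85],"delta_rot":[0,0,0],"jaw":1},
    {"offset":[0,0,0.9],"delta_rot":[0,0,0],"jaw":1},
    {"offset":[0,0,0.9],"delta_rot":[0,0,0],"jaw":2},
    {"offset":[0,0,0.9],"delta_rot":[0,0,0],"jaw":3.5},
    {"offset":[0,0,0.9],"delta_rot":[0,0,0],"jaw":3.5},
    {"offset":[0,0,0.2],"delta_rot":[0,0,0],"jaw":3.5}
  ],
  "squeeze": 20
}}

```text
time: 38.62
position: [0.4956, -0.3211, 0.0174]
tool_rot: [-0.576, 0.817, 0.001, -0.0]
ft_force: [0.0, 0.0, 0.2]
grip_width: 0.031
```

Call:
{"method": "drive_tool", "body": {
  "plan": [
    {"offset":[0,0,-2],"delta_rot":[0,0,0],"jaw":3.5},
    {"offset":[0,0,-4],"delta_rot":[0,0,0],"jaw":1},
    {"offset":[0.3,-2,-4.5],"delta_rot":[0,0,0],"jaw":0},
    {"offset":[0.6,-4,-4.5],"delta_rot":[0,0,0],"jaw":0},
    {"offset":[0.86,-5,-4],"delta_rot":[0,0,0],"jaw":0},
    {"offset":[0.86,-5.2,-3.4],"delta_rot":[0,0,0],"jaw":0},
    {"offset":[0.86,-5.2,-3],"delta_rot":[0,0,0],"jaw":0},
    {"offset":[0.86,-5.2,-3],"delta_rot":[0,0,0],"jaw":0}
  ]
}}

```text
time: 39.28
position: [0.5404, -0.3453, 0.0466]
tool_rot: [-0.577, 0.817, 0.002, -0.001]
ft_force: [-0.7, 1.1, -0.6]
grip_width: 0.0021
```

```bash
python3 -c "
from h import *
st();snap('wrist','w31')"; python3 z.py w31 255 95 375 245 5
```

```text
t 39.28 p [ 0.5404 -0.3453  0.0466] yaw -109.59 tilt 0.25 F [-0.7  1.1 -0.6] w 0.0021 q [-0.74  0.77  1.51 -0.    0.86  1.17]
```

View pics/w31z.png

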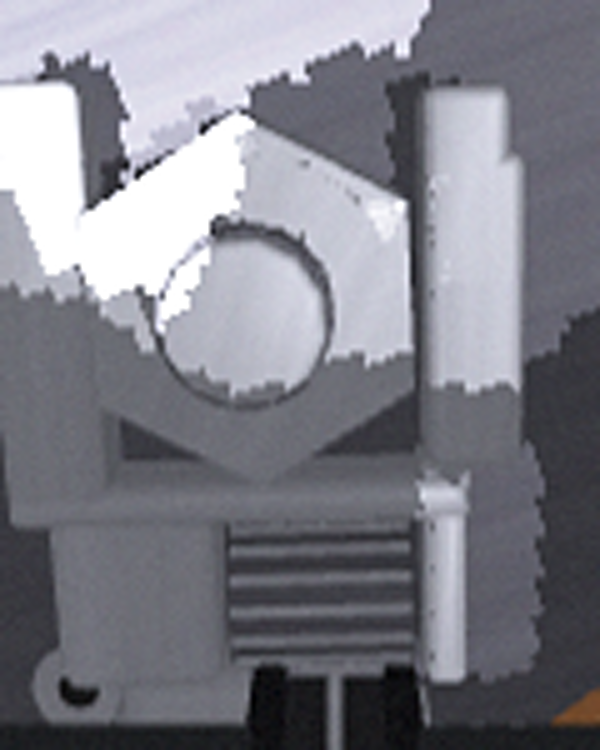

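Call:
{"method": "drive_tool", "body": {
  "plan": [
    {"offset":[0,-0.4,0.4],"delta_rot":[0,0,0],"jaw":0},
    {"offset":[0,-0.4,0.8],"delta_rot":[0,0,0],"jaw":0},
    {"offset":[0,-0.4,1.1],"delta_rot":[0,0,0],"jaw":0},
    {"offset":[0,-0.4,1.2],"delta_rot":[0,0,0],"jaw":0},
    {"offset":[0,-0.4,1.3],"delta_rot":[0,0,0],"jaw":0},
    {"offset":[0,-0.4,1.4],"delta_rot":[0,0,0],"jaw":0},
    {"offset":[0,-0.4,1.4],"delta_rot":[0,0,0],"jaw":0},
    {"offset":[0,-0.4,1.4],"delta_rot":[0,0,0],"jaw":0}
  ]
}}

```text
time: 40.0
position: [0.5458, -0.3479, 0.0342]
tool_rot: [-0.577, 0.817, -0.0, 0.0]
ft_force: [-0.0, -1.0, -0.1]
grip_width: 0.0006
```

Call:
{"method": "drive_tool", "body": {
  "plan": [
    {"offset":[0,0,0.15],"delta_rot":[0,0,0],"jaw":0},
    {"offset":[0,0,0.26],"delta_rot":[0,0,0],"jaw":0},
    {"offset":[0,-0.1,0.26],"delta_rot":[0,0,0],"jaw":0},
    {"offset":[0,-0.35,0.26],"delta_rot":[0,0,0],"jaw":0},
    {"offset":[0,-0.6,0.26],"delta_rot":[0,0,0],"jaw":0},
    {"offset":[0,-0.85,0.26],"delta_rot":[0,0,0],"jaw":0},
    {"offset":[0,-1.1,0.26],"delta_rot":[0,0,0],"jaw":0},
    {"offset":[0,-1.3,0.26],"delta_rot":[0,0,0],"jaw":0}
  ]
}}

```text
time: 40.67
position: [0.5566, -0.3516, 0.0331]
tool_rot: [-0.577, 0.817, 0.002, -0.001]
ft_force: [-4.8, 1.9, 10.1]
grip_width: 0.0006
```

Call:
{"method": "drive_tool", "body": {
  "plan": [
    {"offset":[0,0,0],"delta_rot":[0,0,0],"jaw":0},
    {"offset":[0,0,-0.5],"delta_rot":[0,0,0],"jaw":0},
    {"offset":[0,0.5,-1],"delta_rot":[0,0,0],"jaw":0},
    {"offset":[0,1.2,-1],"delta_rot":[0,0,0],"jaw":0},
    {"offset":[0,1.2,-0.7],"delta_rot":[0,0,0],"jaw":0},
    {"offset":[0,1.2,-0.4],"delta_rot":[0,0,0],"jaw":0},
    {"offset":[0,1.2,-0.2],"delta_rot":[0,0,0],"jaw":0},
    {"offset":[0,1.2,-0.1],"delta_rot":[0,0,0],"jaw":0}
  ]
}}

```text
time: 41.33
position: [0.5464, -0.3481, 0.033]
tool_rot: [-0.577, 0.817, 0.001, -0.0]
ft_force: [-3.1, 1.8, 13.5]
grip_width: 0.0004
```

```bash
python3 -c "
from h import *
st();snap('wrist','w32')"; python3 z.py w32 255 85 375 235 5
```

```text
t 41.33 p [ 0.5464 -0.3481  0.033 ] yaw -109.58 tilt 0.09 F [-3.1  1.8 13.5] w 0.0004 q [-0.74  0.8   1.5  -0.    0.85  1.17]
```

View pics/w32z.png

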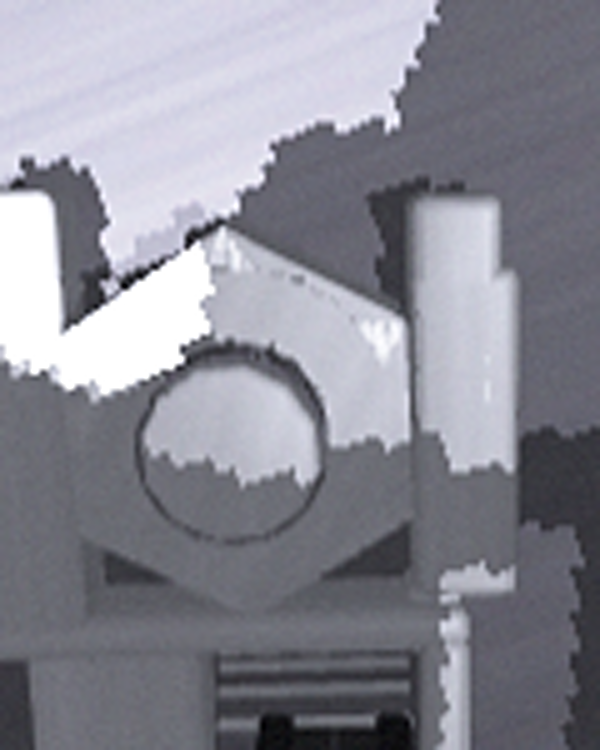

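Call:
{"method": "drive_tool", "body": {
  "plan": [
    {"offset":[0,-0.15,0],"delta_rot":[0,0,0],"jaw":0},
    {"offset":[0,-0.3,0],"delta_rot":[0,0,0],"jaw":0},
    {"offset":[0,-0.45,0],"delta_rot":[0,0,0],"jaw":0},
    {"offset":[0,-0.6,0],"delta_rot":[0,0,0],"jaw":0},
    {"offset":[0,-0.75,0],"delta_rot":[0,0,0],"jaw":0},
    {"offset":[0,-0.85,0],"delta_rot":[0,0,0],"jaw":0},
    {"offset":[0,-0.85,0],"delta_rot":[0,0,0],"jaw":0},
    {"offset":[0,-0.85,-0.4],"delta_rot":[0,0,0],"jaw":0}
  ]
}}

```text
time: 42.05
position: [0.5537, -0.3505, 0.036]
tool_rot: [-0.577, 0.817, 0.001, -0.0]
ft_force: [0.0, -0.0, 0.2]
grip_width: 0.0004
```

Call:
{"method": "drive_tool", "body": {
  "plan": [
    {"offset":[0,0,-0.8],"delta_rot":[0,0,0],"jaw":0},
    {"offset":[0,1,-0.8],"delta_rot":[0,0,0],"jaw":0},
    {"offset":[0,1.2,-0.8],"delta_rot":[0,0,0],"jaw":0},
    {"offset":[0,1.2,-0.8],"delta_rot":[0,0,0],"jaw":0},
    {"offset":[0,1.2,-0.8],"delta_rot":[0,0,0],"jaw":0},
    {"offset":[0,1.2,-0.8],"delta_rot":[0,0,0],"jaw":0},
    {"offset":[0,1.2,-0.8],"delta_rot":[0,0,0],"jaw":0},
    {"offset":[0,1.2,-0.8],"delta_rot":[0,0,0],"jaw":0}
  ]
}}

```text
time: 42.72
position: [0.5437, -0.3472, 0.0444]
tool_rot: [-0.577, 0.817, -0.0, 0.0]
ft_force: [-0.6, 0.3, 0.3]
grip_width: 0.0006
```

```bash
python3 -c "
from h import *
st();snap('wrist','w33')"; python3 z.py w33 255 85 375 235 5
```

```text
t 42.72 p [ 0.5437 -0.3472  0.0444] yaw -109.58 tilt 0.01 F [-0.6  0.3  0.3] w 0.0006 q [-0.74  0.78  1.5   0.    0.86  1.17]
```

View pics/w33z.png

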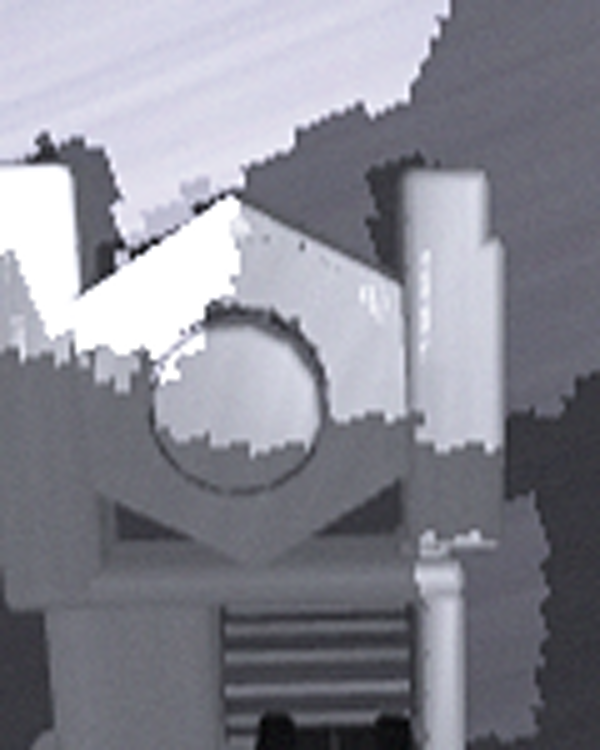

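```bash
python3 -c "
from h import *
d=np.load('pics/w33.npz');K,P=d['K'],d['P']
g=lambda u,v:(255+u/5,85+v/5)
C=np.array([ray(K,P,g(*p),.032)[0][:2] for p in [(237,195),(402,285),(403,480),(248,562),(95,490),(75,298)]])
ce=C.mean(0);print('c',ce)
for p in C: v=p-ce;print(np.hypot(*v).round(4),(np.degrees(np.arctan2(v[1],v[0]))%60).round(1))
ang=lambda p,q:np.degrees(np.arctan2(*(q-p)[::-1]))
F=[ray(K,P,g(*p),.026)[0][:2] for p in [(103,565),(72,175)]]
M=[ray(K,P,g(*p),.026)[0][:2] for p in [(412,540),(404,180)]]
MO=[ray(K,P,g(*p),.026)[0][:2] for p in [(498,540),(504,250)]]
T=[ray(K,P,g(*p),.026)[0][:2] for p in [(110,540),(405,540)]]
W=[ray(K,P,g(*p),.033)[0][:2] for p in [(222,660),(412,660)]]
print('F',ang(*F),'M',ang(*M),'MO',ang(*MO),'T',ang(*T)+90,'W',ang(*W)+90)
a=np.radians(20-40);Y=np.array([-np.sin(a),np.cos(a)])
for S in (F,M): print([((s-ce)@Y*1000).round(1) for s in S])
print('worm mid rel TCP tool',(W[0]+W[1])/2)
o=get_obs();M3=down(yaw(o))[:2,:2];print(((W[0]+W[1])/2-o['position'][:2])@M3*1000)
"
```

```text
c [ 0.59329204 -0.35431937]
0.023 41.3
0.023 43.5
0.0229 40.3
0.0222 41.0
0.0228 44.7
0.0229 41.8
F -17.783133233876324 M -17.385995485043217 MO -18.76984761085342 T -19.51530979109924 W -19.512625497049896
[np.float64(19.1), np.float64(21.0)]
[np.float64(-21.6), np.float64(-19.5)]
worm mid rel TCP tool [ 0.55716881 -0.35101584]
[ -0.89541253 -13.98540304]
```

Call:
{"method": "drive_tool", "body": {
  "plan": [
    {"offset":[0,-0.8,0.4],"delta_rot":[0,0,0],"jaw":0},
    {"offset":[0,-0.8,0.8],"delta_rot":[0,0,0],"jaw":0},
    {"offset":[0,-0.8,1.1],"delta_rot":[0,0,0],"jaw":0},
    {"offset":[0,-0.8,1.2],"delta_rot":[0,0,0],"jaw":0},
    {"offset":[0,-0.95,1.2],"delta_rot":[0,0,0],"jaw":0},
    {"offset":[0,-1.15,1.2],"delta_rot":[0,0,0],"jaw":0},
    {"offset":[0,-1.35,1.2],"delta_rot":[0,0,0],"jaw":0},
    {"offset":[0,-1.4,1.2],"delta_rot":[0,0,0],"jaw":0}
  ]
}}

```text
time: 43.43
position: [0.5543, -0.3509, 0.0332]
tool_rot: [-0.577, 0.817, 0.003, -0.002]
ft_force: [-5.9, 1.3, 8.8]
grip_width: 0.0004
```

```bash
python3 -c "
from h import *
st();n=np.array([.5932,-.3544])
for f in (160.4,161,161.5):
  a=np.radians(f);p=n+.102*np.array([np.cos(a),np.sin(a)]);print(f,delta((p[0],p[1],.012),f+90))"
```

```text
t 43.43 p [ 0.5543 -0.3509  0.0332] yaw -109.53 tilt 0.35 F [-5.9  1.3  8.8] w 0.0004 q [-0.73  0.81  1.47 -0.    0.87  1.18]
160.4 (array([-0.99,  6.4 ,  2.16]), array([0.35, 0.02, 0.07]))
161 (array([-0.88,  6.4 ,  2.16]), array([ 0.35,  0.02, -0.53]))
161.5 (array([-0.79,  6.4 ,  2.16]), array([ 0.35,  0.03, -1.03]))
```

Call:
{"method": "drive_tool", "body": {
  "plan": [
    {"offset":[0,0,-0.6],"delta_rot":[0,0,0],"jaw":0},
    {"offset":[-0.2,1.5,-1.6],"delta_rot":[0,0,0],"jaw":2},
    {"offset":[-0.5,4,-1.8],"delta_rot":[0,0,-0.5],"jaw":3.8},
    {"offset":[-0.88,6.3,-1.8],"delta_rot":[0,0,-0.5],"jaw":3.8},
    {"offset":[-0.88,6.4,-1.8],"delta_rot":[0,0,-0.5],"jaw":3.8},
    {"offset":[-0.88,6.4,-1.5],"delta_rot":[0,0,-0.5],"jaw":3.8},
    {"offset":[-0.88,6.4,-0.5],"delta_rot":[0,0,-0.5],"jaw":3.8},
    {"offset":[-0.88,6.4,1],"delta_rot":[0,0,-0.5],"jaw":3.8}
  ],
  "squeeze": 30
}}

```text
time: 44.1
position: [0.5018, -0.3241, 0.023]
tool_rot: [-0.58, 0.815, -0.003, 0.001]
ft_force: [0.0, -0.2, -0.1]
grip_width: 0.0358
```

Call:
{"method": "drive_tool", "body": {
  "plan": [
    {"offset":[0,0,0.5],"delta_rot":[0,0,0],"jaw":3.8},
    {"offset":[0,0,0.9],"delta_rot":[0,0,0],"jaw":3},
    {"offset":[0,0,0.9],"delta_rot":[0,0,0],"jaw":1},
    {"offset":[0,0,0.9],"delta_rot":[0,0,0],"jaw":1},
    {"offset":[0,0,0.9],"delta_rot":[0,0,0],"jaw":1},
    {"offset":[0,0,0.9],"delta_rot":[0,0,0],"jaw":1},
    {"offset":[0,0,0.9],"delta_rot":[0,0,0],"jaw":1},
    {"offset":[0,0,0.9],"delta_rot":[0,0,0],"jaw":1}
  ]
}}

```text
time: 44.77
position: [0.4999, -0.3224, 0.0138]
tool_rot: [-0.58, 0.815, -0.001, 0.0]
ft_force: [2.1, 0.2, -3.1]
grip_width: 0.0185
```

```bash
python3 -c "
from h import *
o=st();print(o['moment']);n=np.array([.5931,-.3544]);v=o['position'][:2]-n;M=down(yaw(o))[:2,:2];r=v@M*100;print('r in tool',r)
for th in (3,6,9,10,11,12):
  a=np.radians(th);c,s=np.cos(a),np.sin(a);Q=np.array([[c,-s],[s,c]])
  print(th,(Q@r-r).round(2))
snap('wrist','w34')"; python3 z.py w34 245 0 405 160 4.5
```

```text
t 44.77 p [ 0.4999 -0.3224  0.0138] yaw -109.08 tilt 0.08 F [ 2.1  0.2 -3.1] w 0.0185 q [-0.76  0.78  1.65  0.    0.71  1.14]
[-0.011403   -0.18799123  0.05185077]
r in tool [0.02166218 9.85947299]
3 [-0.52 -0.01]
6 [-1.03 -0.05]
9 [-1.54 -0.12]
10 [-1.71 -0.15]
11 [-1.88 -0.18]
12 [-2.05 -0.21]
```

View pics/w34z.png

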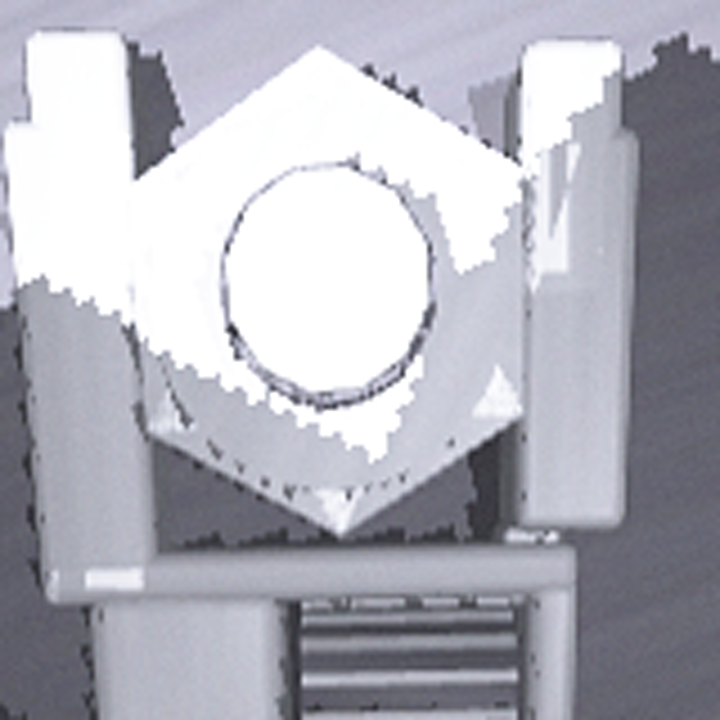

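Call:
{"method": "drive_tool", "body": {
  "plan": [
    {"offset":[0,0,0],"delta_rot":[0,0,0],"jaw":1},
    {"offset":[-0.26,0,0],"delta_rot":[0,0,1.5],"jaw":1},
    {"offset":[-0.52,-0.01,0],"delta_rot":[0,0,3],"jaw":1},
    {"offset":[-0.77,-0.03,0],"delta_rot":[0,0,4.5],"jaw":1},
    {"offset":[-1.03,-0.05,0],"delta_rot":[0,0,6],"jaw":1},
    {"offset":[-1.29,-0.08,0],"delta_rot":[0,0,7.5],"jaw":1},
    {"offset":[-1.54,-0.12,0],"delta_rot":[0,0,9],"jaw":1},
    {"offset":[-1.71,-0.15,0],"delta_rot":[0,0,10],"jaw":1}
  ]
}}

```text
time: 45.48
position: [0.5065, -0.3067, 0.0137]
tool_rot: [-0.507, 0.862, -0.0, -0.0]
ft_force: [-0.0, -2.1, -2.5]
grip_width: 0.0186
```

```bash
python3 -c "
from h import *
o=st();print(o['moment']);snap('wrist','w35');o=st();print(o['moment'])"; python3 z.py w35 245 0 405 160 4.5
```

```text
t 45.48 p [ 0.5065 -0.3067  0.0137] yaw -119.12 tilt 0.05 F [-0.  -2.1 -2.5] w 0.0186 q [-0.73  0.78  1.65 -0.    0.7   1.35]
[-0.17467166 -0.09788189  0.09719159]
t 45.53 p [ 0.5066 -0.3064  0.0137] yaw -119.14 tilt 0.05 F [ 0.9 -1.1 -1.5] w 0.0191 q [-0.73  0.78  1.65 -0.    0.7   1.35]
[-0.19461292 -0.11138293  0.06120959]
```

View pics/w35z.png

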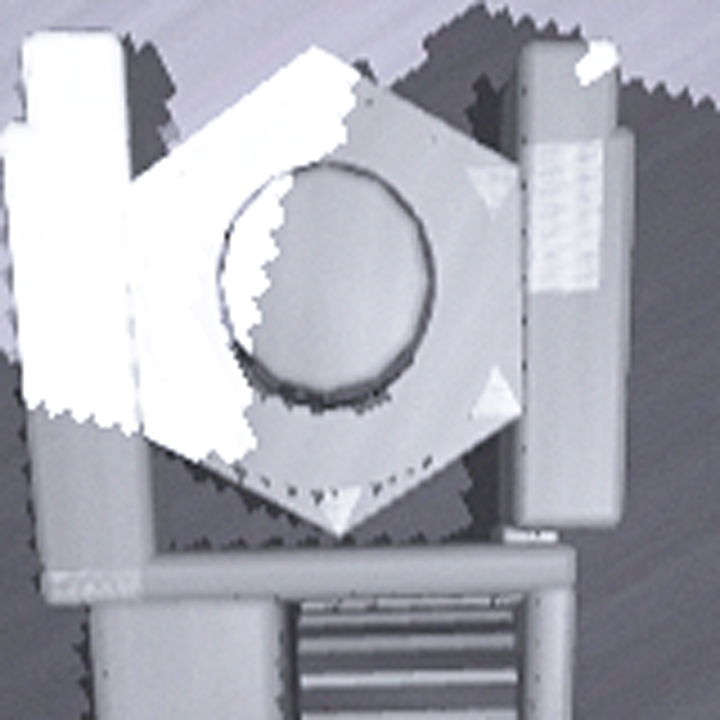

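Call:
{"method": "drive_tool", "body": {
  "plan": [
    {"offset":[-0.06,0,0],"delta_rot":[0,0,0.4],"jaw":1},
    {"offset":[-0.12,-0.01,0],"delta_rot":[0,0,0.7],"jaw":1},
    {"offset":[-0.18,-0.02,0],"delta_rot":[0,0,1],"jaw":1},
    {"offset":[-0.21,-0.02,0],"delta_rot":[0,0,1.2],"jaw":1},
    {"offset":[-0.21,-0.02,0],"delta_rot":[0,0,1.2],"jaw":1},
    {"offset":[-0.21,-0.02,0],"delta_rot":[0,0,1.2],"jaw":1},
    {"offset":[-0.21,-0.02,0],"delta_rot":[0,0,1.2],"jaw":1},
    {"offset":[-0.21,-0.02,0],"delta_rot":[0,0,1.2],"jaw":1}
  ]
}}

```text
time: 46.2
position: [0.5076, -0.3047, 0.0136]
tool_rot: [-0.498, 0.867, -0.0, 0.0]
ft_force: [0.9, -1.1, -2.1]
grip_width: 0.019
```

```bash
python3 -c "
from h import *
o=st();print(o['moment']);snap('wrist','w36')"; python3 z.py w36 245 0 405 160 4.5;python3 -c "
from h import *
o=get_obs();f=o['ft_force'];y=np.radians(yaw(o));print('tool x/y force',f[0]*np.cos(y)+f[1]*np.sin(y))"
```

```text
t 46.2 p [ 0.5076 -0.3047  0.0136] yaw -120.29 tilt 0.01 F [ 0.9 -1.1 -2.1] w 0.019 q [-0.73  0.78  1.65 -0.    0.7   1.37]
[-0.21258116 -0.08104011  0.04748899]
tool x/y force 0.9199776114888513
```

View pics/w36z.png

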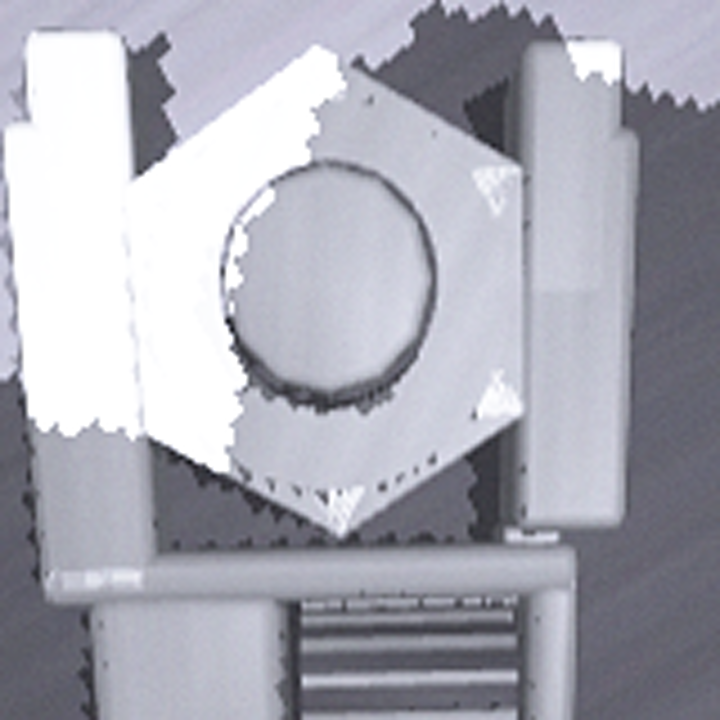

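```bash
cat > na.py <<'E'
from h import *
def go(n,pts):
    d=np.load(f'pics/{n}.npz');K,P=d['K'],d['P']
    C=np.array([ray(K,P,(245+u/4.5,v/4.5),.032)[0][:2] for u,v in pts]);ce=C.mean(0)
    v=C-ce;a=np.degrees(np.arctan2(v[:,1],v[:,0]))%60;print(n,ce.round(4),np.hypot(v[:,0],v[:,1]).round(4),a.round(1),a.mean().round(2))
go('w34',[(320,45),(524,170),(522,415),(340,535),(148,433),(132,180)])
go('w36',[(321,45),(522,168),(522,412),(340,535),(146,433),(132,183)])
E
python3 na.py
```

```text
w34 [ 0.5932 -0.3543] [0.0231 0.0229 0.0228 0.0231 0.0231 0.0229] [43.5 43.2 42.5 43.2 44.1 41.5] 43.0
w36 [ 0.5931 -0.3542] [0.023  0.0228 0.0227 0.023  0.0232 0.0227] [31.9 32.5 32.  32.1 32.8 30.9] 32.02
```

Call:
{"method": "drive_tool", "body": {
  "plan": [
    {"offset":[-0.09,0,0],"delta_rot":[0,0,0.5],"jaw":1},
    {"offset":[-0.18,-0.01,0],"delta_rot":[0,0,1],"jaw":1},
    {"offset":[-0.26,-0.02,0],"delta_rot":[0,0,1.5],"jaw":1},
    {"offset":[-0.32,-0.03,0],"delta_rot":[0,0,1.8],"jaw":1},
    {"offset":[-0.32,-0.03,0],"delta_rot":[0,0,1.8],"jaw":1},
    {"offset":[-0.32,-0.03,0],"delta_rot":[0,0,1.8],"jaw":1},
    {"offset":[-0.32,-0.03,0],"delta_rot":[0,0,1.8],"jaw":1},
    {"offset":[-0.32,-0.03,0],"delta_rot":[0,0,1.8],"jaw":1}
  ]
}}

```text
time: 46.92
position: [0.5093, -0.3018, 0.0135]
tool_rot: [-0.484, 0.875, 0.0, -0.0]
ft_force: [-0.1, -0.6, -0.8]
grip_width: 0.0186
```

```bash
python3 -c "
from h import *
o=st();print(o['moment']);snap('wrist','w37')
f=o['ft_force'];y=np.radians(yaw(o));print('tool x force',f[0]*np.cos(y)+f[1]*np.sin(y))"; python3 z.py w37 245 0 405 160 4.5
```

```text
t 46.92 p [ 0.5093 -0.3018  0.0135] yaw -122.09 tilt 0.03 F [-0.1 -0.6 -0.8] w 0.0186 q [-0.72  0.78  1.65  0.    0.71  1.41]
[-0.1190689   0.078339    0.03585119]
tool x force 0.5780059221875391
```

View pics/w37z.png

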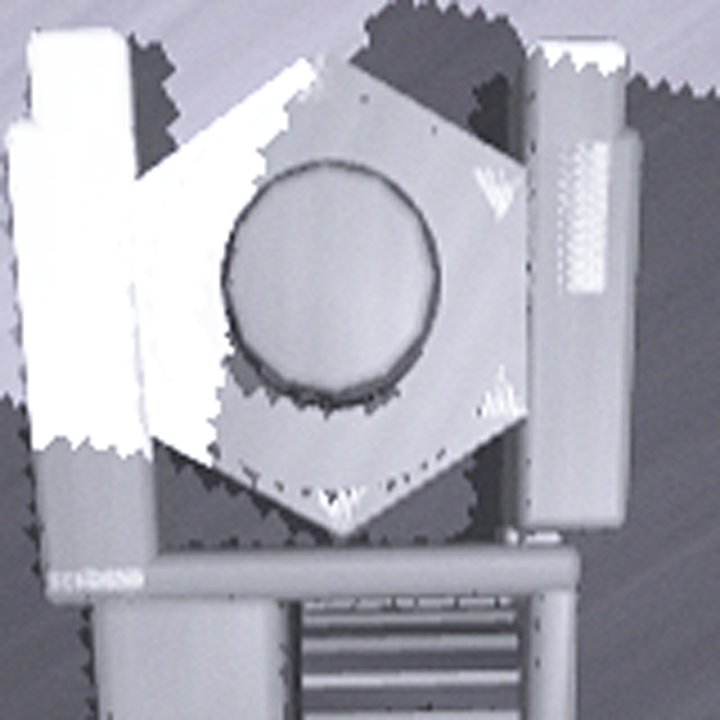

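```bash
python3 -c "
from na import go
go('w37',[(325,50),(526,166),(526,413),(345,536),(152,436),(134,180)])"
```

```text
w34 [ 0.5932 -0.3543] [0.0231 0.0229 0.0228 0.0231 0.0231 0.0229] [43.5 43.2 42.5 43.2 44.1 41.5] 43.0
w36 [ 0.5931 -0.3542] [0.023  0.0228 0.0227 0.023  0.0232 0.0227] [31.9 32.5 32.  32.1 32.8 30.9] 32.02
w37 [ 0.5929 -0.3543] [0.0227 0.0229 0.0227 0.0231 0.0232 0.023 ] [30.2 31.2 30.1 30.6 31.7 28.6] 30.41
```

Call:
{"method": "drive_tool", "body": {
  "plan": [
    {"offset":[-0.06,0,0],"delta_rot":[0,0,0.3],"jaw":1},
    {"offset":[-0.12,-0.01,0],"delta_rot":[0,0,0.6],"jaw":1},
    {"offset":[-0.15,-0.01,0],"delta_rot":[0,0,0.8],"jaw":1},
    {"offset":[-0.15,-0.01,0],"delta_rot":[0,0,0.8],"jaw":1},
    {"offset":[-0.15,-0.01,0],"delta_rot":[0,0,0.8],"jaw":1},
    {"offset":[-0.15,-0.01,0],"delta_rot":[0,0,0.8],"jaw":1},
    {"offset":[-0.15,-0.01,0],"delta_rot":[0,0,0.8],"jaw":1},
    {"offset":[-0.15,-0.01,0],"delta_rot":[0,0,0.8],"jaw":1}
  ]
}}

```text
time: 47.63
position: [0.5098, -0.3011, 0.0135]
tool_rot: [-0.478, 0.878, 0.0, -0.0]
ft_force: [-4.0, -3.9, -0.6]
grip_width: 0.0192
```

```bash
python3 -c "
from h import *
o=st();print(o['moment']);snap('wrist','w38')
f=o['ft_force'];y=np.radians(yaw(o));print('tool x force',f[0]*np.cos(y)+f[1]*np.sin(y))"; python3 z.py w38 245 0 405 160 4.5
```

```text
t 47.63 p [ 0.5098 -0.3011  0.0135] yaw -122.88 tilt 0.05 F [-4.  -3.9 -0.6] w 0.0192 q [-0.72  0.78  1.65 -0.    0.71  1.42]
[-0.63884121  0.6835998   0.04481106]
tool x force 5.419005329658361
```

View pics/w38z.png

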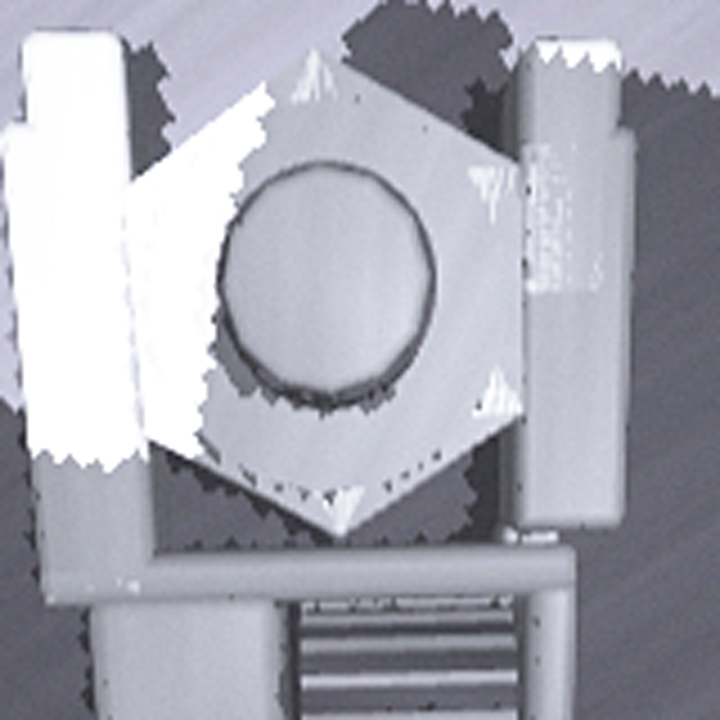

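Call:
{"method": "drive_tool", "body": {
  "plan": [
    {"offset":[0.1,0,0],"delta_rot":[0,0,-0.4],"jaw":1},
    {"offset":[0.1,0,0],"delta_rot":[0,0,-0.4],"jaw":2.2},
    {"offset":[0.1,0,0],"delta_rot":[0,0,-0.4],"jaw":3.5},
    {"offset":[0.1,0,0],"delta_rot":[0,0,-0.4],"jaw":3.5},
    {"offset":[0.1,0,0],"delta_rot":[0,0,-0.4],"jaw":3.5},
    {"offset":[0.1,0,-1],"delta_rot":[0,0,-0.4],"jaw":3.5},
    {"offset":[0.1,0,-3],"delta_rot":[0,0,-0.4],"jaw":3.5},
    {"offset":[0.1,0,-5.5],"delta_rot":[0,0,-0.4],"jaw":3.5}
  ]
}}

```text
time: 48.35
position: [0.5089, -0.3005, 0.0682]
tool_rot: [-0.481, 0.877, 0.002, -0.0]
ft_force: [-0.6, 0.0, 0.2]
grip_width: 0.0349
```

Call:
{"method": "drive_tool", "body": {
  "plan": [
    {"offset":[0,0,-1],"delta_rot":[0,0,0],"jaw":3.5},
    {"offset":[0,0,-2],"delta_rot":[0,0,0],"jaw":3.5},
    {"offset":[0,0,-3],"delta_rot":[0,0,0],"jaw":3.5},
    {"offset":[0,0,-3],"delta_rot":[0,0,0],"jaw":3.5},
    {"offset":[0,0,-3],"delta_rot":[0,0,0],"jaw":3.5},
    {"offset":[0,0,-3],"delta_rot":[0,0,0],"jaw":3.5},
    {"offset":[0,0,-3],"delta_rot":[0,0,0],"jaw":3.5},
    {"offset":[0,0,-3],"delta_rot":[0,0,0],"jaw":3.5}
  ]
}}

```text
time: 49.02
position: [0.5092, -0.3012, 0.0975]
tool_rot: [-0.481, 0.877, 0.001, -0.0]
ft_force: [0.2, 1.1, -0.7]
grip_width: 0.0349
```

```bash
python3 -c "
from h import *
o=st();snap('wrist','w39');snap('scene','s39')"; python3 z.py w39 255 30 385 160 5; python3 z.py s39 200 130 420 250 3.5
```

```text
t 49.02 p [ 0.5092 -0.3012  0.0975] yaw -122.49 tilt 0.12 F [ 0.2  1.1 -0.7] w 0.0349 q [-0.72  0.65  1.62  0.    0.87  1.41]
```

View pics/w39z.png

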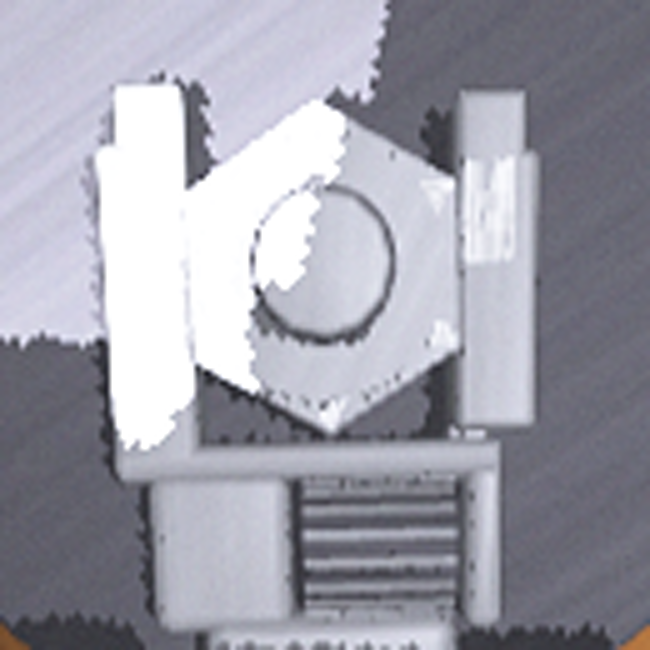

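View pics/s39z.png

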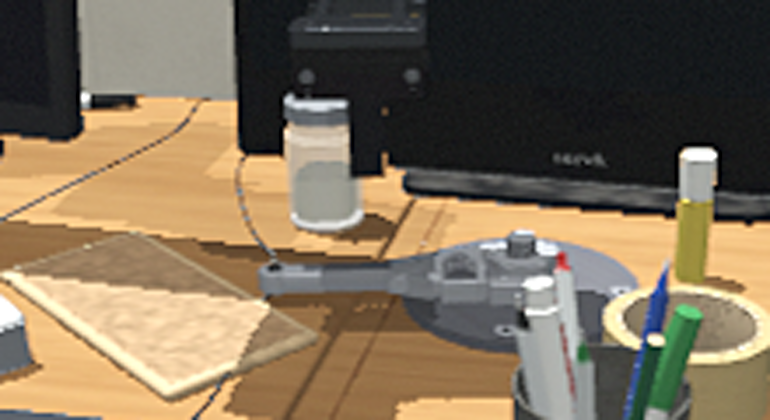

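```bash
python3 -c "
from h import *
d=np.load('pics/w39.npz');K,P=d['K'],d['P']
g=lambda u,v:(255+u/5,30+v/5)
C=np.array([ray(K,P,g(*p),.032)[0][:2] for p in [(328,97),(460,178),(462,345),(332,432),(197,362),(187,190)]])
ce=C.mean(0);v=C-ce;a=np.degrees(np.arctan2(v[:,1],v[:,0]))%60;print(ce.round(4),np.hypot(v[:,0],v[:,1]).round(4),a.round(1),'nut',a.mean().round(2)+120)
F=[ray(K,P,g(*p),.026)[0][:2] for p in [(193,430),(184,90)]]
M=[ray(K,P,g(*p),.026)[0][:2] for p in [(463,425),(460,95)]]
T=ray(K,P,g(330,443),.026)[0][:2]
ang=lambda p,q:np.degrees(np.arctan2(*(q-p)[::-1]))
print(ang(*F),ang(*M))
a=np.radians((ang(*F)+ang(*M))/2);X=np.array([np.cos(a),np.sin(a)]);Y=np.array([-X[1],X[0]])
for n,S in (('F',F),('M',M)): print(n,[((s-ce)@Y*1000).round(1) for s in S],[((s-ce)@X*1000).round(1) for s in S])
print('throat x rel nut',(T-ce)@X*1000)
"
```

```text
[ 0.5928 -0.3547] [0.0232 0.0231 0.0228 0.0232 0.0236 0.0233] [27.4 30.5 30.1 29.2 30.8 29.6] nut 149.59
-32.46090119800042 -30.383947852480237
F [np.float64(21.6), np.float64(20.7)] [np.float64(-22.5), np.float64(25.7)]
M [np.float64(-20.8), np.float64(-20.0)] [np.float64(-22.5), np.float64(24.3)]
throat x rel nut -24.888620896156848
```

Call:
{"method": "drive_tool", "body": {
  "plan": [
    {"offset":[0.2,-1.2,1],"delta_rot":[0,0,0],"jaw":1.5},
    {"offset":[0.5,-3,2.5],"delta_rot":[0,0,-0.5],"jaw":0},
    {"offset":[0.86,-5.1,4],"delta_rot":[0,0,-1],"jaw":0},
    {"offset":[0.86,-5.1,5],"delta_rot":[0,0,-1],"jaw":0},
    {"offset":[0.86,-5.1,5.6],"delta_rot":[0,0,-1],"jaw":0},
    {"offset":[0.86,-5.1,5.9],"delta_rot":[0,0,-1],"jaw":0},
    {"offset":[0.86,-5.1,6.1],"delta_rot":[0,0,-1],"jaw":0},
    {"offset":[0.86,-5.1,6.1],"delta_rot":[0,0,-1],"jaw":0}
  ],
  "squeeze": 20
}}

```text
time: 49.78
position: [0.5473, -0.3354, 0.0374]
tool_rot: [-0.489, 0.872, 0.001, -0.0]
ft_force: [0.0, 0.2, -0.3]
grip_width: 0.0009
```

```bash
python3 -c "
from h import *
o=st();snap('wrist','w40')"; python3 z.py w40 255 85 375 235 5
```

```text
t 49.78 p [ 0.5473 -0.3354  0.0374] yaw -121.48 tilt 0.1 F [ 0.   0.2 -0.3] w 0.0009 q [-0.72  0.79  1.51  0.    0.84  1.4 ]
```

View pics/w40z.png

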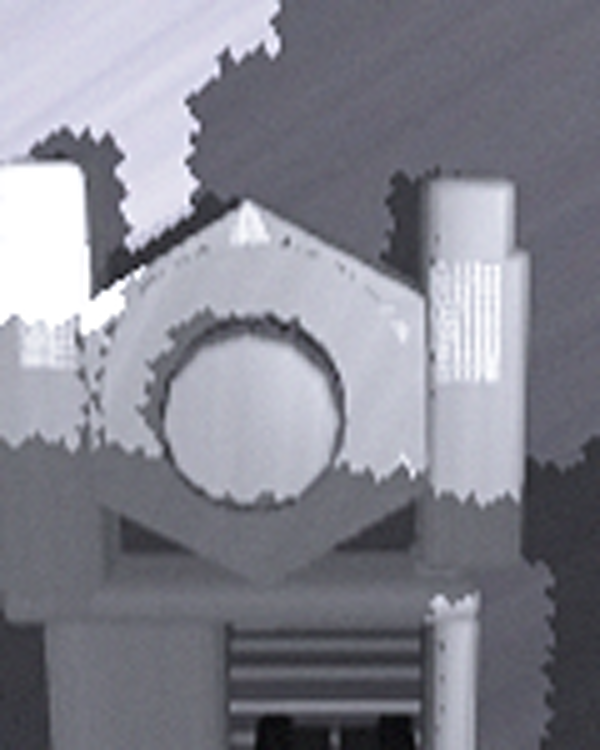

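Call:
{"method": "drive_tool", "body": {
  "plan": [
    {"offset":[0,0,0.3],"delta_rot":[0,0,0],"jaw":0},
    {"offset":[0,0,0.5],"delta_rot":[0,0,0],"jaw":0},
    {"offset":[0,0,0.58],"delta_rot":[0,0,0],"jaw":0},
    {"offset":[0,-0.2,0.58],"delta_rot":[0,0,0],"jaw":0},
    {"offset":[0,-0.45,0.58],"delta_rot":[0,0,0],"jaw":0},
    {"offset":[0,-0.7,0.58],"delta_rot":[0,0,0],"jaw":0},
    {"offset":[0,-0.95,0.58],"delta_rot":[0,0,0],"jaw":0},
    {"offset":[0,-1.1,0.58],"delta_rot":[0,0,0],"jaw":0}
  ]
}}

```text
time: 50.5
position: [0.5543, -0.3399, 0.0331]
tool_rot: [-0.489, 0.872, 0.004, -0.002]
ft_force: [-7.0, 3.3, 10.8]
grip_width: 0.0005
```

Call:
{"method": "drive_tool", "body": {
  "plan": [
    {"offset":[0,0,0],"delta_rot":[0,0,0],"jaw":0},
    {"offset":[0,0,-0.6],"delta_rot":[0,0,0],"jaw":0},
    {"offset":[0,0,-1.5],"delta_rot":[0,0,0],"jaw":0},
    {"offset":[0,0.5,-2.5],"delta_rot":[0,0,0],"jaw":0},
    {"offset":[0,1.5,-3],"delta_rot":[0,0,0],"jaw":0},
    {"offset":[0,1.5,-3],"delta_rot":[0,0,0],"jaw":0},
    {"offset":[0,1.5,-3],"delta_rot":[0,0,0],"jaw":0},
    {"offset":[0,1.5,-3],"delta_rot":[0,0,0],"jaw":0}
  ]
}}

```text
time: 51.17
position: [0.5451, -0.3345, 0.0621]
tool_rot: [-0.489, 0.872, -0.001, 0.0]
ft_force: [-0.0, -0.4, 0.4]
grip_width: 0.0004
```

```bash
python3 -c "
from h import *
o=st();snap('wrist','w41')"; python3 z.py w41 255 75 385 225 5
```

```text
t 51.17 p [ 0.5451 -0.3345  0.0621] yaw -121.49 tilt 0.06 F [-0.  -0.4  0.4] w 0.0004 q [-0.72  0.75  1.51  0.    0.88  1.4 ]
```

View pics/w41z.png

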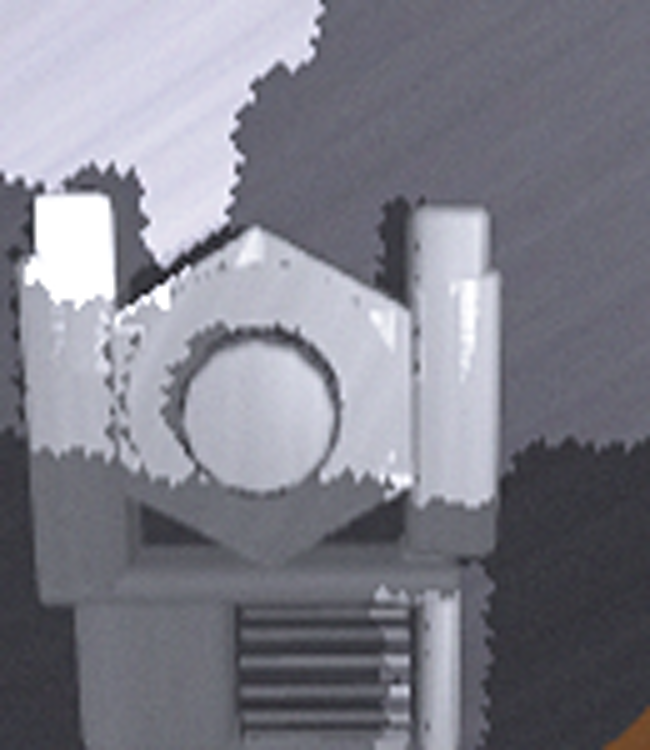

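```bash
python3 -c "
from h import *
d=np.load('pics/w41.npz');K,P=d['K'],d['P']
g=lambda u,v:(255+u/5,75+v/5)
C=np.array([ray(K,P,g(*p),.032)[0][:2] for p in [(255,225),(410,308),(412,490),(270,567),(125,500),(115,317)]])
ce=C.mean(0);v=C-ce;a=np.degrees(np.arctan2(v[:,1],v[:,0]))%60;print(np.hypot(v[:,0],v[:,1]).round(4),a.round(1),'nut',a.mean().round(2)+120)
for p,q in (((125,560),(115,200)),((413,550),(412,215))):
  A=ray(K,P,g(*p),.026)[0][:2]-ce;B=ray(K,P,g(*q),.026)[0][:2]-ce;D=B-A;n=np.array([-D[1],D[0]])/np.linalg.norm(D);print(A@n*1000,np.degrees(np.arctan2(D[1],D[0])))
"
```

```text
[0.0233 0.0232 0.0232 0.0226 0.0234 0.0228] [30.8 31.8 28.2 29.7 32.8 28.1] nut 150.25
20.235498604507164 -32.25146996256782
-20.23481934598937 -30.342340709703475
```

Gap reads about 40.5 mm, the jaws are centred on the nut, the nut is at its end stop, and the robot is clear, so I'm handing in.

```bash
python3 -c "
from h import *
hand_in();st()"
```

```text
the job is handed in; nothing more can be done
the job is handed in; nothing more can be done
```

I set the wrench on the nut, closed the jaws with the worm, turned the nut until it came up tight, and handed in at about 51 s. There was one slip on the way that may have broken a rule.

**The slip:** I thought the nut still had to turn, so I pushed the handle about 10° past tight. The wrench slipped on the nut and forced the jaws open. I measured a gap of about 42.2 mm, but contact at the nut's corners would imply up to 43.5 mm. I can't rule out that it briefly passed the 43 mm limit, which would fail the run at once.

**The repair:** Swinging the handle back also turned the nut back, to about 12° short of tight. I lifted the wrench a few millimetres, realigned it and lowered it again. I then closed the jaws with the worm and re-turned the nut until the force rose from under 1 N to about 5 N. At the end I gave the worm one more roll.

**Last checks:**

| Check | Reading |
|---|---|
| Jaw gap | about 40.5 mm; it read roughly 41–42 mm before the last worm roll |
| Nut turned from its start | about 50°, the same place it stopped before |
| Nut centre along the wrench's y | within about 0.5 mm of its origin |
| Nut centre along the wrench's x | about -5 mm, measured before the last worm roll |
| Robot | clear of everything |
| Jar, glue stick and tape roll | looked unmoved in the scene picture at about 49 s |

The nut readings scatter by about 2° from corner to corner. I judged the wrench to be lying flat only by eye.

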